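# Load the sterilising drum from a clip-lidded transport case

## Task

Get the sample bottles ready for sterilising: lift the lid off the steel drum by its knob and set it down flat on the bench, and unclip the white cover of the transport case by squeezing its two tabs inward, lift it off and lay it flat, right side up, on the bench clear of the case. Then stand every bottle from the case upright inside the drum, and when the last is in put the lid back on so that it sits fully home. Leave the cover on the bench, tip no bottle over, and do not knock over or push about the other things.

Things in the scene. Friction and masses are not known exactly. Their poses are not given: they have to be found in the camera images.
- case: Grey plastic transport case fixed to the bench: open-topped box 150 x 210 x 92 mm (its own x, y, z), walls and floor 5 mm. Origin: centre of its underside; z up, x across its short side, y along its long side. Inside the top of each long wall, at mid-length, a catch lip 60 mm long sticks 6 mm inward.
- cover_grip (a point): Clip-on white cover of the case, 200 g, plate 152 x 212 x 6 mm. Point on its axis between its two upright tabs, 28 mm above its top face, 46 mm above its feet (skirts, hooks: 12 mm below the plate, 2-3 mm play in the case). x across the short side (the way the tabs move), y along the long side, z up, as the case's. Clipped on: 126 mm above the case's underside, centred. Flat on the bench: 46 mm up.
- tab_near (a joint): Finger tab on the cover's -x side: 0 at rest (latched), 0.007 m pressed fully inward (+x); springs back, 8 N at full travel. Its hook is free of the case's lip beyond 0.005. The tabs are 34 mm wide (y), 42 mm tall from the plate; outer faces 52 mm apart at rest, 38 mm both pressed. Squeezed together and kept squeezed, the cover lifts straight up.
- tab_far (a joint): The same for the tab on the cover's +x side, pressed towards -x. Outside each tab a 4 mm thick, 20 mm wide tongue lies on the plate, so fingers must stay 22 mm above the cover's feet.
- drum: Round steel sterilising drum fixed to the bench, 188 mm outer diameter, 90 mm high, wall and floor 4 mm (inner diameter 180 mm). Origin: centre of its underside; z up.
- lid_knob (a point): Loose steel lid of the drum, 196 mm diameter, 320 g. Point at the middle of its black knob (30 mm diameter, 22 mm high) on its axis, z up, 25 mm above the 4 mm rim plate's top face. Under the plate a tapered boss 170 mm across, 8 mm deep, drops into the drum with 5 mm play all round. On the drum: 119 mm above the drum's underside. On the bench: 37 mm up.
- bottle1_mid (a point): Square brown sample bottle with a square white cap as wide as itself, 90 g, 34 x 34 mm, straight-sided, 72 mm tall (the cap is the top 20 mm). Point at its centre, 36 mm above its foot; z up, x and y square to its sides. Starts standing in the case in a row along the case's y, places 48 mm apart, about square to the case. Absent: None.
- bottle2_mid (a point): Square brown sample bottle with a square white cap as wide as itself, 90 g, 34 x 34 mm, straight-sided, 72 mm tall (the cap is the top 20 mm). Point at its centre, 36 mm above its foot; z up, x and y square to its sides. Starts standing in the case in a row along the case's y, places 48 mm apart, about square to the case. Absent: None.
- bottle3_mid (a point): Square brown sample bottle with a square white cap as wide as itself, 90 g, 34 x 34 mm, straight-sided, 72 mm tall (the cap is the top 20 mm). Point at its centre, 36 mm above its foot; z up, x and y square to its sides. Starts standing in the case in a row along the case's y, places 48 mm apart, about square to the case. Absent: None.
- bottle4_mid (a point): Square brown sample bottle with a square white cap as wide as itself, 90 g, 34 x 34 mm, straight-sided, 72 mm tall (the cap is the top 20 mm). Point at its centre, 36 mm above its foot; z up, x and y square to its sides. Starts standing in the case in a row along the case's y, places 48 mm apart, about square to the case. Absent: None.
- flask: Bystander: a conical glass flask, 84 mm wide, 130 mm tall. Origin: centre of its underside.
- reagent: Bystander: a brown reagent bottle, 64 mm wide, 140 mm tall. Origin: centre of its underside.
- dishes: Bystander: a stack of four clear dishes, 88 mm wide, 53 mm tall. Origin: centre of its underside.
- burner: Bystander: a small glass spirit burner, 72 mm wide, 76 mm tall. Origin: centre of its underside.
- timer: Bystander: a white bench timer, 50 x 75 x 55 mm. Origin: centre of its underside.
- beaker: Bystander: a white china beaker, 72 mm wide, 85 mm tall. Origin: centre of its underside.
- jar: Bystander: a small glass jar, 56 mm wide, 70 mm tall. Origin: centre of its underside.
There are look-alikes about, which are no part of the job. Leave any pink look-alike of the part that bears lid_knob alone.

How it is judged:
By the outcome, as a careful person would: the job done as asked, in the order asked, and still so for the second after the job is handed in, with the robot touching nothing.
Of bottle1, bottle2, bottle3, bottle4 only 2 to 4 are there at a start; the rules pass over those that are not, and their reading is None.
At some moment in a run one of lid, cover may be knocked a few centimetres aside while the robot is not near it.
It also fails if it takes over 210 s, if anything falls off the work surface, if the arm or the gripper's body presses on something with over 40 N, if the wrist force passes 120 N, or if a joint passes its speed limit or range.

## Robot

A 7-joint arm with a two-finger parallel gripper is mounted at the origin on the work surface. World frame = base frame: x ahead of the robot, y to its left, z up, the work surface at z = 0. Lengths are in m, angles in rad, forces in N, time in s.
With the tool pointing down it reaches from about 0.425 to 0.925 m from the base axis. Payload 6.8 kg.
Tool frame: the origin (TCP) lies on the centre line of the jaws, within the pads' length; the fingertips stand 17 mm ahead of it and the grasp point (between the pads) lies 2 mm behind it (nose_length is the distance from the TCP to the fingertips, in m); z points along the fingers, x is the direction in which the jaws open and shut, and the axes are right-handed (so a half turn about z gives the same grasp; the last joint's range is limited). The gripper opens to 85 mm and grips with 20 to 120 N. Pads are 22 mm wide; open, the fingers measure 114 mm over their backs; the gripper's body (76 mm by 85 mm) begins 54 mm behind the grasp point. The pads swing forward as they close: fully open they stand 13 mm farther back than shut.
Start: joints at [-1.291, 0.477, 0.022, 1.555, -0.011, 1.109, -0.083], TCP at [0.255, 0.625, 0.219] pointing down, gripper open.
Joint ranges: [-2.96, 2.96], [-0.34, 2.1], [-1.41, 1.46], [0.24, 2.44], [-1.37, 4.51], [0.17, 1.92], [-2.96, 2.96]. Speed limits (rad/s): [2.39, 2.39, 3.14, 3.14, 3.14, 3.14, 3.14].

## Interface

Orientations are given as a unit quaternion [w, x, y, z].
In Python, from station import * gives the robot as it stands.
- The arm moves only by the tool send_rows, never from a script. Its argument "commands" is a list of rows, each an object with "translation": the shift along the tool's x, y, z in m, a list of three; "rot": the turn, a rotation vector about the tool's x, y, z in degrees, a list of three; "grip": the finger opening in m, from 0 to 0.0854. In form: [{"translation": [tx, ty, tz], "rot": [rx, ry, rz], "grip": grip}, ...]. A call has exactly 5 rows; each row shifts and turns the commanded pose from where the row before left it, along the tool's axes as they then stand; what a row does not reach is not made up. A row lasts 1/12 s, in which the tool goes at most 41.7 mm and 7.16 degrees, less where a joint would pass 70% of its speed; a pose out of reach is approached as far as the arm can. A call with a gripper value outside its range is refused whole. The fingers move at their own pace and stop on an object; "force" is the grip in N (left out, the last holds). Time passes only in rows, so rows that do not move let the fingers close, or fill a call up. It gives the time, the measured TCP pose, the force and the opening at its end, in the units of the state.
- get_obs(): the state, without advancing time (a new reading comes with each control period).
- read_camera(name): name is "side" or "top" or "wrist"; returns a dict with "pixels" (400x640x3 uint8, red, green, blue), "depth" (400x640 float32, m along the optical axis (not along the pixel's ray), 0 where there is no reading), "mtx" (3x3 intrinsics, pixels), "extrinsics" (4x4, takes a point from camera to world coordinates). Camera axes: x right, y up, looking along -z (the intrinsics and any distortion apply to the point x, -y, -z); pixel columns grow to the right and rows downward; lengths in m; the calibration is good to about 2 mm. A picture is of the moment at which its call begins.
- hand_in(): hands the job in, once; it reports no verdict.
The state is a dict: "t": time; "q": joint angles; "joint_vel": joint speeds; "joint_torque": joint torques, N m; "eef_pos": TCP position; "tool_rot": TCP orientation; "contact_force": force on the tool from outside, world axes, zero at the start; "torque": the same for the moment, N m; "gripper_width": opening from 0.0 (shut) to 1.0 (fully open).
Only numpy, scipy, OpenCV 4.12 (cv2) and the standard library are available. Lean on these libraries where they do the work, as an engineer would, in place of code of your own. Each camera call takes 0.05 s, during which the arm holds its last target.

## Working session

There is one attempt and no reset: what is moved stays moved. The work goes in short steps, Python scripts to look and compute and a tool call to move; the robot and the scene stay as the last step left them, time stands still between calls to the robot, and variables do not carry over. Pictures are saved under pics/ and viewed, and the job is handed in when it is done.

Besides the shell and the picture viewer there is one more tool, called in YAML: its name, and indented under it one key for each argument. send_rows: Moves the arm, as the interface text tells. Its arguments: {"type":"object","properties":{"commands":{"type":"array","items":{"type":"object","properties":{"translation":{"type":"array","items":{"type":"number"}},"rot":{"type":"array","items":{"type":"number"}},"grip":{"type":"number"}}}},"force":{"type":"number"}},"required":["commands"]}

```bash
ls; mkdir -p pics
cat > h.py <<'E'
from station import *
import numpy as np, cv2
def grab(name,fn=None):
    c=read_camera(name)
    if fn: cv2.imwrite('pics/'+fn,cv2.cvtColor(c['pixels'],cv2.COLOR_RGB2BGR))
    return c
def cloud(c):
    K=np.array(c['mtx']);E=np.array(c['extrinsics']);d=c['depth']
    v,u=np.mgrid[0:d.shape[0],0:d.shape[1]]
    x=(u-K[0,2])/K[0,0]*d;y=(v-K[1,2])/K[1,1]*d
    P=np.stack([x,-y,-d],-1)@E[:3,:3].T+E[:3,3]
    P[d<=0]=np.nan
    return P
def ray(c,u,v,z):
    K=np.array(c['mtx']);E=np.array(c['extrinsics'])
    r=E[:3,:3]@np.array([(u-K[0,2])/K[0,0],-(v-K[1,2])/K[1,1],-1.])
    o=E[:3,3];return o+r*(z-o[2])/r[2]
E
python3 - <<'E'
from h import *
for n in ['top','side','wrist']:
    c=grab(n,n+'0.png'); print(n,np.round(c['mtx'],1).tolist(),np.round(c['extrinsics'],3).tolist(),[k for k in c], (c['depth']>0).mean())
print(get_obs())
E
```

```text
pics
top [[413.1, 0.0, 316.7], [0.0, 413.1, 206.2], [0.0, 0.0, 1.0]] [[0.016, 0.995, -0.098, 0.426], [-1.0, 0.016, 0.002, 0.006], [0.003, 0.098, 0.995, 1.605], [0.0, 0.0, 0.0, 1.0]] ['pixels', 'depth', 'mtx', 'extrinsics'] 0.99592578125
side [[473.9, 0.0, 314.2], [0.0, 473.9, 201.6], [0.0, 0.0, 1.0]] [[0.928, 0.17, -0.332, 0.119], [-0.373, 0.451, -0.811, -1.114], [0.012, 0.876, 0.482, 0.768], [0.0, 0.0, 0.0, 1.0]] ['pixels', 'depth', 'mtx', 'extrinsics'] 0.99605078125
wrist [[312.2, 0.0, 314.6], [0.0, 312.2, 195.8], [0.0, 0.0, 1.0]] [[0.378, -0.886, -0.27, 0.187], [0.926, 0.361, 0.111, 0.652], [-0.001, -0.292, 0.956, 0.373], [0.0, 0.0, 0.0, 1.0]] ['pixels', 'depth', 'mtx', 'extrinsics'] 0.99602734375
{'t': 0.15, 'q': array([-1.2911147 ,  0.47762734,  0.02234616,  1.55618422, -0.01148991,
        1.10931444, -0.08309013]), 'joint_vel': array([ 0.00035412, -0.00248465,  0.00087177, -0.00473494,  0.00087587,
        0.00175714,  0.00010425]), 'joint_torque': array([ 2.73177291e-03, -5.96925080e+01,  1.61025658e+00, -2.81495082e+01,
        1.26040302e-02,  6.55674768e-03,  6.46854218e-06]), 'eef_pos': array([0.25507522, 0.62445088, 0.21835453]), 'tool_rot': array([ 4.35104722e-04,  8.30091693e-01,  5.57626476e-01, -5.51617974e-04]), 'contact_force': array([-0.00310817,  1.14828643, -0.61788604]), 'torque': array([ 0.00135922, -0.01855507,  0.0088848 ]), 'gripper_width': 0.9972491684056819}
```

View pics/top0.png

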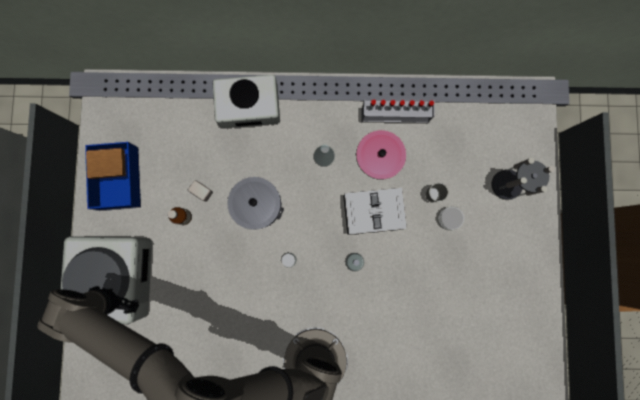

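View pics/side0.png

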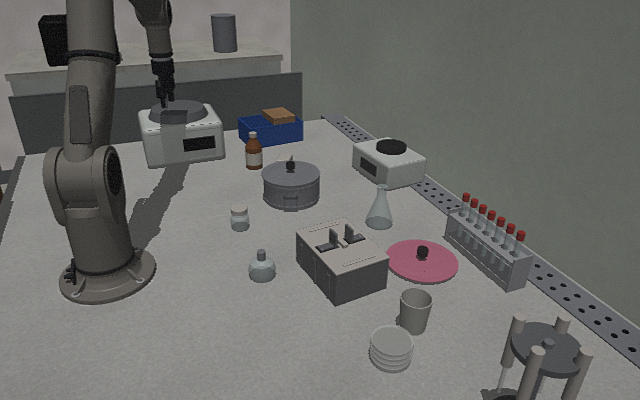

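View pics/wrist0.png

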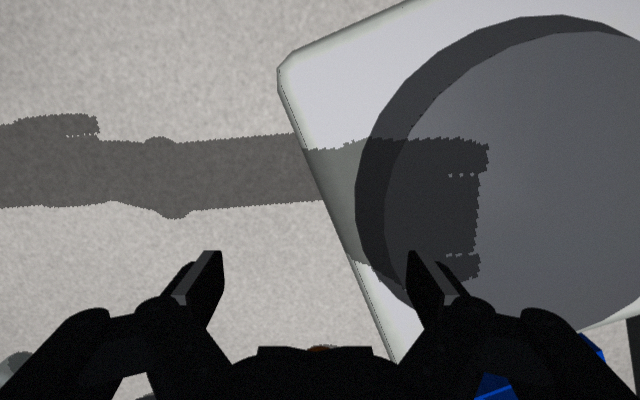

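Run:
```python
from h import *
c=grab('top');P=cloud(c)
np.save('top0P.npy',P)
img=c['pixels'][70:280,140:500]
cv2.imwrite('pics/topc.png',cv2.cvtColor(cv2.resize(img,None,fx=2.2,fy=2.2,interpolation=cv2.INTER_CUBIC),cv2.COLOR_RGB2BGR))
s=grab('side');img=s['pixels'][120:380,220:540]
cv2.imwrite('pics/sidec.png',cv2.cvtColor(cv2.resize(img,None,fx=2.2,fy=2.2,interpolation=cv2.INTER_CUBIC),cv2.COLOR_RGB2BGR))
z=P[...,2];m=((z>0.02)&(z<0.3)).astype(np.uint8)
m[:, :70]=0
n,l,st,ce=cv2.connectedComponentsWithStats(m)
for i in range(1,n):
    if st[i,4]>30:
        p=P[l==i]; print(st[i],np.round(np.nanmin(p,0),3),np.round(np.nanmax(p,0),3),np.round(np.median(p,0),3))
```

```text
[  70    0  570   21 8730] [ 1.353 -1.28   0.02 ] [1.371 1.005 0.156] [ 1.362 -0.3    0.073]
[ 213   75   67   53 3128] [0.884 0.154 0.02 ] [1.073 0.403 0.131] [0.963 0.274 0.101]
[ 362  100   73   23 1456] [ 0.918 -0.434  0.02 ] [ 0.983 -0.167  0.165] [ 0.942 -0.296  0.089]
[  565   113    59   287 12602] [-0.116 -0.994  0.02 ] [ 0.902 -0.962  0.242] [ 0.39  -0.97   0.151]
[  85  142   55   69 2434] [0.554 0.685 0.02 ] [0.808 0.872 0.126] [0.704 0.769 0.091]
[314 145  21  21 323] [ 0.744 -0.062  0.02 ] [0.814 0.016 0.14 ] [ 0.771 -0.021  0.058]
[377 147  10  13  60] [ 0.771 -0.264  0.02 ] [ 0.819 -0.23   0.053] [ 0.789 -0.245  0.047]
[ 499  158   56   39 1122] [ 0.623 -0.797  0.021] [ 0.739 -0.679  0.238] [ 0.678 -0.732  0.203]
[ 227  177   57   53 2250] [0.488 0.129 0.02 ] [0.681 0.334 0.135] [0.582 0.232 0.096]
[188 180  24  21 289] [0.595 0.409 0.02 ] [0.672 0.492 0.066] [0.631 0.448 0.054]
[426 183  22  19 229] [ 0.602 -0.482  0.02 ] [ 0.671 -0.412  0.092] [ 0.64  -0.462  0.063]
[ 344  188   63   47 2453] [ 0.475 -0.325  0.022] [ 0.648 -0.099  0.146] [ 0.56  -0.208  0.099]
[168 207  23  18 328] [0.502 0.485 0.02 ] [0.565 0.547 0.147] [0.531 0.505 0.096]
[438 207  26  23 472] [ 0.501 -0.552  0.021] [ 0.585 -0.464  0.063] [ 0.543 -0.504  0.053]
[  70  237   82   87 5068] [0.155 0.552 0.02 ] [0.451 0.869 0.3  ] [0.343 0.684 0.162]
[281 253  15  15 178] [0.349 0.081 0.02 ] [0.402 0.134 0.077] [0.377 0.105 0.069]
[345 253  19  19 278] [ 0.338 -0.177  0.02 ] [ 0.406 -0.108  0.083] [ 0.373 -0.141  0.046]
[293 340  49  34 898] [-0.022 -0.08   0.02 ] [0.081 0.081 0.3  ] [ 0.064 -0.006  0.124]
```

View pics/topc.png

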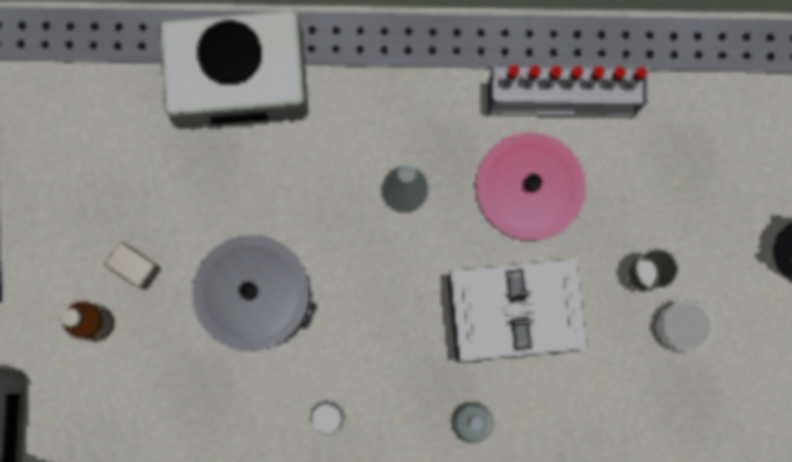

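View pics/sidec.png

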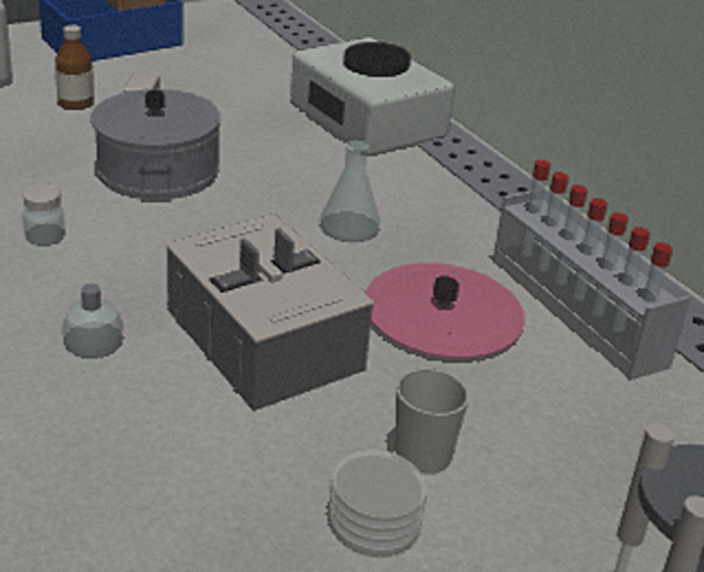

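Run:
```python
import station; print([n for n in dir(station) if not n.startswith('_')])
from h import *
c=grab('top');P=cloud(c);x,y,z=P[...,0],P[...,1],P[...,2]
def rect(m):
    p=P[m][:,:2].astype(np.float32);p=p[~np.isnan(p[:,0])]
    return cv2.minAreaRect(p),len(p)
m=(z>.09)&(z<.106)&(y<-.09)&(y>-.34)&(x>.46)&(x<.66)
print('cover',rect(m),np.median(z[m]))
m2=(z>.125)&(z<.16)&(y<-.09)&(y>-.34)&(x>.46)&(x<.66)
p=P[m2];
n,l,st,ce=cv2.connectedComponentsWithStats(m2.astype(np.uint8))
for i in range(1,n): print('tab',st[i],P[l==i].mean(0).round(4))
m=(z>.086)&(z<.108)&(y>.1)&(y<.36)&(x>.46)&(x<.7)
p=P[m][:,:2].astype(np.float32);print('lid',cv2.minEnclosingCircle(p),np.median(z[m]))
m=(z>.115)&(z<.16)&(y>.1)&(y<.36)&(x>.46)&(x<.7)
print('knob',P[m].mean(0),m.sum(),P[m].min(0),P[m].max(0))
```

```text
['PlanningError', 'get_obs', 'hand_in', 'nose_length', 'read_camera']
cover (((0.5625495910644531, -0.2114059031009674), (0.1525442898273468, 0.21250124275684357), 6.492905139923096), 2219) 0.09910239377263386
tab [371 202  10   3  20] [ 0.5845 -0.2086  0.1378]
tab [373 215  10   3  21] [ 0.5388 -0.2145  0.1382]
lid ((0.5842783451080322, 0.23546360433101654), 0.09810606390237808) 0.09569042096268665
knob [0.58344894 0.23441701 0.13024503] 59 [0.56869399 0.22061765 0.11638441] [0.59764495 0.25004213 0.13766304]
```

```bash
cat >> h.py <<'E'
from scipy.spatial.transform import Rotation as R
import json
def pose():
    o=get_obs();q=o['tool_rot'];return np.array(o['eef_pos']),R.from_quat([q[1],q[2],q[3],q[0]]),o
def plan(xyz,psi,grip,n=None,start=None,vmax=.04):
    """rows from present (or start) to tool-down pose xyz,yaw psi(deg)"""
    p,r,o=pose()
    if start is not None: p=np.array(start[0]);r=dn(start[1])
    t=dn(psi);rv=(r.inv()*t).as_rotvec(degrees=True)
    d=np.array(xyz)-p
    need=int(max(np.ceil(np.linalg.norm(d)/vmax),np.ceil(np.linalg.norm(rv)/7),1))
    n=n or int(np.ceil(need/5)*5)
    rows=[]
    for i in range(n):
        tr=r.inv().apply(d/n)
        rows.append({"translation":[round(float(v),4) for v in tr],"rot":[round(float(v),2) for v in rv/n],"grip":grip})
        r=r*R.from_rotvec(rv/n,degrees=True)
    print(need,n)
    for i in range(0,n,5): print(json.dumps(rows[i:i+5]))
def dn(psi):
    a=np.radians(psi);x=np.array([np.cos(a),np.sin(a),0]);z=np.array([0,0,-1.]);y=np.cross(z,x)
    return R.from_matrix(np.stack([x,y,z],1))
def st():
    p,r,o=pose();m=r.as_matrix()
    print('t',round(o['t'],2),'p',p.round(4),'psi',round(np.degrees(np.arctan2(m[1,0],m[0,0])),2),'zax',m[:,2].round(4),'F',np.round(o['contact_force'],1),'g',round(o['gripper_width']*.0854,4),'q',np.round(o['q'],2))
E
python3 - <<'E'
from h import *
print(nose_length);st()
plan([.584,.235,.26],6.8,.0854)
E
```

```text
0.017
t 0.3 p [0.2552 0.6247 0.2188] psi 67.78 zax [-2.e-04 -5.e-04 -1.e+00] F [-0.1 -0.6 -1.1] g 0.0853 q [-1.29  0.48  0.02  1.56 -0.01  1.11 -0.08]
13 15
[{"translation": [-0.0158, 0.0301, -0.0027], "rot": [0.0, 0.0, 4.07], "grip": 0.0854}, {"translation": [-0.0136, 0.0312, -0.0027], "rot": [0.0, 0.0, 4.07], "grip": 0.0854}, {"translation": [-0.0113, 0.032, -0.0027], "rot": [0.0, 0.0, 4.07], "grip": 0.0854}, {"translation": [-0.009, 0.0328, -0.0027], "rot": [0.0, 0.0, 4.07], "grip": 0.0854}, {"translation": [-0.0067, 0.0333, -0.0027], "rot": [0.0, 0.0, 4.07], "grip": 0.0854}]
[{"translation": [-0.0043, 0.0337, -0.0027], "rot": [0.0, 0.0, 4.07], "grip": 0.0854}, {"translation": [-0.0019, 0.0339, -0.0027], "rot": [0.0, 0.0, 4.07], "grip": 0.0854}, {"translation": [0.0005, 0.034, -0.0027], "rot": [0.0, 0.0, 4.07], "grip": 0.0854}, {"translation": [0.0029, 0.0339, -0.0027], "rot": [0.0, 0.0, 4.07], "grip": 0.0854}, {"translation": [0.0053, 0.0336, -0.0027], "rot": [0.0, 0.0, 4.07], "grip": 0.0854}]
[{"translation": [0.0077, 0.0331, -0.0027], "rot": [0.0, 0.0, 4.07], "grip": 0.0854}, {"translation": [0.01, 0.0325, -0.0027], "rot": [0.0, 0.0, 4.07], "grip": 0.0854}, {"translation": [0.0123, 0.0317, -0.0027], "rot": [0.0, 0.0, 4.07], "grip": 0.0854}, {"translation": [0.0145, 0.0308, -0.0027], "rot": [0.0, 0.0, 4.07], "grip": 0.0854}, {"translation": [0.0166, 0.0296, -0.0027], "rot": [0.0, 0.0, 4.07], "grip": 0.0854}]
```

send_rows:
  commands:
    - {"translation": [-0.016, 0.03, -0.003], "rot": [0, 0, 4.1], "grip": 0.085}
    - {"translation": [-0.014, 0.031, -0.003], "rot": [0, 0, 4.1], "grip": 0.085}
    - {"translation": [-0.011, 0.032, -0.003], "rot": [0, 0, 4.1], "grip": 0.085}
    - {"translation": [-0.009, 0.033, -0.003], "rot": [0, 0, 4.1], "grip": 0.085}
    - {"translation": [-0.007, 0.033, -0.003], "rot": [0, 0, 4.1], "grip": 0.085}

```text
t: 0.72
eef_pos: [0.365, 0.4932, 0.2343]
tool_rot: [-0.0, 0.917, 0.399, 0.0]
contact_force: [-0.6, 0.2, -0.3]
gripper_width: 0.994
```

send_rows:
  commands:
    - {"translation": [-0.004, 0.034, -0.003], "rot": [0, 0, 4.1], "grip": 0.085}
    - {"translation": [-0.002, 0.034, -0.003], "rot": [0, 0, 4.1], "grip": 0.085}
    - {"translation": [0, 0.034, -0.003], "rot": [0, 0, 4.1], "grip": 0.085}
    - {"translation": [0.003, 0.034, -0.003], "rot": [0, 0, 4.1], "grip": 0.085}
    - {"translation": [0.005, 0.034, -0.003], "rot": [0, 0, 4.1], "grip": 0.085}

```text
t: 1.13
eef_pos: [0.4741, 0.3619, 0.2494]
tool_rot: [-0.0, 0.973, 0.23, 0.0]
contact_force: [0.3, 0.3, -0.4]
gripper_width: 0.996
```

send_rows:
  commands:
    - {"translation": [0.008, 0.033, -0.003], "rot": [0, 0, 4.1], "grip": 0.085}
    - {"translation": [0.01, 0.033, -0.003], "rot": [0, 0, 4.1], "grip": 0.085}
    - {"translation": [0.012, 0.032, -0.003], "rot": [0, 0, 4.0], "grip": 0.085}
    - {"translation": [0.014, 0.031, -0.003], "rot": [0, 0, 4.0], "grip": 0.085}
    - {"translation": [0.016, 0.03, -0.003], "rot": [0, 0, 4.0], "grip": 0.085}

```text
t: 1.55
eef_pos: [0.5822, 0.2299, 0.2644]
tool_rot: [-0.0, 0.998, 0.056, 0.0]
contact_force: [0.8, 0.2, 0.8]
gripper_width: 0.995
```

Run:
```python
from h import *
c=grab('wrist','w1.png');st()
P=cloud(c);z=P[...,2]
m=(z>.112)&(z<.145)
n,l,s,ce=cv2.connectedComponentsWithStats(m.astype(np.uint8))
for i in range(1,n):
    if s[i,4]>50: print(s[i],P[l==i].mean(0).round(4),P[l==i].min(0).round(4),P[l==i].max(0).round(4))
plan([.5838,.235,.121],6.8,.085)
```

```text
t 1.6 p [0.587  0.2217 0.2654] psi 5.62 zax [ 0.0046 -0.0037 -1.    ] F [ 2.9 -6.   1.5] g 0.0847 q [-0.77  0.37  0.41  1.65 -0.15  1.15 -0.22]
[301 158  31  33 798] [0.5836 0.2371 0.1289] [0.569  0.2211 0.1123] [0.5983 0.2501 0.132 ]
4 5
[{"translation": [-0.0005, -0.0028, 0.0289], "rot": [0.05, -0.05, -0.24], "grip": 0.085}, {"translation": [-0.0005, -0.0028, 0.0289], "rot": [0.05, -0.05, -0.24], "grip": 0.085}, {"translation": [-0.0004, -0.0028, 0.0289], "rot": [0.05, -0.05, -0.24], "grip": 0.085}, {"translation": [-0.0004, -0.0028, 0.0289], "rot": [0.05, -0.05, -0.24], "grip": 0.085}, {"translation": [-0.0004, -0.0027, 0.0289], "rot": [0.05, -0.05, -0.24], "grip": 0.085}]
```

View pics/w1.png

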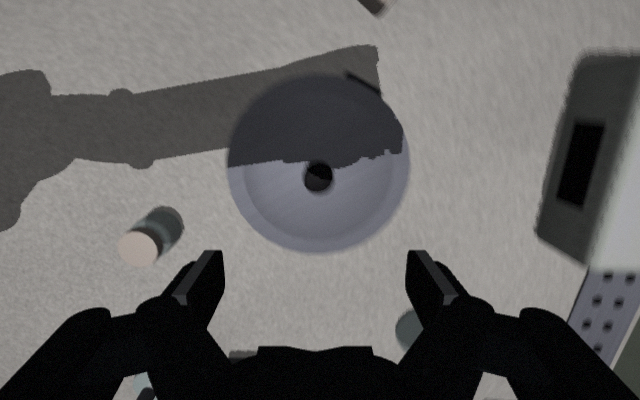

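The grey lid on the drum has its knob at (318,177). It's the only grey lid and it sits on the drum; the other, at top (381,154), is pink, so it stays put.

send_rows:
  commands:
    - {"translation": [0, 0, 0], "rot": [0, 0, 0], "grip": 0.06}
    - {"translation": [0, 0, 0], "rot": [0, 0, 0], "grip": 0.06}
    - {"translation": [0, 0, 0], "rot": [0, 0, 0], "grip": 0.06}
    - {"translation": [0, 0, 0], "rot": [0, 0, 0], "grip": 0.06}
    - {"translation": [0, 0, 0], "rot": [0, 0, 0], "grip": 0.06}

```text
t: 2.02
eef_pos: [0.5806, 0.2328, 0.2639]
tool_rot: [-0.0, 0.998, 0.059, -0.0]
contact_force: [0.2, 0.1, -0.1]
gripper_width: 0.706
```

Run:
```python
from h import *
c=grab('wrist');st()
P=cloud(c);z=P[...,2]
m=(z>.112)&(z<.145)
n,l,s,ce=cv2.connectedComponentsWithStats(m.astype(np.uint8))
for i in range(1,n):
    if s[i,4]>50: print(s[i],P[l==i].mean(0).round(4),P[l==i].min(0).round(4),P[l==i].max(0).round(4))
m=(z>.086)&(z<.104)
p=P[m][:,:2].astype(np.float32);print('lid',cv2.minEnclosingCircle(p),np.median(z[m]))
plan([.5838,.235,.121],6.8,.06)
```

```text
t 2.07 p [0.5807 0.2325 0.264 ] psi 6.7 zax [-4.e-04  3.e-04 -1.e+00] F [-0.9 -0.2 -0.3] g 0.0604 q [-0.78  0.37  0.4   1.65 -0.16  1.15 -0.22]
[303 161  30  33 791] [0.5835 0.2371 0.1289] [0.5692 0.2213 0.112 ] [0.598  0.2502 0.1323]
[438 381  31  19 389] [ 0.7785 -0.012   0.1233] [ 0.7676 -0.0281  0.1121] [ 0.7969 -0.0047  0.1315]
lid ((0.7287580966949463, 0.20765945315361023), 0.24510270357131958) 0.09561231205029389
4 5
[{"translation": [0.0007, -0.0004, 0.0286], "rot": [-0.0, 0.0, -0.02], "grip": 0.06}, {"translation": [0.0007, -0.0004, 0.0286], "rot": [-0.0, 0.0, -0.02], "grip": 0.06}, {"translation": [0.0007, -0.0004, 0.0286], "rot": [-0.0, 0.0, -0.02], "grip": 0.06}, {"translation": [0.0007, -0.0004, 0.0286], "rot": [-0.0, 0.0, -0.02], "grip": 0.06}, {"translation": [0.0007, -0.0004, 0.0286], "rot": [-0.0, 0.0, -0.02], "grip": 0.06}]
```

send_rows:
  commands:
    - {"translation": [0.001, -0.001, 0.028], "rot": [0, 0, 0], "grip": 0.06}
    - {"translation": [0.001, -0.001, 0.028], "rot": [0, 0, 0], "grip": 0.06}
    - {"translation": [0.001, -0.001, 0.028], "rot": [0, 0, 0], "grip": 0.06}
    - {"translation": [0, 0, 0.028], "rot": [0, 0, 0], "grip": 0.06}
    - {"translation": [0, 0, 0.028], "rot": [0, 0, 0], "grip": 0.06}
  force: 40

```text
t: 2.48
eef_pos: [0.5837, 0.2355, 0.123]
tool_rot: [-0.0, 0.998, 0.058, 0.0]
contact_force: [-0.1, -0.1, 0.3]
gripper_width: 0.701
```

send_rows:
  commands:
    - {"translation": [0, 0, 0.002], "rot": [0, 0, 0], "grip": 0.06}
    - {"translation": [0, 0, 0], "rot": [0, 0, 0], "grip": 0.06}
    - {"translation": [0, 0, 0], "rot": [0, 0, 0], "grip": 0.04}
    - {"translation": [0, 0, 0], "rot": [0, 0, 0], "grip": 0.02}
    - {"translation": [0, 0, 0], "rot": [0, 0, 0], "grip": 0.02}
  force: 40

```text
t: 2.9
eef_pos: [0.5853, 0.2352, 0.1242]
tool_rot: [-0.001, 0.998, 0.057, 0.002]
contact_force: [-0.2, 0.9, -0.3]
gripper_width: 0.291
```

send_rows:
  commands:
    - {"translation": [0, 0, 0], "rot": [0, 0, 0], "grip": 0.02}
    - {"translation": [0, 0, 0], "rot": [0, 0, 0], "grip": 0.02}
    - {"translation": [0, 0, 0], "rot": [0, 0, 0], "grip": 0.02}
    - {"translation": [0, 0, 0], "rot": [0, 0, 0], "grip": 0.02}
    - {"translation": [0, 0, 0], "rot": [0, 0, 0], "grip": 0.02}

```text
t: 3.32
eef_pos: [0.584, 0.2346, 0.1222]
tool_rot: [-0.0, 0.998, 0.057, 0.0]
contact_force: [0.2, -0.2, -0.4]
gripper_width: 0.233
```

Run:
```python
from h import *
st()
p,r,o=pose()
plan([p[0],p[1],.23],6.8,.02,n=5)
plan([.385,.35,.16],6.8,.02,start=([p[0],p[1],.23],6.8),vmax=.03)
```

```text
t 3.32 p [0.584  0.2346 0.1222] psi 6.58 zax [ 1.e-04  1.e-04 -1.e+00] F [ 0.2 -0.2 -0.4] g 0.0199 q [-0.74  0.52  0.35  1.77 -0.22  0.88 -0.17]
3 5
[{"translation": [0.0, -0.0, -0.0216], "rot": [-0.0, -0.0, -0.04], "grip": 0.02}, {"translation": [0.0, -0.0, -0.0216], "rot": [-0.0, -0.0, -0.04], "grip": 0.02}, {"translation": [0.0, -0.0, -0.0216], "rot": [-0.0, -0.0, -0.04], "grip": 0.02}, {"translation": [0.0, -0.0, -0.0216], "rot": [-0.0, -0.0, -0.04], "grip": 0.02}, {"translation": [0.0, -0.0, -0.0216], "rot": [-0.0, -0.0, -0.04], "grip": 0.02}]
9 10
[{"translation": [-0.0184, -0.0138, 0.007], "rot": [0.0, 0.0, 0.0], "grip": 0.02}, {"translation": [-0.0184, -0.0138, 0.007], "rot": [0.0, 0.0, 0.0], "grip": 0.02}, {"translation": [-0.0184, -0.0138, 0.007], "rot": [0.0, 0.0, 0.0], "grip": 0.02}, {"translation": [-0.0184, -0.0138, 0.007], "rot": [0.0, 0.0, 0.0], "grip": 0.02}, {"translation": [-0.0184, -0.0138, 0.007], "rot": [0.0, 0.0, 0.0], "grip": 0.02}]
[{"translation": [-0.0184, -0.0138, 0.007], "rot": [0.0, 0.0, 0.0], "grip": 0.02}, {"translation": [-0.0184, -0.0138, 0.007], "rot": [0.0, 0.0, 0.0], "grip": 0.02}, {"translation": [-0.0184, -0.0138, 0.007], "rot": [0.0, 0.0, 0.0], "grip": 0.02}, {"translation": [-0.0184, -0.0138, 0.007], "rot": [0.0, 0.0, 0.0], "grip": 0.02}, {"translation": [-0.0184, -0.0138, 0.007], "rot": [0.0, 0.0, 0.0], "grip": 0.02}]
```

Run:
```python
from h import *
c=grab('wrist','w2.png');s=grab('side')
cv2.imwrite('pics/s2.png',cv2.cvtColor(cv2.resize(s['pixels'][60:240,180:420],None,fx=3,fy=3,interpolation=cv2.INTER_CUBIC),cv2.COLOR_RGB2BGR))
```

```text
(no output)
```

View pics/w2.png

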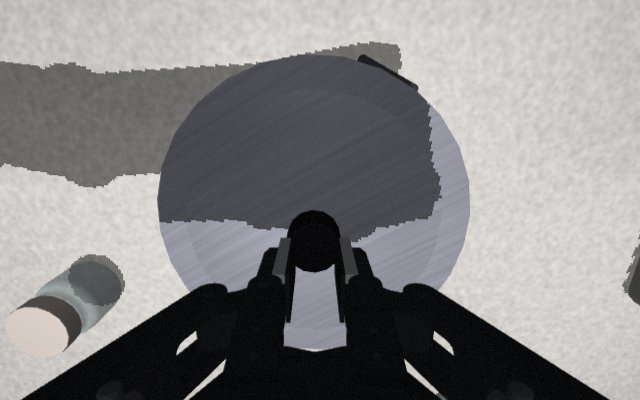

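View pics/s2.png

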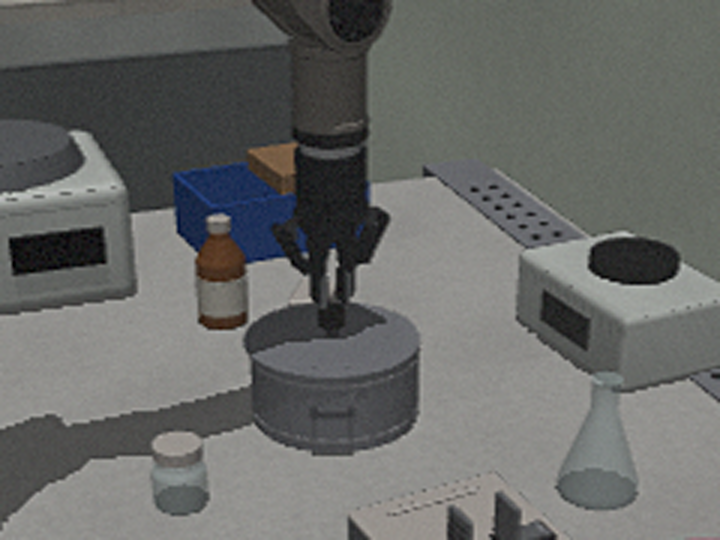

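Run:
```python
from h import *
c=grab('wrist');P=cloud(c);st()
print(np.round(c['extrinsics'],4).tolist())
for v in range(205,300,8):
    print(v,[ (u,P[v,u].round(3).tolist()) for u in (270,282,288,315,345,350)])
s=grab('side');P=cloud(s)
for v in range(140,180,4): print(v,[(u,P[v,u].round(3).tolist()) for u in (286,290,294,297)])
```

```text
t 3.47 p [0.584  0.2346 0.1221] psi 6.58 zax [-1.e-04 -0.e+00 -1.e+00] F [ 0.2 -0.4  0.2] g 0.0201 q [-0.74  0.52  0.35  1.77 -0.22  0.88 -0.17]
[[0.9933, -0.11, -0.0342, 0.576], [0.1152, 0.9503, 0.2891, 0.308], [0.0007, -0.2911, 0.9567, 0.2771], [0.0, 0.0, 0.0, 1.0]]
205 [(270, [0.556, 0.245, 0.097]), (282, [0.563, 0.245, 0.096]), (288, [0.567, 0.246, 0.097]), (315, [0.583, 0.247, 0.096]), (345, [0.602, 0.249, 0.096]), (350, [0.604, 0.251, 0.098])]
213 [(270, [0.557, 0.24, 0.097]), (282, [0.564, 0.24, 0.097]), (288, [0.567, 0.24, 0.096]), (315, [0.583, 0.25, 0.117]), (345, [0.602, 0.245, 0.097]), (350, [0.605, 0.245, 0.097])]
221 [(270, [0.557, 0.234, 0.097]), (282, [0.564, 0.235, 0.097]), (288, [0.568, 0.236, 0.097]), (315, [0.583, 0.25, 0.128]), (345, [0.603, 0.239, 0.096]), (350, [0.606, 0.24, 0.096])]
229 [(270, [0.557, 0.229, 0.096]), (282, [0.565, 0.23, 0.096]), (288, [0.569, 0.237, 0.112]), (315, [0.583, 0.246, 0.131]), (345, [0.604, 0.234, 0.097]), (350, [0.607, 0.234, 0.096])]
237 [(270, [0.558, 0.223, 0.096]), (282, [0.568, 0.243, 0.138]), (288, [0.571, 0.243, 0.137]), (31
[... 1899 characters left out ...]
290, [0.656, 0.445, 0.057]), (294, [0.595, 0.229, 0.154]), (297, [0.606, 0.229, 0.152])]
160 [(286, [0.566, 0.225, 0.146]), (290, [0.616, 0.328, 0.095]), (294, [0.596, 0.23, 0.139]), (297, [0.711, 0.519, 0.002])]
164 [(286, [0.569, 0.235, 0.127]), (290, [0.58, 0.225, 0.129]), (294, [0.593, 0.222, 0.129]), (297, [0.624, 0.28, 0.099])]
168 [(286, [0.579, 0.265, 0.098]), (290, [0.577, 0.216, 0.119]), (294, [0.592, 0.22, 0.115]), (297, [0.613, 0.251, 0.098])]
172 [(286, [0.57, 0.237, 0.097]), (290, [0.58, 0.225, 0.1]), (294, [0.592, 0.22, 0.1]), (297, [0.6, 0.215, 0.101])]
176 [(286, [0.559, 0.206, 0.098]), (290, [0.571, 0.201, 0.098]), (294, [0.583, 0.195, 0.099]), (297, [0.592, 0.191, 0.099])]
```

Both cameras put the fingertips at z≈0.135, above the knob's middle. That's about 30 mm higher than the reported TCP implies, so the jaws shut over empty air. I'll open, go down by what the cameras show, and watch the force.

send_rows:
  commands:
    - {"translation": [0, 0, 0], "rot": [0, 0, 0], "grip": 0.055}
    - {"translation": [0, 0, 0], "rot": [0, 0, 0], "grip": 0.055}
    - {"translation": [0, 0, 0], "rot": [0, 0, 0], "grip": 0.055}
    - {"translation": [0, 0, 0.004], "rot": [0, 0, 0], "grip": 0.055}
    - {"translation": [0, 0, 0.004], "rot": [0, 0, 0], "grip": 0.055}

```text
t: 3.93
eef_pos: [0.5842, 0.2347, 0.114]
tool_rot: [-0.0, 0.998, 0.057, 0.0]
contact_force: [0.4, -0.5, -0.7]
gripper_width: 0.644
```

send_rows:
  commands:
    - {"translation": [0, 0, 0.004], "rot": [0, 0, 0], "grip": 0.055}
    - {"translation": [0, 0, 0.003], "rot": [0, 0, 0], "grip": 0.055}
    - {"translation": [0, 0, 0], "rot": [0, 0, 0], "grip": 0.055}
    - {"translation": [0, 0, 0], "rot": [0, 0, 0], "grip": 0.055}
    - {"translation": [0, 0, 0], "rot": [0, 0, 0], "grip": 0.055}

```text
t: 4.35
eef_pos: [0.5841, 0.2346, 0.1071]
tool_rot: [0.0, 0.998, 0.057, 0.0]
contact_force: [0.3, -0.3, 0.0]
gripper_width: 0.644
```

```bash
cat >> h.py <<'E'
def tips(name='wrist'):
    """fingertip height from the wrist depth: lowest finger points seen"""
    c=grab(name);P=cloud(c);p,r,o=pose()
    L=(P-p)@r.as_matrix()   # in tool frame
    m=(np.abs(L[...,1])<.014)&(np.abs(L[...,0])<.06)&(L[...,2]<.05)&(L[...,2]>-.08)
    return c,P,L,m
E
python3 - <<'E'
from h import *
st()
c=grab('wrist','w3.png');P=cloud(c);p,r,o=pose();L=(P-p)@r.as_matrix()
for v in range(205,310,8):
    print(v,[ (u,(1000*L[v,u]).round(0).tolist()) for u in (225,235,245,255,265,370,380,390,400)])
E
```

```text
t 4.35 p [0.5841 0.2346 0.1071] psi 6.58 zax [ 1.e-04 -0.e+00 -1.e+00] F [ 0.3 -0.3  0. ] g 0.055 q [-0.73  0.54  0.34  1.78 -0.23  0.85 -0.17]
205 [(225, [-49.0, -18.0, 9.0]), (235, [-44.0, -18.0, 11.0]), (245, [-38.0, -18.0, 9.0]), (255, [-33.0, -18.0, 10.0]), (265, [-27.0, -18.0, 11.0]), (370, [32.0, -18.0, 10.0]), (380, [37.0, -18.0, 9.0]), (390, [43.0, -18.0, 11.0]), (400, [48.0, -18.0, 10.0])]
213 [(225, [-50.0, -13.0, 11.0]), (235, [-44.0, -13.0, 11.0]), (245, [-38.0, -14.0, 9.0]), (255, [-33.0, -13.0, 10.0]), (265, [-27.0, -13.0, 10.0]), (370, [32.0, -13.0, 11.0]), (380, [37.0, -14.0, 10.0]), (390, [43.0, -13.0, 12.0]), (400, [49.0, -13.0, 11.0])]
221 [(225, [-50.0, -9.0, 10.0]), (235, [-45.0, -8.0, 11.0]), (245, [-39.0, -8.0, 11.0]), (255, [-33.0, -9.0, 10.0]), (265, [-28.0, -9.0, 10.0]), (370, [32.0, -9.0, 10.0]), (380, [38.0, -9.0, 10.0]), (390, [43.0, -9.0, 10.0]), (400, [49.0, -8.0, 11.0])]
229 [(225, [-51.0, -3.0, 11.0]), (235, [-45.0, -4.0, 10.0]), (245, [-39.0, -3.0, 11.0]), (255, [-34.0, -4.0, 10.0]), (265, [-28.0, -4.0, 10.0]), (370, [32.0, -3.0, 11.0]), (380, [38.0
[... 1959 characters left out ...]
1.0, -48.0]), (255, [-27.0, 11.0, -31.0]), (265, [-30.0, 38.0, 9.0]), (370, [34.0, 38.0, 10.0]), (380, [28.0, 4.0, -40.0]), (390, [29.0, -5.0, -54.0]), (400, [29.0, -12.0, -64.0])]
301 [(225, [-28.0, -12.0, -68.0]), (235, [-28.0, -4.0, -57.0]), (245, [-27.0, 2.0, -49.0]), (255, [-36.0, 45.0, 11.0]), (265, [-30.0, 44.0, 10.0]), (370, [35.0, 44.0, 10.0]), (380, [28.0, 7.0, -42.0]), (390, [29.0, -2.0, -55.0]), (400, [28.0, -12.0, -68.0])]
309 [(225, [-27.0, -12.0, -73.0]), (235, [-23.0, -16.0, -78.0]), (245, [-27.0, 5.0, -50.0]), (255, [-37.0, 50.0, 11.0]), (265, [-30.0, 51.0, 11.0]), (370, [35.0, 50.0, 10.0]), (380, [28.0, 9.0, -44.0]), (390, [22.0, -16.0, -77.0]), (400, [27.0, -12.0, -72.0])]
```

View pics/w3.png

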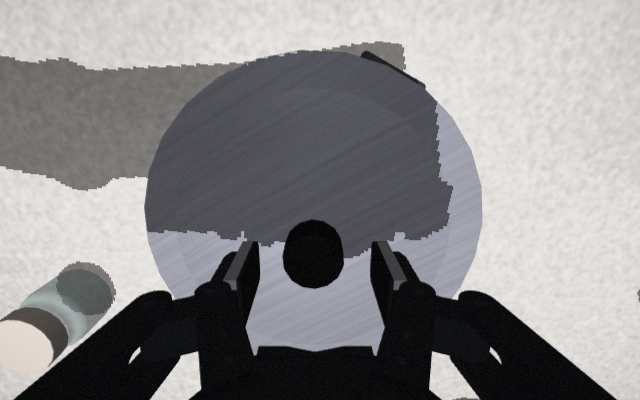

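send_rows:
  commands:
    - {"translation": [0, 0, 0.005], "rot": [0, 0, 0], "grip": 0.05}
    - {"translation": [0, 0, 0.005], "rot": [0, 0, 0], "grip": 0.05}
    - {"translation": [0, 0, 0.005], "rot": [0, 0, 0], "grip": 0.05}
    - {"translation": [0, 0, 0.002], "rot": [0, 0, 0], "grip": 0.05}
    - {"translation": [0, 0, 0], "rot": [0, 0, 0], "grip": 0.05}

```text
t: 4.82
eef_pos: [0.5834, 0.2344, 0.0891]
tool_rot: [0.0, 0.998, 0.057, -0.001]
contact_force: [1.2, 0.0, -0.4]
gripper_width: 0.584
```

send_rows:
  commands:
    - {"translation": [0, 0, 0], "rot": [0, 0, 0], "grip": 0.02}
    - {"translation": [0, 0, 0], "rot": [0, 0, 0], "grip": 0.02}
    - {"translation": [0, 0, 0], "rot": [0, 0, 0], "grip": 0.02}
    - {"translation": [0, 0, 0], "rot": [0, 0, 0], "grip": 0.02}
    - {"translation": [0, 0, 0], "rot": [0, 0, 0], "grip": 0.02}
  force: 50

```text
t: 5.23
eef_pos: [0.5843, 0.2347, 0.0904]
tool_rot: [-0.0, 0.998, 0.057, 0.0]
contact_force: [0.0, 0.5, 0.7]
gripper_width: 0.333
```

send_rows:
  commands:
    - {"translation": [0, 0, 0], "rot": [0, 0, 0], "grip": 0.02}
    - {"translation": [0, 0, 0], "rot": [0, 0, 0], "grip": 0.02}
    - {"translation": [0, 0, 0], "rot": [0, 0, 0], "grip": 0.02}
    - {"translation": [0, 0, 0], "rot": [0, 0, 0], "grip": 0.02}
    - {"translation": [0, 0, 0], "rot": [0, 0, 0], "grip": 0.02}

```text
t: 5.65
eef_pos: [0.5843, 0.2347, 0.0903]
tool_rot: [-0.0, 0.998, 0.057, 0.0]
contact_force: [-0.1, 0.0, 2.2]
gripper_width: 0.331
```

Run:
```python
from h import *
st()
c=grab('wrist','w4.png')
```

```text
t 5.65 p [0.5843 0.2347 0.0903] psi 6.58 zax [ 5.e-04  3.e-04 -1.e+00] F [-0.1  0.   2.2] g 0.0283 q [-0.73  0.56  0.34  1.79 -0.24  0.82 -0.16]
```

View pics/w4.png

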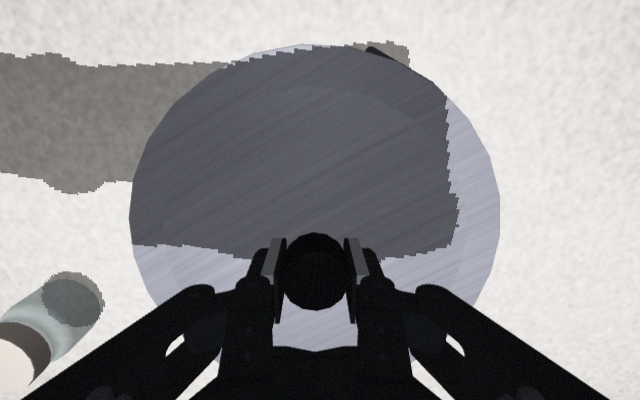

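Jaws stopped on the knob at 28 mm opening. Lift.

send_rows:
  commands:
    - {"translation": [0, 0, -0.01], "rot": [0, 0, 0], "grip": 0.02}
    - {"translation": [0, 0, -0.02], "rot": [0, 0, 0], "grip": 0.02}
    - {"translation": [0, 0, -0.02], "rot": [0, 0, 0], "grip": 0.02}
    - {"translation": [0, 0, -0.02], "rot": [0, 0, 0], "grip": 0.02}
    - {"translation": [0, 0, -0.01], "rot": [0, 0, 0], "grip": 0.02}
  force: 50

```text
t: 6.12
eef_pos: [0.5846, 0.2348, 0.1725]
tool_rot: [-0.0, 0.998, 0.057, 0.001]
contact_force: [1.1, -0.3, -2.3]
gripper_width: 0.335
```

Run:
```python
from h import *
st()
p,r,o=pose()
plan([.385,.35,.13],6.6,.02,vmax=.025)
s=grab('side','s5.png')
```

```text
t 6.12 p [0.5846 0.2348 0.1725] psi 6.58 zax [ 0.0017  0.001  -1.    ] F [ 1.1 -0.3 -2.3] g 0.0286 q [-0.76  0.47  0.37  1.74 -0.2   0.97 -0.19]
10 10
[{"translation": [-0.0185, -0.0137, 0.0042], "rot": [-0.0, -0.01, -0.0], "grip": 0.02}, {"translation": [-0.0185, -0.0137, 0.0042], "rot": [-0.0, -0.01, -0.0], "grip": 0.02}, {"translation": [-0.0185, -0.0137, 0.0042], "rot": [-0.0, -0.01, -0.0], "grip": 0.02}, {"translation": [-0.0185, -0.0137, 0.0042], "rot": [-0.0, -0.01, -0.0], "grip": 0.02}, {"translation": [-0.0185, -0.0137, 0.0042], "rot": [-0.0, -0.01, -0.0], "grip": 0.02}]
[{"translation": [-0.0185, -0.0137, 0.0042], "rot": [-0.0, -0.01, -0.0], "grip": 0.02}, {"translation": [-0.0185, -0.0137, 0.0042], "rot": [-0.0, -0.01, -0.0], "grip": 0.02}, {"translation": [-0.0185, -0.0137, 0.0042], "rot": [-0.0, -0.01, -0.0], "grip": 0.02}, {"translation": [-0.0185, -0.0137, 0.0042], "rot": [-0.0, -0.01, -0.0], "grip": 0.02}, {"translation": [-0.0185, -0.0137, 0.0042], "rot": [-0.0, -0.01, -0.0], "grip": 0.02}]
```

View pics/s5.png

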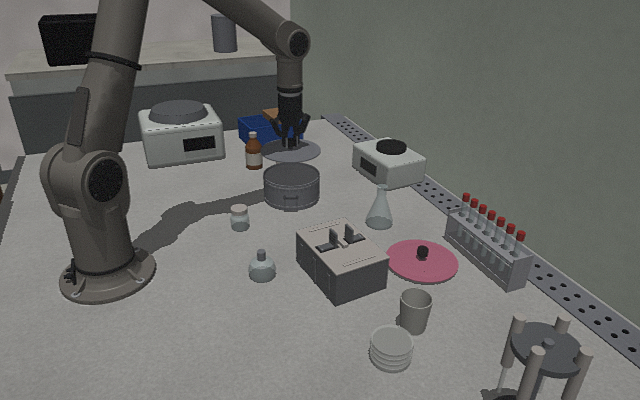

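Lid is up level (side view, 290,148). Carry it to the clear patch near (0.385, 0.35).

send_rows:
  commands:
    - {"translation": [-0.018, -0.014, 0], "rot": [0, 0, 0], "grip": 0.02}
    - {"translation": [-0.018, -0.014, 0], "rot": [0, 0, 0], "grip": 0.02}
    - {"translation": [-0.018, -0.014, 0], "rot": [0, 0, 0], "grip": 0.02}
    - {"translation": [-0.018, -0.014, 0], "rot": [0, 0, 0], "grip": 0.02}
    - {"translation": [-0.018, -0.014, 0], "rot": [0, 0, 0], "grip": 0.02}

```text
t: 6.58
eef_pos: [0.4848, 0.2938, 0.169]
tool_rot: [0.001, 0.998, 0.057, -0.001]
contact_force: [-0.2, 0.1, -2.5]
gripper_width: 0.334
```

send_rows:
  commands:
    - {"translation": [-0.018, -0.014, 0], "rot": [0, 0, 0], "grip": 0.02}
    - {"translation": [-0.018, -0.014, 0], "rot": [0, 0, 0], "grip": 0.02}
    - {"translation": [-0.018, -0.014, 0], "rot": [0, 0, 0], "grip": 0.02}
    - {"translation": [-0.018, -0.014, 0.01], "rot": [0, 0, 0], "grip": 0.02}
    - {"translation": [-0.018, -0.014, 0.015], "rot": [0, 0, 0], "grip": 0.02}

```text
t: 7.0
eef_pos: [0.3884, 0.3539, 0.1453]
tool_rot: [-0.001, 0.998, 0.057, 0.0]
contact_force: [0.2, 0.1, -3.5]
gripper_width: 0.336
```

send_rows:
  commands:
    - {"translation": [0, 0, 0.025], "rot": [0, 0, 0], "grip": 0.02}
    - {"translation": [0, 0, 0.025], "rot": [0, 0, 0], "grip": 0.02}
    - {"translation": [0, 0, 0.025], "rot": [0, 0, 0], "grip": 0.02}
    - {"translation": [0, 0, 0.02], "rot": [0, 0, 0], "grip": 0.02}
    - {"translation": [0, 0, 0.01], "rot": [0, 0, 0], "grip": 0.02}

```text
t: 7.42
eef_pos: [0.3872, 0.3514, 0.0371]
tool_rot: [0.002, 0.998, 0.058, -0.002]
contact_force: [-0.9, -0.4, -1.2]
gripper_width: 0.338
```

Run:
```python
from h import *
st()
c=grab('top','t6.png');P=cloud(c)
x,y,z=P[...,0],P[...,1],P[...,2]
```

```text
t 7.42 p [0.3872 0.3514 0.0371] psi 6.61 zax [-0.0034 -0.004  -1.    ] F [-0.9 -0.4 -1.2] g 0.0288 q [-1.06  0.5   0.26  2.07 -0.22  0.6  -0.54]
```

View pics/t6.png

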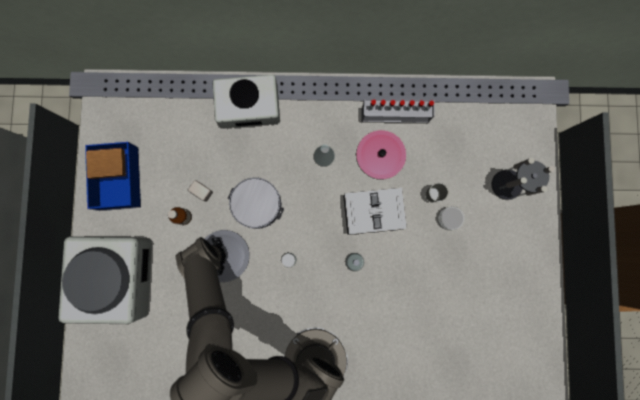

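send_rows:
  commands:
    - {"translation": [0, 0, 0.008], "rot": [0, 0, 0], "grip": 0.02}
    - {"translation": [0, 0, 0.007], "rot": [0, 0, 0], "grip": 0.02}
    - {"translation": [0, 0, 0.005], "rot": [0, 0, 0], "grip": 0.02}
    - {"translation": [0, 0, 0.004], "rot": [0, 0, 0], "grip": 0.02}
    - {"translation": [0, 0, 0], "rot": [0, 0, 0], "grip": 0.02}

```text
t: 7.88
eef_pos: [0.3891, 0.353, 0.0158]
tool_rot: [0.0, 0.998, 0.057, -0.0]
contact_force: [0.0, -0.1, -2.3]
gripper_width: 0.337
```

send_rows:
  commands:
    - {"translation": [0, 0, 0.002], "rot": [0, 0, 0], "grip": 0.02}
    - {"translation": [0, 0, 0.001], "rot": [0, 0, 0], "grip": 0.02}
    - {"translation": [0, 0, 0.001], "rot": [0, 0, 0], "grip": 0.02}
    - {"translation": [0, 0, 0], "rot": [0, 0, 0], "grip": 0.02}
    - {"translation": [0, 0, 0], "rot": [0, 0, 0], "grip": 0.02}

```text
t: 8.3
eef_pos: [0.3892, 0.3531, 0.0122]
tool_rot: [-0.0, 0.998, 0.057, 0.0]
contact_force: [-0.4, -0.6, -2.0]
gripper_width: 0.335
```

send_rows:
  commands:
    - {"translation": [0, 0, 0.001], "rot": [0, 0, 0], "grip": 0.02}
    - {"translation": [0, 0, 0.001], "rot": [0, 0, 0], "grip": 0.02}
    - {"translation": [0, 0, 0.001], "rot": [0, 0, 0], "grip": 0.02}
    - {"translation": [0, 0, 0], "rot": [0, 0, 0], "grip": 0.02}
    - {"translation": [0, 0, 0], "rot": [0, 0, 0], "grip": 0.02}

```text
t: 8.72
eef_pos: [0.3891, 0.353, 0.009]
tool_rot: [0.0, 0.998, 0.057, -0.0]
contact_force: [0.2, 0.0, -2.4]
gripper_width: 0.335
```

send_rows:
  commands:
    - {"translation": [0, 0, 0.001], "rot": [0, 0, 0], "grip": 0.02}
    - {"translation": [0, 0, 0], "rot": [0, 0, 0], "grip": 0.02}
    - {"translation": [0, 0, 0], "rot": [0, 0, 0], "grip": 0.02}
    - {"translation": [0, 0, 0], "rot": [0, 0, 0], "grip": 0.02}
    - {"translation": [0, 0, 0], "rot": [0, 0, 0], "grip": 0.02}

```text
t: 9.13
eef_pos: [0.3893, 0.3531, 0.0083]
tool_rot: [-0.0, 0.998, 0.057, 0.0]
contact_force: [-0.3, -1.2, 1.5]
gripper_width: 0.334
```

Force swung from −2.4 N to +1.5 N, so the lid is resting on the bench at z 0.0083. Release and rise.

send_rows:
  commands:
    - {"translation": [0, 0, 0], "rot": [0, 0, 0], "grip": 0.055}
    - {"translation": [0, 0, 0], "rot": [0, 0, 0], "grip": 0.055}
    - {"translation": [0, 0, 0], "rot": [0, 0, 0], "grip": 0.055}
    - {"translation": [0, 0, -0.01], "rot": [0, 0, 0], "grip": 0.055}
    - {"translation": [0, 0, -0.03], "rot": [0, 0, 0], "grip": 0.055}

```text
t: 9.55
eef_pos: [0.3872, 0.3511, 0.046]
tool_rot: [0.003, 0.998, 0.058, -0.002]
contact_force: [-0.7, -0.7, -0.3]
gripper_width: 0.643
```

send_rows:
  commands:
    - {"translation": [0, 0, -0.04], "rot": [0, 0, 0], "grip": 0.07}
    - {"translation": [0, 0, -0.04], "rot": [0, 0, 0], "grip": 0.07}
    - {"translation": [0, 0, -0.04], "rot": [0, 0, 0], "grip": 0.07}
    - {"translation": [0, 0, -0.03], "rot": [0, 0, 0], "grip": 0.07}
    - {"translation": [0, 0, 0], "rot": [0, 0, 0], "grip": 0.07}

```text
t: 9.97
eef_pos: [0.3922, 0.3556, 0.2053]
tool_rot: [-0.005, 0.998, 0.057, 0.004]
contact_force: [0.6, 0.1, -0.2]
gripper_width: 0.818
```

Run:
```python
from h import *
st()
plan([.5615,-.2115,.22],6.8,.07,vmax=.035)
```

```text
t 9.97 p [0.3922 0.3556 0.2053] psi 6.53 zax [ 0.0071  0.0095 -0.9999] F [ 0.6  0.1 -0.2] g 0.0699 q [-1.14  0.25  0.35  1.95 -0.11  0.95 -0.63]
17 20
[{"translation": [0.0052, 0.0291, -0.0009], "rot": [-0.02, -0.02, -0.01], "grip": 0.07}, {"translation": [0.0052, 0.0291, -0.0009], "rot": [-0.02, -0.02, -0.01], "grip": 0.07}, {"translation": [0.0052, 0.0291, -0.0009], "rot": [-0.02, -0.02, -0.01], "grip": 0.07}, {"translation": [0.0052, 0.0291, -0.0009], "rot": [-0.02, -0.02, -0.01], "grip": 0.07}, {"translation": [0.0052, 0.0291, -0.0009], "rot": [-0.02, -0.02, -0.01], "grip": 0.07}]
[{"translation": [0.0052, 0.0291, -0.0009], "rot": [-0.02, -0.02, -0.01], "grip": 0.07}, {"translation": [0.0051, 0.0291, -0.0009], "rot": [-0.02, -0.02, -0.01], "grip": 0.07}, {"translation": [0.0051, 0.0291, -0.0009], "rot": [-0.02, -0.02, -0.01], "grip": 0.07}, {"translation": [0.0051, 0.0291, -0.0009], "rot": [-0.02, -0.02, -0.01], "grip": 0.07}, {"translation": [0.0051, 0.0291, -0.0009], "rot": [-0.02, -0.02, -0.01], "grip": 0.07}]
[{"translation": [0.0051, 0.0291, -0.0008], "rot": [-0.02, -0.02, -0.01], "grip": 0.07}, {"translation": [0.0051, 0.0291, -0.0008], "rot": [-0.02, -0.02, -0.01], "grip": 0.07}, {"translation": [0.0051, 0.0291, -0.0008], "rot": [-0.02, -0.02, -0.01], "grip": 0.07}, {"translation": [0.0051, 0.0291, -0.0008], "rot": [-0.02, -0.02, -0.01], "grip": 0.07}, {"translation": [0.0051, 0.0292, -0.0008], "rot": [-0.02, -0.02, -0.01], "grip": 0.07}]
[{"translation": [0.0051, 0.0292, -0.0008], "rot": [-0.02, -0.02, -0.01], "grip": 0.07}, {"translation": [0.0051, 0.0292, -0.0008], "rot": [-0.02, -0.02, -0.01], "grip": 0.07}, {"translation": [0.0051, 0.0292, -0.0008], "rot": [-0.02, -0.02, -0.01], "grip": 0.07}, {"translation": [0.0051, 0.0292, -0.0008], "rot": [-0.02, -0.02, -0.01], "grip": 0.07}, {"translation": [0.0051, 0.0292, -0.0007], "rot": [-0.02, -0.02, -0.01], "grip": 0.07}]
```

send_rows:
  commands:
    - {"translation": [0.005, 0.029, -0.003], "rot": [0, 0, 0], "grip": 0.07}
    - {"translation": [0.005, 0.029, -0.003], "rot": [0, 0, 0], "grip": 0.07}
    - {"translation": [0.005, 0.029, -0.003], "rot": [0, 0, 0], "grip": 0.07}
    - {"translation": [0.005, 0.029, -0.003], "rot": [0, 0, 0], "grip": 0.07}
    - {"translation": [0.005, 0.029, -0.003], "rot": [0, 0, 0], "grip": 0.07}

```text
t: 10.38
eef_pos: [0.4306, 0.2103, 0.2134]
tool_rot: [-0.0, 0.998, 0.057, -0.0]
contact_force: [0.1, -0.6, 0.1]
gripper_width: 0.818
```

send_rows:
  commands:
    - {"translation": [0.005, 0.029, 0], "rot": [0, 0, 0], "grip": 0.07}
    - {"translation": [0.005, 0.029, 0], "rot": [0, 0, 0], "grip": 0.07}
    - {"translation": [0.005, 0.029, 0], "rot": [0, 0, 0], "grip": 0.07}
    - {"translation": [0.005, 0.029, 0], "rot": [0, 0, 0], "grip": 0.07}
    - {"translation": [0.005, 0.029, 0], "rot": [0, 0, 0], "grip": 0.07}

```text
t: 10.8
eef_pos: [0.472, 0.0691, 0.2133]
tool_rot: [-0.0, 0.998, 0.057, 0.0]
contact_force: [0.7, 0.4, 0.4]
gripper_width: 0.824
```

send_rows:
  commands:
    - {"translation": [0.005, 0.029, 0], "rot": [0, 0, 0], "grip": 0.07}
    - {"translation": [0.005, 0.029, 0], "rot": [0, 0, 0], "grip": 0.07}
    - {"translation": [0.005, 0.029, 0], "rot": [0, 0, 0], "grip": 0.07}
    - {"translation": [0.005, 0.029, 0], "rot": [0, 0, 0], "grip": 0.07}
    - {"translation": [0.005, 0.029, 0], "rot": [0, 0, 0], "grip": 0.07}

```text
t: 11.22
eef_pos: [0.5134, -0.0719, 0.2133]
tool_rot: [-0.0, 0.998, 0.057, 0.0]
contact_force: [-0.3, 0.3, 0.5]
gripper_width: 0.823
```

send_rows:
  commands:
    - {"translation": [0.005, 0.029, 0], "rot": [0, 0, 0], "grip": 0.07}
    - {"translation": [0.005, 0.029, 0], "rot": [0, 0, 0], "grip": 0.07}
    - {"translation": [0.005, 0.029, 0], "rot": [0, 0, 0], "grip": 0.07}
    - {"translation": [0.005, 0.02, 0], "rot": [0, 0, 0], "grip": 0.07}
    - {"translation": [0, 0.01, 0], "rot": [0, 0, 0], "grip": 0.07}

```text
t: 11.63
eef_pos: [0.547, -0.1876, 0.2134]
tool_rot: [0.001, 0.998, 0.056, 0.0]
contact_force: [-0.9, 0.5, -0.2]
gripper_width: 0.824
```

send_rows:
  commands:
    - {"translation": [0, 0, 0], "rot": [0, 0, 0], "grip": 0.07}
    - {"translation": [0, 0, 0], "rot": [0, 0, 0], "grip": 0.07}
    - {"translation": [0, 0, 0], "rot": [0, 0, 0], "grip": 0.07}
    - {"translation": [0, 0, 0], "rot": [0, 0, 0], "grip": 0.07}
    - {"translation": [0, 0, 0], "rot": [0, 0, 0], "grip": 0.07}

```text
t: 12.05
eef_pos: [0.5468, -0.1828, 0.2131]
tool_rot: [-0.0, 0.998, 0.058, 0.0]
contact_force: [0.4, -0.5, -0.0]
gripper_width: 0.822
```

Run:
```python
from h import *
st()
c=grab('wrist','w7.png');P=cloud(c);x,y,z=P[...,0],P[...,1],P[...,2]
m=(z>.125)&(z<.15)&(x>.48)&(x<.65)&(y<-.1)&(y>-.32)
n,l,s,ce=cv2.connectedComponentsWithStats(m.astype(np.uint8))
for i in range(1,n):
    if s[i,4]>50: print(s[i],P[l==i].mean(0).round(4),P[l==i].min(0).round(4),P[l==i].max(0).round(4), cv2.minAreaRect(P[l==i][:,:2].astype(np.float32)))
m=(z>.088)&(z<.106)&(x>.46)&(x<.66)&(y<-.08)&(y>-.36)
p=P[m][:,:2].astype(np.float32);print(cv2.minAreaRect(p))
t=grab('top','t7.png')
```

```text
t 12.05 p [ 0.5468 -0.1828  0.2131] psi 6.7 zax [ 0.e+00  8.e-04 -1.e+00] F [ 0.4 -0.5 -0. ] g 0.0702 q [-0.28  0.37  0.64  1.84 -0.26  1.02  0.58]
[295 212   9  45 370] [ 0.5386 -0.2116  0.1384] [ 0.5336 -0.2306  0.1251] [ 0.5435 -0.1974  0.1417] ((0.5384474992752075, -0.21408122777938843), (0.006838423665612936, 0.03361982852220535), 6.2729878425598145)
[351 212  11  45 403] [ 0.5836 -0.2072  0.1376] [ 0.5797 -0.2254  0.1253] [ 0.589  -0.192   0.1415] ((0.584428608417511, -0.20887483656406403), (0.006135046016424894, 0.033701881766319275), 6.594954490661621)
((0.5616546869277954, -0.2124730348587036), (0.15228374302387238, 0.21236824989318848), 6.395698547363281)
```

View pics/w7.png

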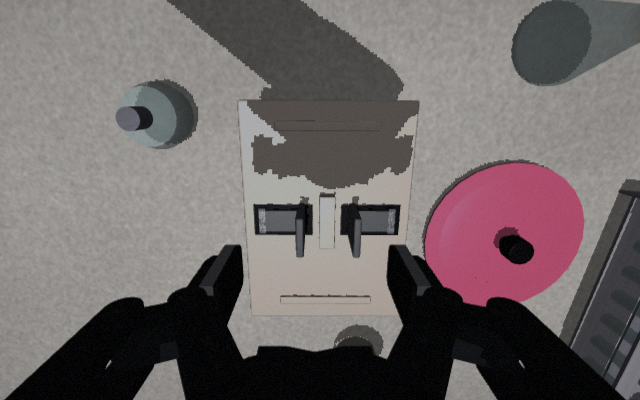

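View pics/t7.png

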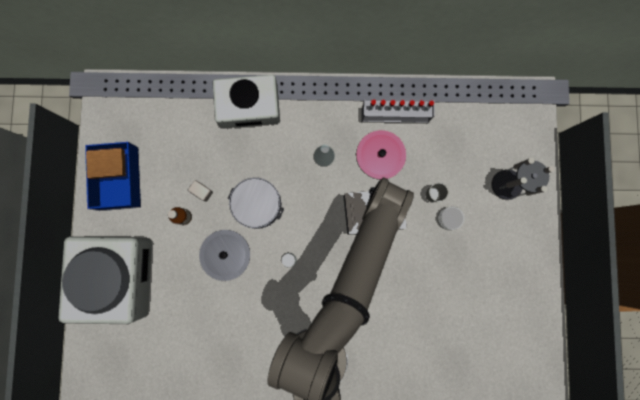

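Wrist view: the tabs are at (301,230) and (355,230), case centre (0.5615, −0.2115), yaw 6.4°. The lid lies flat (top 224,255) and the drum is empty.

Run:
```python
from h import *
plan([.5615,-.2115,.13],6.4,.07,n=5)
```

```text
3 5
[{"translation": [0.0023, 0.0059, 0.0166], "rot": [-0.01, -0.0, 0.05], "grip": 0.07}, {"translation": [0.0023, 0.0059, 0.0166], "rot": [-0.01, -0.0, 0.05], "grip": 0.07}, {"translation": [0.0023, 0.0059, 0.0166], "rot": [-0.01, -0.0, 0.05], "grip": 0.07}, {"translation": [0.0023, 0.0059, 0.0166], "rot": [-0.01, -0.0, 0.05], "grip": 0.07}, {"translation": [0.0023, 0.0059, 0.0166], "rot": [-0.01, -0.0, 0.05], "grip": 0.07}]
```

send_rows:
  commands:
    - {"translation": [0.003, 0.007, 0.016], "rot": [0, 0, 0.1], "grip": 0.07}
    - {"translation": [0.003, 0.007, 0.016], "rot": [0, 0, 0.1], "grip": 0.07}
    - {"translation": [0.003, 0.007, 0.016], "rot": [0, 0, 0.1], "grip": 0.07}
    - {"translation": [0.002, 0.007, 0.016], "rot": [0, 0, 0], "grip": 0.07}
    - {"translation": [0.001, 0.002, 0.016], "rot": [0, 0, 0], "grip": 0.07}

```text
t: 12.57
eef_pos: [0.5624, -0.2136, 0.1325]
tool_rot: [0.0, 0.999, 0.055, 0.0]
contact_force: [-1.0, -0.9, 0.4]
gripper_width: 0.823
```

send_rows:
  commands:
    - {"translation": [0, 0, 0], "rot": [0, 0, 0], "grip": 0.07}
    - {"translation": [0, 0, 0], "rot": [0, 0, 0], "grip": 0.07}
    - {"translation": [0, 0, 0], "rot": [0, 0, 0], "grip": 0.07}
    - {"translation": [0, 0, 0], "rot": [0, 0, 0], "grip": 0.07}
    - {"translation": [0, 0, 0], "rot": [0, 0, 0], "grip": 0.07}

```text
t: 12.98
eef_pos: [0.5627, -0.2127, 0.1342]
tool_rot: [0.0, 0.998, 0.055, 0.001]
contact_force: [-0.0, 0.0, -0.3]
gripper_width: 0.817
```

Run:
```python
from h import *
st()
c=grab('wrist','w8.png');P=cloud(c);p,r,o=pose();L=(P-p)@r.as_matrix()
plan([.5615,-.2115,.096],6.4,.07,n=5)
for v in range(237,300,8):
    print(v,[ (u,(1000*L[v,u]).round(0).tolist()) for u in (225,235,243,390,398,406)])
```

```text
t 12.98 p [ 0.5627 -0.2127  0.1342] psi 6.31 zax [ 1.8e-03 -1.0e-04 -1.0e+00] F [-0.   0.  -0.3] g 0.0698 q [-0.18  0.51  0.59  1.85 -0.35  0.89  0.69]
1 5
[{"translation": [-0.0002, -0.0003, 0.0076], "rot": [0.0, -0.02, -0.02], "grip": 0.07}, {"translation": [-0.0002, -0.0003, 0.0076], "rot": [0.0, -0.02, -0.02], "grip": 0.07}, {"translation": [-0.0002, -0.0003, 0.0076], "rot": [0.0, -0.02, -0.02], "grip": 0.07}, {"translation": [-0.0002, -0.0003, 0.0076], "rot": [0.0, -0.02, -0.02], "grip": 0.07}, {"translation": [-0.0002, -0.0003, 0.0076], "rot": [0.0, -0.02, -0.02], "grip": 0.07}]
237 [(225, [-57.0, 11.0, 31.0]), (235, [-52.0, 12.0, 35.0]), (243, [-47.0, 13.0, 35.0]), (390, [51.0, 13.0, 36.0]), (398, [56.0, 13.0, 36.0]), (406, [62.0, 13.0, 36.0])]
245 [(225, [-40.0, -11.0, -26.0]), (235, [-35.0, -11.0, -26.0]), (243, [-48.0, 20.0, 37.0]), (390, [35.0, -10.0, -24.0]), (398, [39.0, -11.0, -26.0]), (406, [62.0, 19.0, 35.0])]
253 [(225, [-38.0, -10.0, -32.0]), (235, [-34.0, -10.0, -31.0]), (243, [-48.0, 25.0, 35.0]), (390, [36.0, -7.0, -25.0]), (398, [37.0, -11.0, -33.0]), (406, [40.
[... 190 characters left out ...]
.0])]
269 [(225, [-34.0, -11.0, -46.0]), (235, [-34.0, -3.0, -33.0]), (243, [-49.0, 37.0, 36.0]), (390, [36.0, 1.0, -27.0]), (398, [36.0, -6.0, -38.0]), (406, [36.0, -11.0, -47.0])]
277 [(225, [-35.0, -7.0, -46.0]), (235, [-35.0, 1.0, -33.0]), (243, [-49.0, 44.0, 36.0]), (390, [36.0, 4.0, -28.0]), (398, [36.0, -3.0, -40.0]), (406, [35.0, -10.0, -51.0])]
285 [(225, [-34.0, -5.0, -49.0]), (235, [-35.0, 4.0, -35.0]), (243, [-49.0, 49.0, 36.0]), (390, [36.0, 8.0, -28.0]), (398, [36.0, -0.0, -41.0]), (406, [36.0, -6.0, -51.0])]
293 [(225, [-34.0, -2.0, -49.0]), (235, [-35.0, 8.0, -35.0]), (243, [-50.0, 56.0, 36.0]), (390, [54.0, 56.0, 36.0]), (398, [36.0, 3.0, -42.0]), (406, [36.0, -3.0, -52.0])]
```

View pics/w8.png

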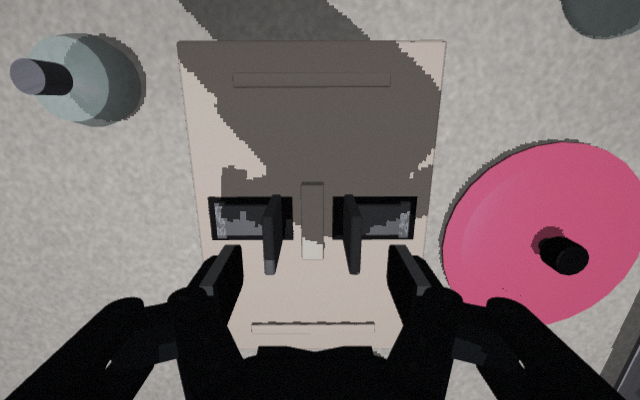

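send_rows:
  commands:
    - {"translation": [-0.001, -0.001, 0.01], "rot": [0, 0, 0], "grip": 0.07}
    - {"translation": [0, 0, 0.01], "rot": [0, 0, 0], "grip": 0.07}
    - {"translation": [0, 0, 0.01], "rot": [0, 0, 0], "grip": 0.07}
    - {"translation": [0, 0, 0.008], "rot": [0, 0, 0], "grip": 0.07}
    - {"translation": [0, 0, 0], "rot": [0, 0, 0], "grip": 0.07}

```text
t: 13.45
eef_pos: [0.5595, -0.2113, 0.0926]
tool_rot: [-0.001, 0.998, 0.055, -0.002]
contact_force: [-0.8, -0.2, 0.4]
gripper_width: 0.819
```

send_rows:
  commands:
    - {"translation": [0, 0, 0], "rot": [0, 0, 0], "grip": 0.055}
    - {"translation": [0, 0, 0], "rot": [0, 0, 0], "grip": 0.045}
    - {"translation": [0, 0, 0], "rot": [0, 0, 0], "grip": 0.03}
    - {"translation": [0, 0, 0], "rot": [0, 0, 0], "grip": 0.03}
    - {"translation": [0, 0, 0], "rot": [0, 0, 0], "grip": 0.03}
  force: 60

```text
t: 13.87
eef_pos: [0.5615, -0.2125, 0.097]
tool_rot: [-0.0, 0.999, 0.055, 0.001]
contact_force: [-4.0, 1.0, 12.5]
gripper_width: 0.399
```

send_rows:
  commands:
    - {"translation": [0, 0, 0], "rot": [0, 0, 0], "grip": 0.03}
    - {"translation": [0, 0, 0], "rot": [0, 0, 0], "grip": 0.03}
    - {"translation": [0, 0, 0], "rot": [0, 0, 0], "grip": 0.03}
    - {"translation": [0, 0, 0], "rot": [0, 0, 0], "grip": 0.03}
    - {"translation": [0, 0, 0], "rot": [0, 0, 0], "grip": 0.03}

```text
t: 14.28
eef_pos: [0.5615, -0.2125, 0.097]
tool_rot: [-0.0, 0.998, 0.055, 0.001]
contact_force: [-4.0, 2.2, 11.6]
gripper_width: 0.4
```

Run:
```python
from h import *
st()
c=grab('wrist','w9.png')
```

```text
t 14.28 p [ 0.5615 -0.2125  0.097 ] psi 6.28 zax [ 1.7e-03  2.0e-04 -1.0e+00] F [-4.   2.2 11.6] g 0.0342 q [-0.15  0.55  0.56  1.87 -0.39  0.82  0.71]
```

View pics/w9.png

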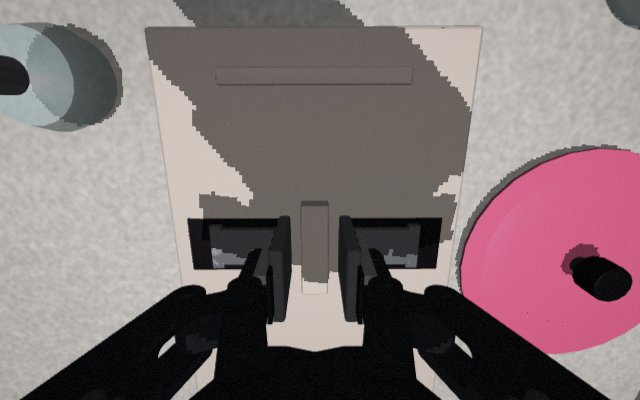

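Squeezed to a 34 mm reading (the knob read 28 for its 30 mm), so both tabs are fully in. Lift slowly.

send_rows:
  commands:
    - {"translation": [0, 0, -0.004], "rot": [0, 0, 0], "grip": 0.03}
    - {"translation": [0, 0, -0.006], "rot": [0, 0, 0], "grip": 0.03}
    - {"translation": [0, 0, -0.008], "rot": [0, 0, 0], "grip": 0.03}
    - {"translation": [0, 0, -0.01], "rot": [0, 0, 0], "grip": 0.03}
    - {"translation": [0, 0, -0.01], "rot": [0, 0, 0], "grip": 0.03}

```text
t: 14.75
eef_pos: [0.561, -0.2121, 0.1341]
tool_rot: [0.0, 0.999, 0.055, 0.0]
contact_force: [-0.4, 0.2, -1.4]
gripper_width: 0.4
```

send_rows:
  commands:
    - {"translation": [0, 0, -0.02], "rot": [0, 0, 0], "grip": 0.03}
    - {"translation": [0, 0, -0.02], "rot": [0, 0, 0], "grip": 0.03}
    - {"translation": [0, 0, -0.01], "rot": [0, 0, 0], "grip": 0.03}
    - {"translation": [0, 0, -0.01], "rot": [0, 0, 0], "grip": 0.03}
    - {"translation": [0, 0, 0], "rot": [0, 0, 0], "grip": 0.03}

```text
t: 15.17
eef_pos: [0.562, -0.2125, 0.1953]
tool_rot: [0.0, 0.998, 0.055, 0.002]
contact_force: [0.9, -0.3, -1.3]
gripper_width: 0.396
```

Run:
```python
from h import *
st()
c=grab('side','s10.png')
plan([.365,-.37,.19],6.4,.03,vmax=.025)
```

```text
t 15.17 p [ 0.562  -0.2125  0.1953] psi 6.28 zax [ 3.4e-03 -6.0e-04 -1.0e+00] F [ 0.9 -0.3 -1.3] g 0.0338 q [-0.22  0.43  0.63  1.8  -0.3   1.    0.64]
11 15
[{"translation": [-0.0142, 0.009, 0.0002], "rot": [0.0, -0.01, -0.01], "grip": 0.03}, {"translation": [-0.0142, 0.009, 0.0002], "rot": [0.0, -0.01, -0.01], "grip": 0.03}, {"translation": [-0.0142, 0.009, 0.0002], "rot": [0.0, -0.01, -0.01], "grip": 0.03}, {"translation": [-0.0142, 0.009, 0.0002], "rot": [0.0, -0.01, -0.01], "grip": 0.03}, {"translation": [-0.0142, 0.009, 0.0002], "rot": [0.0, -0.01, -0.01], "grip": 0.03}]
[{"translation": [-0.0142, 0.009, 0.0002], "rot": [0.0, -0.01, -0.01], "grip": 0.03}, {"translation": [-0.0142, 0.009, 0.0002], "rot": [0.0, -0.01, -0.01], "grip": 0.03}, {"translation": [-0.0142, 0.009, 0.0002], "rot": [0.0, -0.01, -0.01], "grip": 0.03}, {"translation": [-0.0142, 0.009, 0.0002], "rot": [0.0, -0.01, -0.01], "grip": 0.03}, {"translation": [-0.0142, 0.009, 0.0002], "rot": [0.0, -0.01, -0.01], "grip": 0.03}]
[{"translation": [-0.0142, 0.009, 0.0003], "rot": [0.0, -0.01, -0.01], "grip": 0.03}, {"translation": [-0.0142, 0.009, 0.0003], "rot": [0.0, -0.01, -0.01], "grip": 0.03}, {"translation": [-0.0142, 0.009, 0.0003], "rot": [0.0, -0.01, -0.01], "grip": 0.03}, {"translation": [-0.0142, 0.009, 0.0003], "rot": [0.0, -0.01, -0.01], "grip": 0.03}, {"translation": [-0.0142, 0.009, 0.0003], "rot": [0.0, -0.01, -0.01], "grip": 0.03}]
```

View pics/s10.png

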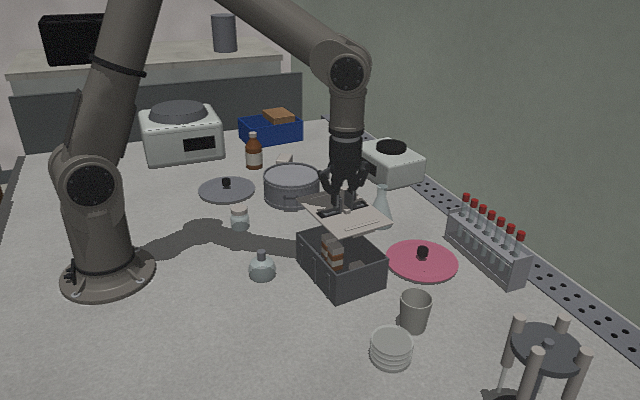

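Cover is off (side view 348,215), with bottles visible in the case. Carry it to (0.365, −0.37).

send_rows:
  commands:
    - {"translation": [-0.014, 0.009, 0], "rot": [0, 0, 0], "grip": 0.03}
    - {"translation": [-0.014, 0.009, 0], "rot": [0, 0, 0], "grip": 0.03}
    - {"translation": [-0.014, 0.009, 0], "rot": [0, 0, 0], "grip": 0.03}
    - {"translation": [-0.014, 0.009, 0], "rot": [0, 0, 0], "grip": 0.03}
    - {"translation": [-0.014, 0.009, 0], "rot": [0, 0, 0], "grip": 0.03}

```text
t: 15.63
eef_pos: [0.494, -0.266, 0.1927]
tool_rot: [-0.0, 0.999, 0.054, -0.0]
contact_force: [-0.7, -0.3, -2.0]
gripper_width: 0.397
```

send_rows:
  commands:
    - {"translation": [-0.014, 0.009, 0], "rot": [0, 0, 0], "grip": 0.03}
    - {"translation": [-0.014, 0.009, 0], "rot": [0, 0, 0], "grip": 0.03}
    - {"translation": [-0.014, 0.009, 0], "rot": [0, 0, 0], "grip": 0.03}
    - {"translation": [-0.014, 0.009, 0], "rot": [0, 0, 0], "grip": 0.03}
    - {"translation": [-0.014, 0.009, 0], "rot": [0, 0, 0], "grip": 0.03}

```text
t: 16.05
eef_pos: [0.4301, -0.3179, 0.1932]
tool_rot: [-0.0, 0.999, 0.055, 0.0]
contact_force: [0.7, 0.2, -1.4]
gripper_width: 0.398
```

send_rows:
  commands:
    - {"translation": [-0.014, 0.009, 0], "rot": [0, 0, 0], "grip": 0.03}
    - {"translation": [-0.014, 0.009, 0], "rot": [0, 0, 0], "grip": 0.03}
    - {"translation": [-0.014, 0.009, 0], "rot": [0, 0, 0], "grip": 0.03}
    - {"translation": [-0.014, 0.009, 0], "rot": [0, 0, 0], "grip": 0.03}
    - {"translation": [-0.01, 0.009, 0], "rot": [0, 0, 0], "grip": 0.03}

```text
t: 16.47
eef_pos: [0.3686, -0.3698, 0.1931]
tool_rot: [-0.0, 0.999, 0.054, -0.0]
contact_force: [-0.2, -0.1, -2.7]
gripper_width: 0.397
```

send_rows:
  commands:
    - {"translation": [0, 0, 0.02], "rot": [0, 0, 0], "grip": 0.03}
    - {"translation": [0, 0, 0.02], "rot": [0, 0, 0], "grip": 0.03}
    - {"translation": [0, 0, 0.02], "rot": [0, 0, 0], "grip": 0.03}
    - {"translation": [0, 0, 0.02], "rot": [0, 0, 0], "grip": 0.03}
    - {"translation": [0, 0, 0.01], "rot": [0, 0, 0], "grip": 0.03}

```text
t: 16.88
eef_pos: [0.3693, -0.3683, 0.1012]
tool_rot: [-0.001, 0.999, 0.055, -0.001]
contact_force: [-0.3, 0.2, -1.9]
gripper_width: 0.396
```

Run:
```python
from h import *
st()
c=grab('side','s11.png')
c=grab('top','t11.png')
```

```text
t 16.88 p [ 0.3693 -0.3683  0.1012] psi 6.26 zax [-0.0022  0.0015 -1.    ] F [-0.3  0.2 -1.9] g 0.0338 q [ 0.17  0.44  0.63  2.06 -0.37  0.76  1.14]
```

View pics/s11.png

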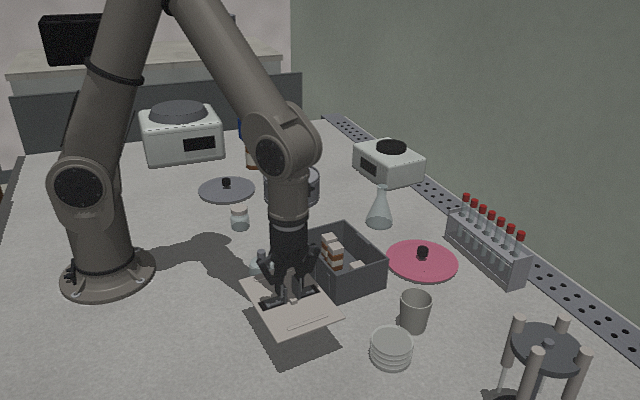

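View pics/t11.png

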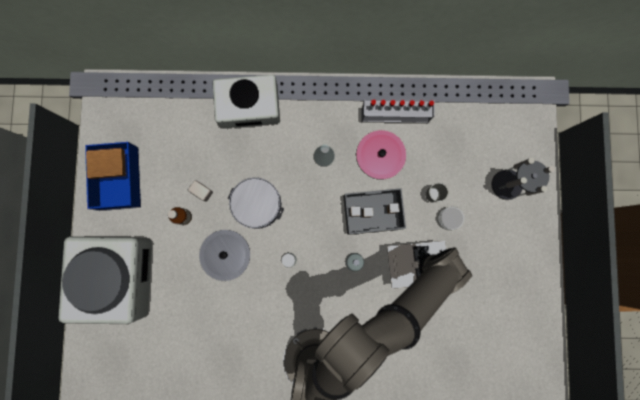

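Three bottles in the case (top view 354,211 / 368,211 / 394,208). Lower the cover.

send_rows:
  commands:
    - {"translation": [0, 0, 0.02], "rot": [0, 0, 0], "grip": 0.03}
    - {"translation": [0, 0, 0.02], "rot": [0, 0, 0], "grip": 0.03}
    - {"translation": [0, 0, 0.015], "rot": [0, 0, 0], "grip": 0.03}
    - {"translation": [0, 0, 0.01], "rot": [0, 0, 0], "grip": 0.03}
    - {"translation": [0, 0, 0.005], "rot": [0, 0, 0], "grip": 0.03}

```text
t: 17.4
eef_pos: [0.371, -0.369, 0.0329]
tool_rot: [-0.0, 0.998, 0.055, -0.0]
contact_force: [-0.7, 0.7, -1.4]
gripper_width: 0.4
```

send_rows:
  commands:
    - {"translation": [0, 0, 0.004], "rot": [0, 0, 0], "grip": 0.03}
    - {"translation": [0, 0, 0.003], "rot": [0, 0, 0], "grip": 0.03}
    - {"translation": [0, 0, 0.002], "rot": [0, 0, 0], "grip": 0.03}
    - {"translation": [0, 0, 0], "rot": [0, 0, 0], "grip": 0.03}
    - {"translation": [0, 0, 0], "rot": [0, 0, 0], "grip": 0.03}

```text
t: 17.82
eef_pos: [0.3712, -0.3689, 0.0245]
tool_rot: [0.0, 0.998, 0.055, 0.0]
contact_force: [0.2, 0.2, -1.4]
gripper_width: 0.398
```

send_rows:
  commands:
    - {"translation": [0, 0, 0.002], "rot": [0, 0, 0], "grip": 0.03}
    - {"translation": [0, 0, 0.002], "rot": [0, 0, 0], "grip": 0.03}
    - {"translation": [0, 0, 0.001], "rot": [0, 0, 0], "grip": 0.03}
    - {"translation": [0, 0, 0.001], "rot": [0, 0, 0], "grip": 0.03}
    - {"translation": [0, 0, 0], "rot": [0, 0, 0], "grip": 0.03}

```text
t: 18.23
eef_pos: [0.3709, -0.3686, 0.0179]
tool_rot: [-0.0, 0.998, 0.055, -0.0]
contact_force: [0.3, 0.3, -2.9]
gripper_width: 0.402
```

send_rows:
  commands:
    - {"translation": [0, 0, 0.001], "rot": [0, 0, 0], "grip": 0.03}
    - {"translation": [0, 0, 0], "rot": [0, 0, 0], "grip": 0.03}
    - {"translation": [0, 0, 0], "rot": [0, 0, 0], "grip": 0.03}
    - {"translation": [0, 0, 0], "rot": [0, 0, 0], "grip": 0.03}
    - {"translation": [0, 0, 0], "rot": [0, 0, 0], "grip": 0.03}

```text
t: 18.65
eef_pos: [0.371, -0.3688, 0.0171]
tool_rot: [0.0, 0.998, 0.055, 0.0]
contact_force: [0.2, -0.0, -1.4]
gripper_width: 0.397
```

send_rows:
  commands:
    - {"translation": [0, 0, 0.001], "rot": [0, 0, 0], "grip": 0.03}
    - {"translation": [0, 0, 0], "rot": [0, 0, 0], "grip": 0.03}
    - {"translation": [0, 0, 0], "rot": [0, 0, 0], "grip": 0.03}
    - {"translation": [0, 0, 0], "rot": [0, 0, 0], "grip": 0.03}
    - {"translation": [0, 0, 0], "rot": [0, 0, 0], "grip": 0.03}

```text
t: 19.07
eef_pos: [0.371, -0.3688, 0.017]
tool_rot: [-0.0, 0.999, 0.055, 0.0]
contact_force: [-2.8, 2.8, 11.7]
gripper_width: 0.403
```

Run:
```python
from h import *
st()
c=grab('wrist');P=cloud(c);p,r,o=pose();x,y,z=P[...,0],P[...,1],P[...,2]
L=(P-p)@r.as_matrix()
for (a,b) in [(-.06,-.06),(.06,-.06),(-.06,-.09),(.06,-.09),(-.06,.06),(.06,.06)]:
    m=(abs(L[...,0]-a)<.008)&(abs(L[...,1]-b)<.008)&(z<.05)
    print(a,b,m.sum(),np.nanmedian(z[m]) if m.sum() else None)
```

```text
t 19.07 p [ 0.371  -0.3688  0.017 ] psi 6.26 zax [ 8.e-04  5.e-04 -1.e+00] F [-2.8  2.8 11.7] g 0.0344 q [ 0.27  0.58  0.51  2.09 -0.5   0.59  1.24]
-0.06 -0.06 1118 0.018148813927440555
0.06 -0.06 1115 0.018203212221973797
-0.06 -0.09 1329 0.01815469226619379
0.06 -0.09 1321 0.018201837121240266
-0.06 0.06 0 None
0.06 0.06 0 None
```

The plate's top face reads 18 mm at every point I can see, so the cover is flat on its feet. Release.

send_rows:
  commands:
    - {"translation": [0, 0, 0], "rot": [0, 0, 0], "grip": 0.045}
    - {"translation": [0, 0, 0], "rot": [0, 0, 0], "grip": 0.07}
    - {"translation": [0, 0, 0], "rot": [0, 0, 0], "grip": 0.07}
    - {"translation": [0, 0, 0], "rot": [0, 0, 0], "grip": 0.07}
    - {"translation": [0, 0, 0], "rot": [0, 0, 0], "grip": 0.07}

```text
t: 19.53
eef_pos: [0.371, -0.3688, 0.016]
tool_rot: [0.0, 0.998, 0.055, -0.0]
contact_force: [-0.3, -0.4, -1.0]
gripper_width: 0.819
```

send_rows:
  commands:
    - {"translation": [0, 0, -0.02], "rot": [0, 0, 0], "grip": 0.07}
    - {"translation": [0, 0, -0.035], "rot": [0, 0, 0], "grip": 0.07}
    - {"translation": [0, 0, -0.04], "rot": [0, 0, 0], "grip": 0.07}
    - {"translation": [0, 0, -0.04], "rot": [0, 0, 0], "grip": 0.07}
    - {"translation": [0, 0, -0.04], "rot": [0, 0, 0], "grip": 0.07}

```text
t: 19.95
eef_pos: [0.3703, -0.3686, 0.1926]
tool_rot: [-0.0, 0.999, 0.054, -0.001]
contact_force: [1.7, -0.3, 0.3]
gripper_width: 0.823
```

send_rows:
  commands:
    - {"translation": [0, 0, -0.02], "rot": [0, 0, 0], "grip": 0.06}
    - {"translation": [0.01, 0, 0], "rot": [0, 0, 0], "grip": 0.06}
    - {"translation": [0.01, 0, 0], "rot": [0, 0, 0], "grip": 0.06}
    - {"translation": [0, 0, 0], "rot": [0, 0, 0], "grip": 0.06}
    - {"translation": [0, 0, 0], "rot": [0, 0, 0], "grip": 0.06}

```text
t: 20.37
eef_pos: [0.3909, -0.3655, 0.2094]
tool_rot: [-0.001, 0.998, 0.056, -0.001]
contact_force: [-0.8, 0.0, -0.1]
gripper_width: 0.705
```

Run:
```python
from h import *
st()
c=grab('top','t12.png');P=cloud(c);x,y,z=P[...,0],P[...,1],P[...,2]
cv2.imwrite('pics/t12c.png',cv2.cvtColor(cv2.resize(c['pixels'][130:300,180:480],None,fx=2.6,fy=2.6,interpolation=cv2.INTER_CUBIC),cv2.COLOR_RGB2BGR))
m=(z>.055)&(z<.086)&(x>.50)&(x<.62)&(y<-.1)&(y>-.32)
# inside the case, restrict to |x'|<.05
a=np.radians(6.4);X=(x-.5615)*np.cos(a)+(y+.2115)*np.sin(a);Y=-(x-.5615)*np.sin(a)+(y+.2115)*np.cos(a)
m=(z>.06)&(z<.088)&(abs(X)<.06)&(abs(Y)<.097)
n,l,s,ce=cv2.connectedComponentsWithStats(m.astype(np.uint8))
for i in range(1,n):
    if s[i,4]>15: print(s[i],P[l==i].mean(0).round(4),'case',1000*np.mean(X[l==i]).round(4),1000*np.mean(Y[l==i]).round(4),cv2.minAreaRect(P[l==i][:,:2].astype(np.float32)))
```

```text
t 20.37 p [ 0.3909 -0.3655  0.2094] psi 6.37 zax [-0.0028  0.0012 -1.    ] F [-0.8  0.  -0.1] g 0.0602 q [ 0.05  0.31  0.73  1.93 -0.24  0.99  1.  ]
[389 203  10  10  87] [ 0.5754 -0.2828  0.0771] case 5.8 -72.4 ((0.5758675336837769, -0.28330546617507935), (0.03366703540086746, 0.03490881621837616), 7.636754512786865)
[351 207   9   9  81] [ 0.5612 -0.1398  0.0775] case 7.7 71.3 ((0.5611112713813782, -0.13986386358737946), (0.030616519972682, 0.03104338049888611), 89.87564086914062)
[363 208  10   9  89] [ 0.5585 -0.1866  0.0761] case -0.2 25.1 ((0.5588934421539307, -0.186880424618721), (0.031429510563611984, 0.03294079750776291), 1.0611319541931152)
```

View pics/t12c.png

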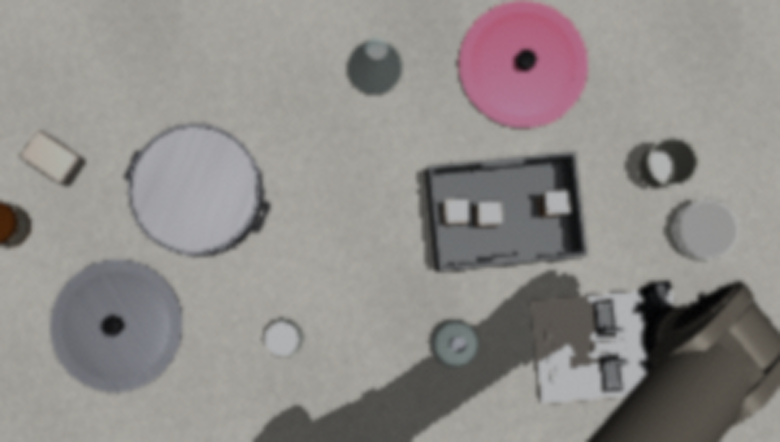

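Run:
```python
from h import *
plan([.5755,-.283,.16],6.4,.056,vmax=.03)
P=cloud(grab('top'));x,y,z=P[...,0],P[...,1],P[...,2]
m=(z>.08)&(z<.1)&(np.hypot(x-.584,y-.235)<.11)
p=P[m][:,:2].astype(np.float64);print(m.sum(),cv2.minEnclosingCircle(p.astype(np.float32)))
for _ in range(5):
    A=np.c_[2*p,np.ones(len(p))];s=np.linalg.lstsq(A,(p**2).sum(1),rcond=None)[0];r=np.sqrt(s[2]+s[0]**2+s[1]**2);e=np.hypot(*(p-s[:2]).T)-r;p=p[abs(e)<2*e.std()+.001]
print('drum',s[:2],r,len(p))
```

```text
7 10
[{"translation": [0.0193, -0.0062, 0.0049], "rot": [-0.01, 0.02, -0.01], "grip": 0.056}, {"translation": [0.0193, -0.0062, 0.0049], "rot": [-0.01, 0.02, -0.01], "grip": 0.056}, {"translation": [0.0193, -0.0062, 0.0049], "rot": [-0.01, 0.02, -0.01], "grip": 0.056}, {"translation": [0.0193, -0.0062, 0.0049], "rot": [-0.01, 0.02, -0.01], "grip": 0.056}, {"translation": [0.0193, -0.0062, 0.0049], "rot": [-0.01, 0.02, -0.01], "grip": 0.056}]
[{"translation": [0.0193, -0.0062, 0.0049], "rot": [-0.01, 0.02, -0.01], "grip": 0.056}, {"translation": [0.0193, -0.0062, 0.0049], "rot": [-0.01, 0.02, -0.01], "grip": 0.056}, {"translation": [0.0193, -0.0062, 0.0049], "rot": [-0.01, 0.02, -0.01], "grip": 0.056}, {"translation": [0.0193, -0.0062, 0.0049], "rot": [-0.01, 0.02, -0.01], "grip": 0.056}, {"translation": [0.0193, -0.0062, 0.0049], "rot": [-0.01, 0.02, -0.01], "grip": 0.056}]
1628 ((0.5867218375205994, 0.23350147902965546), 0.09490791708230972)
drum [0.58663559 0.23402551] 0.07150067329032979 1382
```

Run:
```python
from h import *
t=grab('top');P=cloud(t);x,y,z=P[...,0],P[...,1],P[...,2]
r=np.hypot(x-.5865,y-.234)
for a in range(0,110,10):
    m=(r>a/1000)&(r<(a+10)/1000); print(a,m.sum(),np.percentile(z[m],[0,10,50,90,100]).round(3) if m.sum() else '')
s=grab('side');print(np.median(cloud(s)[180:190,280:300,2]))
cv2.imwrite('pics/s13c.png',cv2.cvtColor(cv2.resize(s['pixels'][130:260,180:400],None,fx=3.5,fy=3.5,interpolation=cv2.INTER_CUBIC),cv2.COLOR_RGB2BGR))
```

```text
0 24 [0.077 0.079 0.083 0.088 0.091]
10 67 [0.072 0.078 0.082 0.087 0.091]
20 116 [0.074 0.078 0.082 0.087 0.091]
30 157 [0.073 0.078 0.082 0.086 0.091]
40 199 [0.074 0.078 0.083 0.087 0.09 ]
50 261 [0.073 0.079 0.082 0.086 0.092]
60 290 [0.072 0.079 0.083 0.087 0.093]
70 340 [0.071 0.078 0.083 0.087 0.093]
80 384 [0.072 0.078 0.082 0.088 0.099]
90 396 [-0.008 -0.     0.077  0.092  0.1  ]
100 313 [-0.01  -0.004  0.001  0.053  0.06 ]
nan
```

View pics/s13c.png

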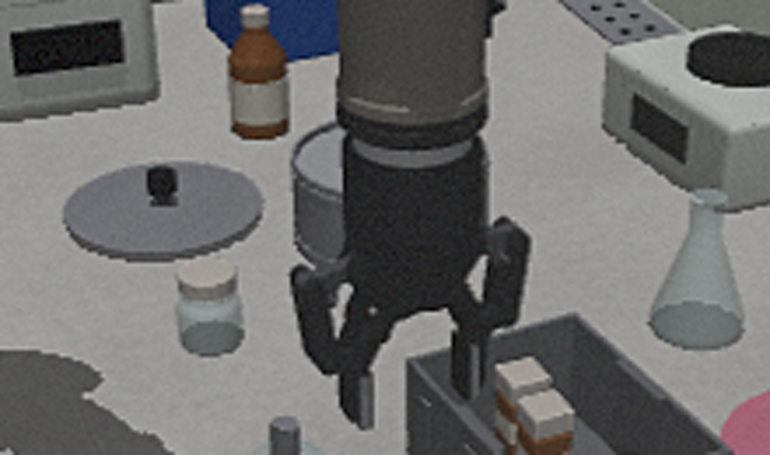

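Run:
```python
import cv2
a=cv2.imread('pics/s5.png')[140:230,240:350];cv2.imwrite('pics/s5c.png',cv2.resize(a,None,fx=6,fy=6,interpolation=cv2.INTER_CUBIC))
a=cv2.imread('pics/t12.png')[165:240,215:295];cv2.imwrite('pics/t12d.png',cv2.resize(a,None,fx=7,fy=7,interpolation=cv2.INTER_CUBIC))
```

```text
(no output)
```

View pics/s5c.png

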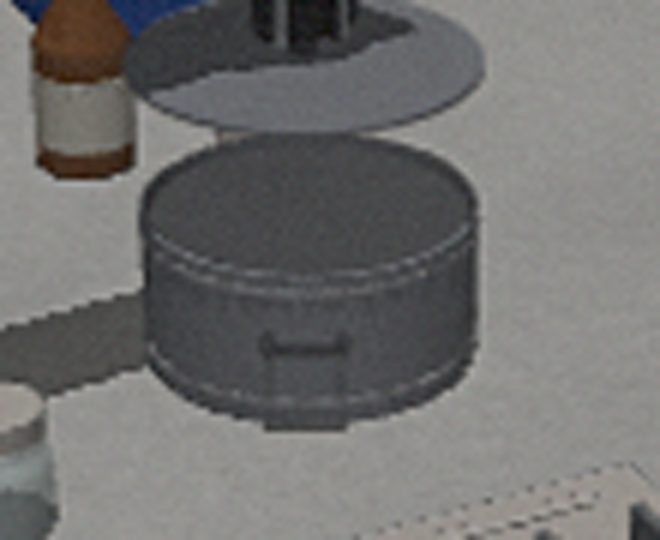

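View pics/t12d.png

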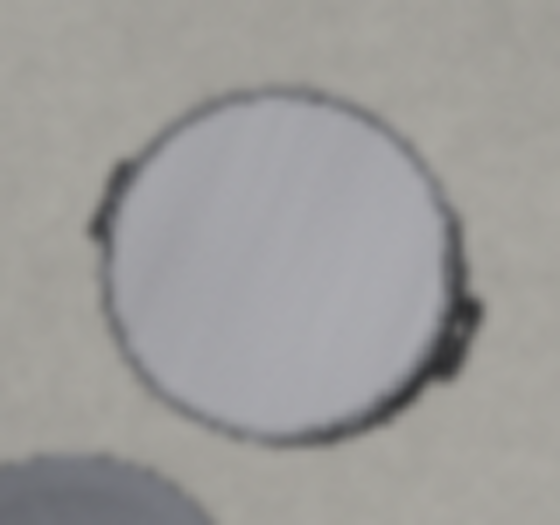

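The top camera's depth shows a surface inside the drum only about 8 mm below the rim, at z≈0.082. I'll check that with a close look and by feel when the first bottle gets there. For now, move over the bottle at (0.5755, −0.283).

send_rows:
  commands:
    - {"translation": [0.02, -0.006, 0], "rot": [0, 0, 0], "grip": 0.056}
    - {"translation": [0.02, -0.006, 0], "rot": [0, 0, 0], "grip": 0.056}
    - {"translation": [0.02, -0.006, 0], "rot": [0, 0, 0], "grip": 0.056}
    - {"translation": [0.02, -0.006, 0], "rot": [0, 0, 0], "grip": 0.056}
    - {"translation": [0.02, -0.006, 0], "rot": [0, 0, 0], "grip": 0.056}

```text
t: 20.98
eef_pos: [0.4877, -0.3253, 0.2107]
tool_rot: [-0.0, 0.999, 0.054, -0.0]
contact_force: [-0.4, -0.2, -0.2]
gripper_width: 0.658
```

send_rows:
  commands:
    - {"translation": [0.02, -0.006, 0.005], "rot": [0, 0, 0], "grip": 0.056}
    - {"translation": [0.02, -0.006, 0.01], "rot": [0, 0, 0], "grip": 0.056}
    - {"translation": [0.02, -0.006, 0.015], "rot": [0, 0, 0], "grip": 0.056}
    - {"translation": [0.02, -0.006, 0.01], "rot": [0, 0, 0], "grip": 0.056}
    - {"translation": [0.013, -0.005, 0.005], "rot": [0, 0, 0], "grip": 0.056}

```text
t: 21.4
eef_pos: [0.5776, -0.2849, 0.1639]
tool_rot: [-0.001, 0.998, 0.056, -0.001]
contact_force: [0.2, 1.3, -0.0]
gripper_width: 0.654
```

send_rows:
  commands:
    - {"translation": [0, 0, 0], "rot": [0, 0, 0], "grip": 0.056}
    - {"translation": [0, 0, 0], "rot": [0, 0, 0], "grip": 0.056}
    - {"translation": [0, 0, 0], "rot": [0, 0, 0], "grip": 0.056}
    - {"translation": [0, 0, 0], "rot": [0, 0, 0], "grip": 0.056}
    - {"translation": [0, 0, 0], "rot": [0, 0, 0], "grip": 0.056}

```text
t: 21.82
eef_pos: [0.5754, -0.288, 0.167]
tool_rot: [0.0, 0.999, 0.054, 0.0]
contact_force: [0.0, -0.1, 0.2]
gripper_width: 0.655
```

```bash
cat >> h.py <<'E'
def bottles(fn=None,cam='wrist'):
    c=grab(cam,fn);P=cloud(c);x,y,z=P[...,0],P[...,1],P[...,2]
    a=np.radians(6.4);X=(x-.5615)*np.cos(a)+(y+.2115)*np.sin(a);Y=-(x-.5615)*np.sin(a)+(y+.2115)*np.cos(a)
    m=(z>.068)&(z<.084)&(abs(X)<.06)&(abs(Y)<.097)
    n,l,s,ce=cv2.connectedComponentsWithStats(m.astype(np.uint8))
    for i in range(1,n):
        if s[i,4]>100: 
            r=cv2.minAreaRect(P[l==i][:,:2].astype(np.float32)); print(s[i],np.median(z[l==i]).round(4),'c',np.round(r[0],4),'sz',np.round(r[1],4),'ang',round(r[2],1))
    return c,P
E
python3 - <<'E'
from h import *
st(); bottles('w14.png')
E
```

```text
t 21.82 p [ 0.5754 -0.288   0.167 ] psi 6.16 zax [ 9.e-04 -5.e-04 -1.e+00] F [ 0.  -0.1  0.2] g 0.056 q [-0.08  0.54  0.63  1.72 -0.37  1.    0.79]
[291   0  49  21 929] 0.0767 c [ 0.5618 -0.1534] sz [0.0339 0.0113] ang 4.9
[ 283   36   48   53 2300] 0.077 c [ 0.5589 -0.1885] sz [0.034  0.0341] ang 3.2
[ 294  168   42   42 1694] 0.077 c [ 0.5757 -0.2844] sz [0.034  0.0344] ang 5.0
```

View pics/w14.png

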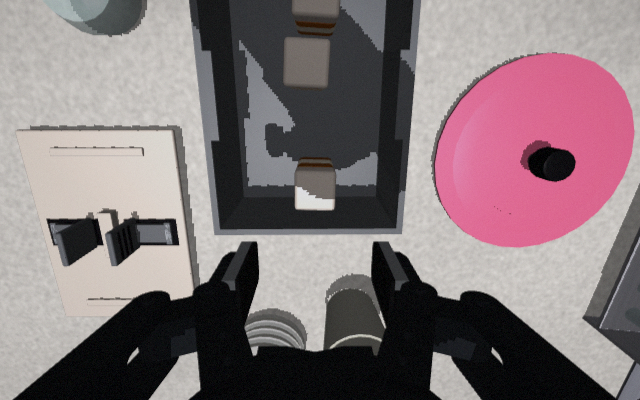

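Wrist view: the bottle cap is at (315,190), world (0.5757, −0.2844), yaw 5°. The cover lies flat on the left. Descend.

send_rows:
  commands:
    - {"translation": [0, -0.004, 0.025], "rot": [0, 0, 1.1], "grip": 0.056}
    - {"translation": [0, 0, 0.025], "rot": [0, 0, 0], "grip": 0.056}
    - {"translation": [0, 0, 0.025], "rot": [0, 0, 0], "grip": 0.056}
    - {"translation": [0, 0, 0.02], "rot": [0, 0, 0], "grip": 0.056}
    - {"translation": [0, 0, 0.01], "rot": [0, 0, 0], "grip": 0.056}

```text
t: 22.28
eef_pos: [0.5742, -0.2823, 0.0589]
tool_rot: [-0.001, 0.999, 0.045, -0.001]
contact_force: [-0.8, 0.8, -0.1]
gripper_width: 0.656
```

Run:
```python
from h import *
st(); plan([.5757,-.2844,.029],5,.056,n=5);grab('wrist','w15.png')
```

```text
t 22.28 p [ 0.5742 -0.2823  0.0589] psi 5.15 zax [-0.0029  0.0013 -1.    ] F [-0.8  0.8 -0.1] g 0.056 q [-0.03  0.67  0.55  1.79 -0.46  0.82  0.84]
1 5
[{"translation": [0.0003, 0.0005, 0.006], "rot": [-0.02, 0.03, 0.03], "grip": 0.056}, {"translation": [0.0003, 0.0005, 0.006], "rot": [-0.02, 0.03, 0.03], "grip": 0.056}, {"translation": [0.0003, 0.0005, 0.006], "rot": [-0.02, 0.03, 0.03], "grip": 0.056}, {"translation": [0.0003, 0.0004, 0.006], "rot": [-0.02, 0.03, 0.03], "grip": 0.056}, {"translation": [0.0003, 0.0004, 0.006], "rot": [-0.02, 0.03, 0.03], "grip": 0.056}]
```

View pics/w15.png

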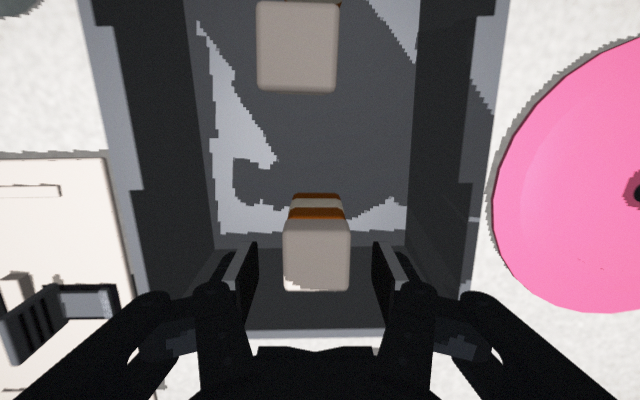

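Centred. Go down 32 mm more and close.

send_rows:
  commands:
    - {"translation": [0, 0, 0.01], "rot": [0, 0, 0], "grip": 0.056}
    - {"translation": [0, 0, 0.01], "rot": [0, 0, 0], "grip": 0.056}
    - {"translation": [0, 0, 0.008], "rot": [0, 0, 0], "grip": 0.056}
    - {"translation": [0, 0, 0.005], "rot": [0, 0, 0], "grip": 0.056}
    - {"translation": [0, 0, 0], "rot": [0, 0, 0], "grip": 0.056}

```text
t: 22.75
eef_pos: [0.5753, -0.2825, 0.0272]
tool_rot: [-0.0, 0.999, 0.045, -0.001]
contact_force: [-0.3, -0.0, 1.0]
gripper_width: 0.656
```

send_rows:
  commands:
    - {"translation": [0, 0, 0], "rot": [0, 0, 0], "grip": 0.056}
    - {"translation": [0, 0, 0], "rot": [0, 0, 0], "grip": 0.045}
    - {"translation": [0, 0, 0], "rot": [0, 0, 0], "grip": 0.025}
    - {"translation": [0, 0, 0], "rot": [0, 0, 0], "grip": 0.025}
    - {"translation": [0, 0, 0], "rot": [0, 0, 0], "grip": 0.025}
  force: 35

```text
t: 23.17
eef_pos: [0.5762, -0.2831, 0.0287]
tool_rot: [0.0, 0.999, 0.045, 0.0]
contact_force: [-0.6, -0.8, 2.4]
gripper_width: 0.388
```

send_rows:
  commands:
    - {"translation": [0, 0, 0], "rot": [0, 0, 0], "grip": 0.025}
    - {"translation": [0, 0, 0], "rot": [0, 0, 0], "grip": 0.025}
    - {"translation": [0, 0, 0], "rot": [0, 0, 0], "grip": 0.025}
    - {"translation": [0, 0, -0.01], "rot": [0, 0, 0], "grip": 0.025}
    - {"translation": [0, 0, -0.02], "rot": [0, 0, 0], "grip": 0.025}

```text
t: 23.58
eef_pos: [0.5739, -0.2816, 0.0563]
tool_rot: [-0.001, 0.999, 0.045, -0.002]
contact_force: [0.6, 0.3, -0.3]
gripper_width: 0.394
```

send_rows:
  commands:
    - {"translation": [0, 0, -0.03], "rot": [0, 0, 0], "grip": 0.025}
    - {"translation": [0, 0, -0.03], "rot": [0, 0, 0], "grip": 0.025}
    - {"translation": [0, 0, -0.03], "rot": [0, 0, 0], "grip": 0.025}
    - {"translation": [0, 0, -0.02], "rot": [0, 0, 0], "grip": 0.025}
    - {"translation": [0, 0, -0.01], "rot": [0, 0, 0], "grip": 0.025}

```text
t: 24.0
eef_pos: [0.5768, -0.2836, 0.1815]
tool_rot: [0.001, 0.999, 0.045, 0.002]
contact_force: [-0.3, -0.2, -0.5]
gripper_width: 0.391
```

Run:
```python
from h import *
st(); plan([.58,.16,.18],6.4,.025,vmax=.03)
```

```text
t 24.0 p [ 0.5768 -0.2836  0.1815] psi 5.16 zax [ 0.0038 -0.0013 -1.    ] F [-0.3 -0.2 -0.5] g 0.0334 q [-0.1   0.53  0.65  1.71 -0.36  1.02  0.76]
15 15
[{"translation": [0.0029, -0.0294, 0.0001], "rot": [0.01, -0.01, -0.08], "grip": 0.025}, {"translation": [0.0029, -0.0294, 0.0001], "rot": [0.01, -0.01, -0.08], "grip": 0.025}, {"translation": [0.003, -0.0294, 0.0001], "rot": [0.01, -0.01, -0.08], "grip": 0.025}, {"translation": [0.003, -0.0294, 0.0001], "rot": [0.01, -0.01, -0.08], "grip": 0.025}, {"translation": [0.003, -0.0294, 0.0001], "rot": [0.01, -0.01, -0.08], "grip": 0.025}]
[{"translation": [0.0031, -0.0294, 0.0001], "rot": [0.01, -0.01, -0.08], "grip": 0.025}, {"translation": [0.0031, -0.0294, 0.0001], "rot": [0.01, -0.01, -0.08], "grip": 0.025}, {"translation": [0.0032, -0.0294, 0.0001], "rot": [0.01, -0.01, -0.08], "grip": 0.025}, {"translation": [0.0032, -0.0294, 0.0001], "rot": [0.01, -0.01, -0.08], "grip": 0.025}, {"translation": [0.0033, -0.0294, 0.0001], "rot": [0.01, -0.01, -0.08], "grip": 0.025}]
[{"translation": [0.0033, -0.0294, 0.0001], "rot": [0.01, -0.01, -0.08], "grip": 0.025}, {"translation": [0.0033, -0.0294, 0.0001], "rot": [0.01, -0.01, -0.08], "grip": 0.025}, {"translation": [0.0034, -0.0294, 0.0001], "rot": [0.01, -0.01, -0.08], "grip": 0.025}, {"translation": [0.0034, -0.0294, 0.0001], "rot": [0.01, -0.01, -0.08], "grip": 0.025}, {"translation": [0.0035, -0.0294, 0.0001], "rot": [0.01, -0.01, -0.08], "grip": 0.025}]
```

send_rows:
  commands:
    - {"translation": [0.003, -0.029, 0], "rot": [0, 0, 0], "grip": 0.025}
    - {"translation": [0.003, -0.029, 0], "rot": [0, 0, 0], "grip": 0.025}
    - {"translation": [0.003, -0.029, 0], "rot": [0, 0, 0], "grip": 0.025}
    - {"translation": [0.003, -0.029, 0], "rot": [0, 0, 0], "grip": 0.025}
    - {"translation": [0.003, -0.029, 0], "rot": [0, 0, 0], "grip": 0.025}

```text
t: 24.42
eef_pos: [0.5768, -0.1354, 0.1773]
tool_rot: [-0.0, 0.999, 0.045, -0.001]
contact_force: [1.0, -0.3, -1.2]
gripper_width: 0.398
```

send_rows:
  commands:
    - {"translation": [0.003, -0.029, 0], "rot": [0, 0, 0], "grip": 0.025}
    - {"translation": [0.003, -0.029, 0], "rot": [0, 0, 0], "grip": 0.025}
    - {"translation": [0.003, -0.029, 0], "rot": [0, 0, 0], "grip": 0.025}
    - {"translation": [0.003, -0.029, 0], "rot": [0, 0, 0], "grip": 0.025}
    - {"translation": [0.003, -0.029, 0], "rot": [0, 0, 0], "grip": 0.025}

```text
t: 24.83
eef_pos: [0.5785, 0.0103, 0.1774]
tool_rot: [0.0, 0.999, 0.045, -0.001]
contact_force: [0.1, 1.4, -0.3]
gripper_width: 0.393
```

send_rows:
  commands:
    - {"translation": [0.003, -0.029, 0], "rot": [0, 0, 0], "grip": 0.025}
    - {"translation": [0.003, -0.029, 0], "rot": [0, 0, 0], "grip": 0.025}
    - {"translation": [0.003, -0.029, 0], "rot": [0, 0, 0], "grip": 0.025}
    - {"translation": [0.003, -0.029, 0], "rot": [0, 0, 0], "grip": 0.025}
    - {"translation": [0.003, -0.029, 0], "rot": [0, 0, 0], "grip": 0.025}

```text
t: 25.25
eef_pos: [0.5804, 0.1558, 0.1773]
tool_rot: [0.0, 0.999, 0.045, -0.001]
contact_force: [0.4, -0.4, -0.6]
gripper_width: 0.394
```

send_rows:
  commands:
    - {"translation": [0, 0, 0], "rot": [0, 0, 0], "grip": 0.025}
    - {"translation": [0, 0, 0], "rot": [0, 0, 0], "grip": 0.025}
    - {"translation": [0, 0, 0], "rot": [0, 0, 0], "grip": 0.025}
    - {"translation": [0, 0, 0], "rot": [0, 0, 0], "grip": 0.025}
    - {"translation": [0, 0, 0], "rot": [0, 0, 0], "grip": 0.025}

```text
t: 25.67
eef_pos: [0.5813, 0.1528, 0.178]
tool_rot: [0.0, 0.999, 0.044, -0.0]
contact_force: [0.5, -0.3, -0.4]
gripper_width: 0.394
```

Run:
```python
from h import *
st(); c=grab('wrist','w16.png');P=cloud(c);x,y,z=P[...,0],P[...,1],P[...,2]
r=np.hypot(x-.5865,y-.234)
for a in range(0,110,10):
    m=(r>a/1000)&(r<(a+10)/1000)&(z<.105); print(a,m.sum(),np.percentile(z[m],[0,10,50,90,100]).round(3) if m.sum() else '')
```

```text
t 25.67 p [0.5813 0.1528 0.178 ] psi 5.04 zax [-3.e-04 -5.e-04 -1.e+00] F [ 0.5 -0.3 -0.4] g 0.0336 q [-0.82  0.45  0.61  1.81 -0.31  0.98  0.01]
0 571 [0.08  0.081 0.082 0.083 0.085]
10 1701 [0.08  0.081 0.082 0.083 0.085]
20 2846 [0.08  0.081 0.082 0.083 0.084]
30 3988 [0.08  0.081 0.082 0.083 0.085]
40 5145 [0.079 0.081 0.082 0.083 0.085]
50 6315 [0.079 0.081 0.082 0.083 0.085]
60 6684 [0.08  0.081 0.082 0.083 0.085]
70 6579 [0.079 0.081 0.082 0.083 0.085]
80 8454 [0.08  0.081 0.082 0.087 0.092]
90 2546 [0.079 0.088 0.09  0.091 0.093]
100 72 [0.052 0.054 0.055 0.056 0.057]
```

View pics/w16.png

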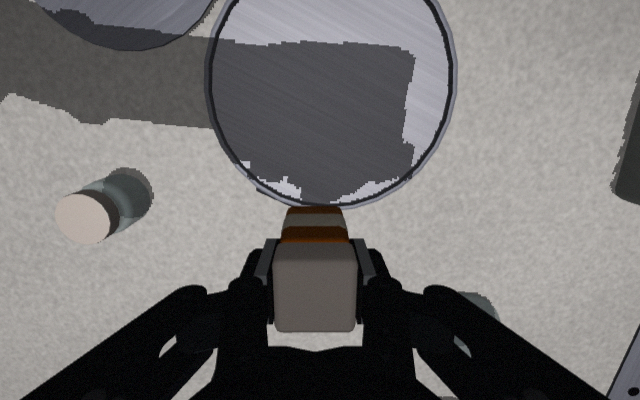

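Run:
```python
from h import *
st(); c=grab('wrist');P=cloud(c);x,y,z=P[...,0],P[...,1],P[...,2]
r=np.hypot(x-.5865,y-.234)
m=(z>.0875)&(z<.094)&(r>.08)&(r<.105)
p=P[m][:,:2].astype(float)
A=np.c_[2*p,np.ones(len(p))];s=np.linalg.lstsq(A,(p**2).sum(1),rcond=None)[0];R0=np.sqrt(s[2]+s[0]**2+s[1]**2)
print('rim',s[:2],R0,len(p), cv2.minEnclosingCircle(p.astype(np.float32)))
rr=np.hypot(x-s[0],y-s[1])
for a in range(78,100,2):
    k=(rr>a/1000)&(rr<(a+2)/1000)&(z<.1)&(y>.2); print(a,k.sum(),np.percentile(z[k],[5,50,95]).round(4),c['pixels'][k].mean(0).round())
cv2.imwrite('pics/w17c.png',cv2.cvtColor(cv2.resize(c['pixels'][80:220,190:470],None,fx=2.8,fy=2.8,interpolation=cv2.INTER_CUBIC),cv2.COLOR_RGB2BGR))
```

```text
t 25.72 p [0.5814 0.153  0.1781] psi 5.05 zax [-1.e-04 -3.e-04 -1.e+00] F [-0.3 -0.5 -0.9] g 0.0339 q [-0.82  0.45  0.61  1.81 -0.31  0.98  0.01]
rim [0.58613129 0.23409478] 0.09102711425572241 3113 ((0.5861589908599854, 0.23420321941375732), 0.09399796277284622)
78 810 [0.0811 0.0822 0.0833] [138. 137. 145.]
80 827 [0.081  0.0822 0.0833] [138. 138. 145.]
82 815 [0.081  0.0822 0.0833] [138. 137. 144.]
84 793 [0.0811 0.0821 0.0833] [137. 137. 144.]
86 817 [0.0809 0.0821 0.0834] [137. 136. 143.]
88 1774 [0.0814 0.0844 0.0902] [70. 70. 74.]
90 1019 [0.0836 0.0899 0.0912] [89. 90. 97.]
92 472 [0.0888 0.0899 0.0911] [ 98.  99. 106.]Traceback (most recent call last):
  File "<stdin>", line 10, in <module>
    return _quantile_unchecked(
        a, q, axis, out, overwrite_input, method, keepdims, weights)
    return _ureduce(a,
                    func=_quantile_ureduce_func,
    ...<5 lines>...
                    overwrite_input=overwrite_input,
                    method=method)
    r = func(a, **kwargs)
    result = _quantile(arr,
                       quantiles=q,
    ...<2 lines>...
                       out=out,
                       weights=wgt)
    slices_having_nans = np.isnan(arr[-1, ...])
                                  ~~~^^^^^^^^^
IndexError: index -1 is out of bounds for axis 0 with size 0
```

Drum centre (0.5861, 0.2341). The pale disc fills it at z 0.082, and I can't tell by sight whether it's solid. Move over the first slot and feel for it gently with the bottle.

Run:
```python
from h import *
plan([.551,.206,.125],5,.025,n=5)
```

```text
3 5
[{"translation": [-0.0051, -0.011, 0.0106], "rot": [0.0, 0.0, 0.01], "grip": 0.025}, {"translation": [-0.0051, -0.011, 0.0106], "rot": [0.0, 0.0, 0.01], "grip": 0.025}, {"translation": [-0.0051, -0.011, 0.0106], "rot": [0.0, 0.0, 0.01], "grip": 0.025}, {"translation": [-0.0051, -0.011, 0.0106], "rot": [0.0, 0.0, 0.01], "grip": 0.025}, {"translation": [-0.0051, -0.011, 0.0106], "rot": [0.0, 0.0, 0.01], "grip": 0.025}]
```

send_rows:
  commands:
    - {"translation": [-0.005, -0.011, 0.01], "rot": [0, 0, 0], "grip": 0.025}
    - {"translation": [-0.005, -0.011, 0.01], "rot": [0, 0, 0], "grip": 0.025}
    - {"translation": [-0.005, -0.011, 0.01], "rot": [0, 0, 0], "grip": 0.025}
    - {"translation": [-0.005, -0.011, 0.01], "rot": [0, 0, 0], "grip": 0.025}
    - {"translation": [-0.005, -0.011, 0.01], "rot": [0, 0, 0], "grip": 0.025}

```text
t: 26.18
eef_pos: [0.55, 0.2088, 0.1265]
tool_rot: [0.0, 0.999, 0.046, -0.001]
contact_force: [-0.2, 0.2, -0.7]
gripper_width: 0.397
```

send_rows:
  commands:
    - {"translation": [0, 0, 0.005], "rot": [0, 0, 0], "grip": 0.025}
    - {"translation": [0, 0, 0.005], "rot": [0, 0, 0], "grip": 0.025}
    - {"translation": [0, 0, 0.003], "rot": [0, 0, 0], "grip": 0.025}
    - {"translation": [0, 0, 0.002], "rot": [0, 0, 0], "grip": 0.025}
    - {"translation": [0, 0, 0], "rot": [0, 0, 0], "grip": 0.025}

```text
t: 26.6
eef_pos: [0.5519, 0.2061, 0.113]
tool_rot: [0.0, 0.999, 0.044, 0.0]
contact_force: [-0.1, -0.6, -1.2]
gripper_width: 0.39
```

send_rows:
  commands:
    - {"translation": [0, 0, 0.002], "rot": [0, 0, 0], "grip": 0.025}
    - {"translation": [0, 0, 0.002], "rot": [0, 0, 0], "grip": 0.025}
    - {"translation": [0, 0, 0.002], "rot": [0, 0, 0], "grip": 0.025}
    - {"translation": [0, 0, 0.002], "rot": [0, 0, 0], "grip": 0.025}
    - {"translation": [0, 0, 0], "rot": [0, 0, 0], "grip": 0.025}

```text
t: 27.02
eef_pos: [0.5513, 0.2069, 0.1047]
tool_rot: [0.0, 0.999, 0.045, -0.0]
contact_force: [-0.3, 1.0, -0.9]
gripper_width: 0.393
```

send_rows:
  commands:
    - {"translation": [0, 0, 0.001], "rot": [0, 0, 0], "grip": 0.025}
    - {"translation": [0, 0, 0.001], "rot": [0, 0, 0], "grip": 0.025}
    - {"translation": [0, 0, 0.001], "rot": [0, 0, 0], "grip": 0.025}
    - {"translation": [0, 0, 0.001], "rot": [0, 0, 0], "grip": 0.025}
    - {"translation": [0, 0, 0], "rot": [0, 0, 0], "grip": 0.025}

```text
t: 27.43
eef_pos: [0.5513, 0.207, 0.1009]
tool_rot: [0.0, 0.999, 0.045, -0.0]
contact_force: [-0.6, 0.1, -0.5]
gripper_width: 0.396
```

send_rows:
  commands:
    - {"translation": [0, 0, 0.002], "rot": [0, 0, 0], "grip": 0.025}
    - {"translation": [0, 0, 0.002], "rot": [0, 0, 0], "grip": 0.025}
    - {"translation": [0, 0, 0.002], "rot": [0, 0, 0], "grip": 0.025}
    - {"translation": [0, 0, 0.002], "rot": [0, 0, 0], "grip": 0.025}
    - {"translation": [0, 0, 0], "rot": [0, 0, 0], "grip": 0.025}

```text
t: 27.85
eef_pos: [0.5512, 0.2069, 0.0926]
tool_rot: [0.0, 0.999, 0.045, -0.0]
contact_force: [0.1, -0.0, -0.7]
gripper_width: 0.394
```

Run:
```python
from h import *
st(); c=grab('wrist','w18.png')
```

```text
t 27.85 p [0.5512 0.2069 0.0926] psi 5.18 zax [-7.e-04 -4.e-04 -1.e+00] F [ 0.1 -0.  -0.7] g 0.0337 q [-0.87  0.54  0.54  1.9  -0.38  0.8  -0.03]
```

View pics/w18.png

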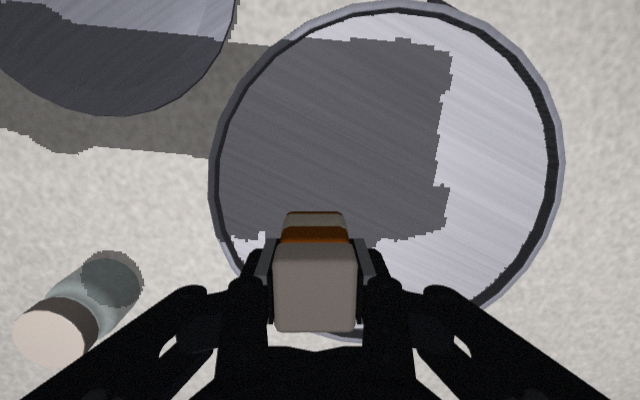

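The foot is now about 12 mm below that disc with no force, so it's only an artefact of how the drum is drawn. Continue down, still by feel.

send_rows:
  commands:
    - {"translation": [0, 0, 0.003], "rot": [0, 0, 0], "grip": 0.025}
    - {"translation": [0, 0, 0.003], "rot": [0, 0, 0], "grip": 0.025}
    - {"translation": [0, 0, 0.003], "rot": [0, 0, 0], "grip": 0.025}
    - {"translation": [0, 0, 0.003], "rot": [0, 0, 0], "grip": 0.025}
    - {"translation": [0, 0, 0.003], "rot": [0, 0, 0], "grip": 0.025}

```text
t: 28.32
eef_pos: [0.5514, 0.207, 0.0777]
tool_rot: [0.0, 0.999, 0.045, -0.0]
contact_force: [-0.8, -0.5, -1.2]
gripper_width: 0.394
```

send_rows:
  commands:
    - {"translation": [0, 0, 0.003], "rot": [0, 0, 0], "grip": 0.025}
    - {"translation": [0, 0, 0.003], "rot": [0, 0, 0], "grip": 0.025}
    - {"translation": [0, 0, 0.003], "rot": [0, 0, 0], "grip": 0.025}
    - {"translation": [0, 0, 0.003], "rot": [0, 0, 0], "grip": 0.025}
    - {"translation": [0, 0, 0.003], "rot": [0, 0, 0], "grip": 0.025}

```text
t: 28.73
eef_pos: [0.5515, 0.207, 0.0628]
tool_rot: [0.0, 0.999, 0.045, -0.0]
contact_force: [-0.2, -0.5, -0.7]
gripper_width: 0.394
```

Run:
```python
from h import *
st(); c=grab('wrist','w19.png')
```

```text
t 28.73 p [0.5515 0.207  0.0628] psi 5.18 zax [-0. -0. -1.] F [-0.2 -0.5 -0.7] g 0.0337 q [-0.85  0.58  0.51  1.92 -0.41  0.75 -0.01]
```

View pics/w19.png

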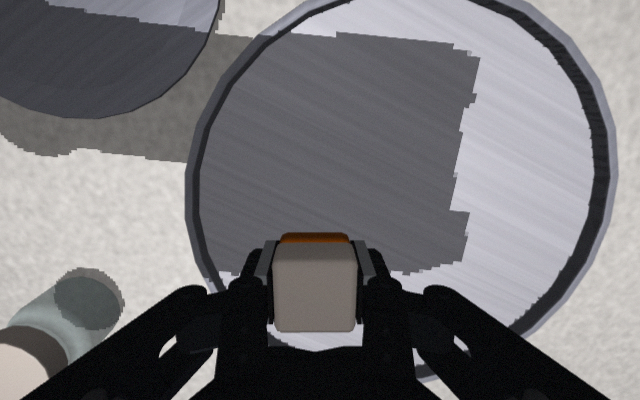

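send_rows:
  commands:
    - {"translation": [0, 0, 0.005], "rot": [0, 0, 0], "grip": 0.025}
    - {"translation": [0, 0, 0.005], "rot": [0, 0, 0], "grip": 0.025}
    - {"translation": [0, 0, 0.005], "rot": [0, 0, 0], "grip": 0.025}
    - {"translation": [0, 0, 0.005], "rot": [0, 0, 0], "grip": 0.025}
    - {"translation": [0, 0, 0.003], "rot": [0, 0, 0], "grip": 0.025}

```text
t: 29.2
eef_pos: [0.5511, 0.2069, 0.0392]
tool_rot: [0.0, 0.999, 0.045, -0.0]
contact_force: [-0.1, -0.1, -1.2]
gripper_width: 0.394
```

send_rows:
  commands:
    - {"translation": [0, 0, 0.003], "rot": [0, 0, 0], "grip": 0.025}
    - {"translation": [0, 0, 0.003], "rot": [0, 0, 0], "grip": 0.025}
    - {"translation": [0, 0, 0.003], "rot": [0, 0, 0], "grip": 0.025}
    - {"translation": [0, 0, 0.001], "rot": [0, 0, 0], "grip": 0.025}
    - {"translation": [0, 0, 0], "rot": [0, 0, 0], "grip": 0.025}

```text
t: 29.62
eef_pos: [0.552, 0.2073, 0.0303]
tool_rot: [-0.0, 0.999, 0.045, 0.0]
contact_force: [0.5, 1.2, 1.2]
gripper_width: 0.389
```

send_rows:
  commands:
    - {"translation": [0, 0, 0.001], "rot": [0, 0, 0], "grip": 0.025}
    - {"translation": [0, 0, 0.001], "rot": [0, 0, 0], "grip": 0.025}
    - {"translation": [0, 0, 0], "rot": [0, 0, 0], "grip": 0.025}
    - {"translation": [0, 0, 0], "rot": [0, 0, 0], "grip": 0.025}
    - {"translation": [0, 0, 0], "rot": [0, 0, 0], "grip": 0.025}

```text
t: 30.03
eef_pos: [0.5527, 0.2079, 0.0284]
tool_rot: [-0.0, 0.999, 0.045, 0.001]
contact_force: [4.8, 3.9, -1.6]
gripper_width: 0.391
```

A sideways force of 4.8/3.9 N points inward, so a finger is brushing the wall. Shift 5 mm towards the centre.

send_rows:
  commands:
    - {"translation": [0, 0, -0.004], "rot": [0, 0, 0], "grip": 0.025}
    - {"translation": [0.003, -0.003, 0], "rot": [0, 0, 0], "grip": 0.025}
    - {"translation": [0.003, -0.002, 0], "rot": [0, 0, 0], "grip": 0.025}
    - {"translation": [0, 0, 0], "rot": [0, 0, 0], "grip": 0.025}
    - {"translation": [0, 0, 0.003], "rot": [0, 0, 0], "grip": 0.025}

```text
t: 30.45
eef_pos: [0.5571, 0.2126, 0.0291]
tool_rot: [0.0, 0.999, 0.045, 0.0]
contact_force: [0.2, -0.2, -1.4]
gripper_width: 0.39
```

send_rows:
  commands:
    - {"translation": [0, 0, 0.001], "rot": [0, 0, 0], "grip": 0.025}
    - {"translation": [0, 0, 0.001], "rot": [0, 0, 0], "grip": 0.025}
    - {"translation": [0, 0, 0], "rot": [0, 0, 0], "grip": 0.025}
    - {"translation": [0, 0, 0], "rot": [0, 0, 0], "grip": 0.025}
    - {"translation": [0, 0, 0], "rot": [0, 0, 0], "grip": 0.025}

```text
t: 30.87
eef_pos: [0.5566, 0.2123, 0.0277]
tool_rot: [-0.0, 0.999, 0.045, -0.001]
contact_force: [-3.9, -0.8, 9.1]
gripper_width: 0.392
```

Floor felt (9 N). Open slightly and rise.

send_rows:
  commands:
    - {"translation": [0, 0, -0.001], "rot": [0, 0, 0], "grip": 0.042}
    - {"translation": [0, 0, 0], "rot": [0, 0, 0], "grip": 0.042}
    - {"translation": [0, 0, 0], "rot": [0, 0, 0], "grip": 0.042}
    - {"translation": [0, 0, -0.005], "rot": [0, 0, 0], "grip": 0.042}
    - {"translation": [0, 0, -0.01], "rot": [0, 0, 0], "grip": 0.042}

```text
t: 31.28
eef_pos: [0.5561, 0.2121, 0.0425]
tool_rot: [0.001, 0.999, 0.045, -0.001]
contact_force: [-0.2, -0.3, 0.3]
gripper_width: 0.491
```

send_rows:
  commands:
    - {"translation": [0, 0, -0.02], "rot": [0, 0, 0], "grip": 0.042}
    - {"translation": [0, 0, -0.03], "rot": [0, 0, 0], "grip": 0.042}
    - {"translation": [0, 0, -0.03], "rot": [0, 0, 0], "grip": 0.042}
    - {"translation": [0, 0, -0.03], "rot": [0, 0, 0], "grip": 0.056}
    - {"translation": [0, 0, -0.03], "rot": [0, 0, 0], "grip": 0.056}

```text
t: 31.7
eef_pos: [0.557, 0.2121, 0.1854]
tool_rot: [-0.0, 0.999, 0.045, 0.0]
contact_force: [-0.2, 0.7, -1.0]
gripper_width: 0.66
```

Run:
```python
from h import *
st(); c=grab('wrist','w20.png')
plan([.559,-.185,.18],3.5,.056,vmax=.03)
```

```text
t 31.7 p [0.557  0.2121 0.1854] psi 5.15 zax [ 4.e-04  1.e-04 -1.e+00] F [-0.2  0.7 -1. ] g 0.0564 q [-0.93  0.43  0.61  1.82 -0.29  0.98 -0.11]
14 15
[{"translation": [-0.0025, 0.0264, 0.0006], "rot": [-0.01, -0.03, 0.11], "grip": 0.056}, {"translation": [-0.0024, 0.0264, 0.0006], "rot": [-0.01, -0.03, 0.11], "grip": 0.056}, {"translation": [-0.0024, 0.0264, 0.0007], "rot": [-0.01, -0.03, 0.11], "grip": 0.056}, {"translation": [-0.0023, 0.0264, 0.0007], "rot": [-0.01, -0.03, 0.11], "grip": 0.056}, {"translation": [-0.0023, 0.0264, 0.0007], "rot": [-0.01, -0.03, 0.11], "grip": 0.056}]
[{"translation": [-0.0022, 0.0264, 0.0007], "rot": [-0.01, -0.03, 0.11], "grip": 0.056}, {"translation": [-0.0022, 0.0264, 0.0007], "rot": [-0.01, -0.03, 0.11], "grip": 0.056}, {"translation": [-0.0021, 0.0264, 0.0007], "rot": [-0.01, -0.03, 0.11], "grip": 0.056}, {"translation": [-0.0021, 0.0265, 0.0007], "rot": [-0.01, -0.03, 0.11], "grip": 0.056}, {"translation": [-0.002, 0.0265, 0.0007], "rot": [-0.01, -0.03, 0.11], "grip": 0.056}]
[{"translation": [-0.002, 0.0265, 0.0007], "rot": [-0.01, -0.03, 0.11], "grip": 0.056}, {"translation": [-0.0019, 0.0265, 0.0007], "rot": [-0.01, -0.03, 0.11], "grip": 0.056}, {"translation": [-0.0019, 0.0265, 0.0007], "rot": [-0.01, -0.03, 0.11], "grip": 0.056}, {"translation": [-0.0018, 0.0265, 0.0007], "rot": [-0.01, -0.03, 0.11], "grip": 0.056}, {"translation": [-0.0018, 0.0265, 0.0008], "rot": [-0.01, -0.03, 0.11], "grip": 0.056}]
```

View pics/w20.png

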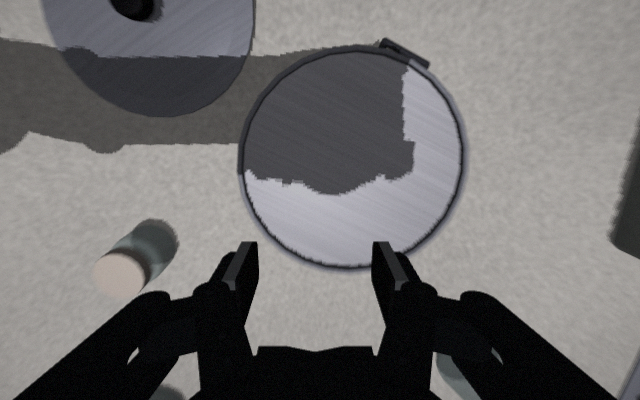

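The fingers came up empty and the bottle stands below the drawn disc. Next bottle: (0.5589, −0.188), yaw 3°.

send_rows:
  commands:
    - {"translation": [-0.002, 0.027, 0], "rot": [0, 0, 0.4], "grip": 0.056}
    - {"translation": [-0.002, 0.027, 0], "rot": [0, 0, 0.4], "grip": 0.056}
    - {"translation": [-0.002, 0.027, 0], "rot": [0, 0, 0.4], "grip": 0.056}
    - {"translation": [-0.002, 0.027, 0], "rot": [0, 0, 0.4], "grip": 0.056}
    - {"translation": [-0.002, 0.027, 0], "rot": [0, 0, 0.2], "grip": 0.056}

```text
t: 32.17
eef_pos: [0.5573, 0.0758, 0.1838]
tool_rot: [-0.0, 1.0, 0.029, 0.0]
contact_force: [-0.1, 0.3, 0.3]
gripper_width: 0.655
```

send_rows:
  commands:
    - {"translation": [-0.002, 0.027, 0], "rot": [0, 0, 0], "grip": 0.056}
    - {"translation": [-0.002, 0.027, 0], "rot": [0, 0, 0], "grip": 0.056}
    - {"translation": [-0.002, 0.027, 0], "rot": [0, 0, 0], "grip": 0.056}
    - {"translation": [-0.002, 0.027, 0], "rot": [0, 0, 0], "grip": 0.056}
    - {"translation": [-0.002, 0.027, 0], "rot": [0, 0, 0], "grip": 0.056}

```text
t: 32.58
eef_pos: [0.5552, -0.0596, 0.1838]
tool_rot: [-0.0, 1.0, 0.029, 0.0]
contact_force: [0.3, 0.3, 0.5]
gripper_width: 0.657
```

send_rows:
  commands:
    - {"translation": [-0.002, 0.027, 0], "rot": [0, 0, 0], "grip": 0.056}
    - {"translation": [-0.002, 0.027, 0], "rot": [0, 0, 0], "grip": 0.056}
    - {"translation": [-0.001, 0.027, 0], "rot": [0, 0, 0], "grip": 0.056}
    - {"translation": [-0.001, 0.027, 0], "rot": [0, 0, 0], "grip": 0.056}
    - {"translation": [-0.001, 0.025, 0], "rot": [0, 0, 0], "grip": 0.056}

```text
t: 33.0
eef_pos: [0.556, -0.1932, 0.1838]
tool_rot: [0.0, 1.0, 0.029, 0.0]
contact_force: [0.1, -0.3, -0.1]
gripper_width: 0.656
```

send_rows:
  commands:
    - {"translation": [0, 0, 0.005], "rot": [0, 0, 0], "grip": 0.056}
    - {"translation": [0, 0, 0.005], "rot": [0, 0, 0], "grip": 0.056}
    - {"translation": [0, 0, 0], "rot": [0, 0, 0], "grip": 0.056}
    - {"translation": [0, 0, 0], "rot": [0, 0, 0], "grip": 0.056}
    - {"translation": [0, 0, 0], "rot": [0, 0, 0], "grip": 0.056}

```text
t: 33.42
eef_pos: [0.5565, -0.19, 0.1731]
tool_rot: [-0.0, 1.0, 0.031, -0.0]
contact_force: [0.0, 0.5, 0.9]
gripper_width: 0.656
```

Run:
```python
from h import *
st(); bottles('w21.png')
```

```text
t 33.42 p [ 0.5565 -0.19    0.1731] psi 3.5 zax [-1.e-04  6.e-04 -1.e+00] F [0.  0.5 0.9] g 0.0561 q [-0.29  0.45  0.68  1.85 -0.34  0.96  0.6 ]
[ 303  112   43   44 1811] 0.0769 c [ 0.5616 -0.1412] sz [0.0336 0.0342] ang 2.9
[ 297  169   41   41 1599] 0.0769 c [ 0.559 -0.188] sz [0.0341 0.0337] ang 3.4
```

View pics/w21.png

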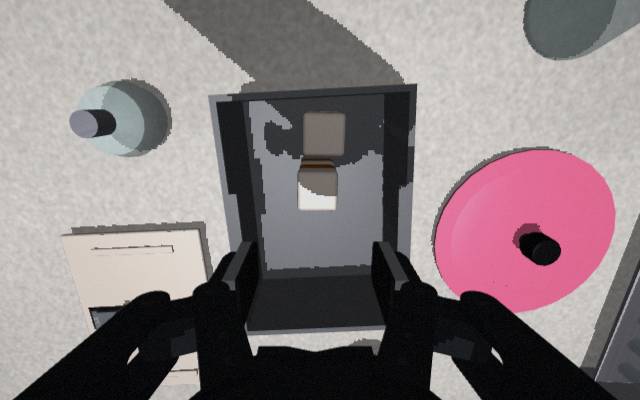

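Caps at (324,134) and (318,190). Take the second, at (0.559, −0.188).

send_rows:
  commands:
    - {"translation": [0.002, -0.002, 0.025], "rot": [0, 0, 0], "grip": 0.056}
    - {"translation": [0, 0, 0.028], "rot": [0, 0, 0], "grip": 0.056}
    - {"translation": [0, 0, 0.028], "rot": [0, 0, 0], "grip": 0.056}
    - {"translation": [0, 0, 0.02], "rot": [0, 0, 0], "grip": 0.056}
    - {"translation": [0, 0, 0.01], "rot": [0, 0, 0], "grip": 0.056}

```text
t: 33.88
eef_pos: [0.5569, -0.1878, 0.0597]
tool_rot: [-0.001, 1.0, 0.03, -0.002]
contact_force: [-0.8, 0.7, -0.1]
gripper_width: 0.659
```

send_rows:
  commands:
    - {"translation": [0, 0, 0.01], "rot": [0, 0, 0], "grip": 0.056}
    - {"translation": [0, 0, 0.01], "rot": [0, 0, 0], "grip": 0.056}
    - {"translation": [0, 0, 0.008], "rot": [0, 0, 0], "grip": 0.056}
    - {"translation": [0, 0, 0.005], "rot": [0, 0, 0], "grip": 0.056}
    - {"translation": [0, 0, 0], "rot": [0, 0, 0], "grip": 0.056}

```text
t: 34.3
eef_pos: [0.5579, -0.1891, 0.0285]
tool_rot: [-0.0, 1.0, 0.03, -0.0]
contact_force: [-0.2, 0.3, 0.4]
gripper_width: 0.653
```

send_rows:
  commands:
    - {"translation": [0, 0, 0], "rot": [0, 0, 0], "grip": 0.056}
    - {"translation": [0, 0, 0], "rot": [0, 0, 0], "grip": 0.045}
    - {"translation": [0, 0, 0], "rot": [0, 0, 0], "grip": 0.025}
    - {"translation": [0, 0, 0], "rot": [0, 0, 0], "grip": 0.025}
    - {"translation": [0, 0, 0], "rot": [0, 0, 0], "grip": 0.025}
  force: 35

```text
t: 34.72
eef_pos: [0.5587, -0.1895, 0.0298]
tool_rot: [0.0, 1.0, 0.029, 0.001]
contact_force: [-0.4, -0.2, 3.9]
gripper_width: 0.392
```

send_rows:
  commands:
    - {"translation": [0, 0, 0], "rot": [0, 0, 0], "grip": 0.025}
    - {"translation": [0, 0, 0], "rot": [0, 0, 0], "grip": 0.025}
    - {"translation": [0, 0, 0], "rot": [0, 0, 0], "grip": 0.025}
    - {"translation": [0, 0, 0], "rot": [0, 0, 0], "grip": 0.025}
    - {"translation": [0, 0, 0], "rot": [0, 0, 0], "grip": 0.025}

```text
t: 35.13
eef_pos: [0.5586, -0.1896, 0.0298]
tool_rot: [0.0, 1.0, 0.029, 0.001]
contact_force: [-0.5, 0.2, 6.4]
gripper_width: 0.39
```

Run:
```python
from h import *
st(); grab('wrist','w22.png')
```

```text
t 35.13 p [ 0.5586 -0.1896  0.0298] psi 3.37 zax [ 1.3e-03 -2.0e-04 -1.0e+00] F [-0.5  0.2  6.4] g 0.0333 q [-0.18  0.64  0.54  1.93 -0.5   0.7   0.72]
```

View pics/w22.png

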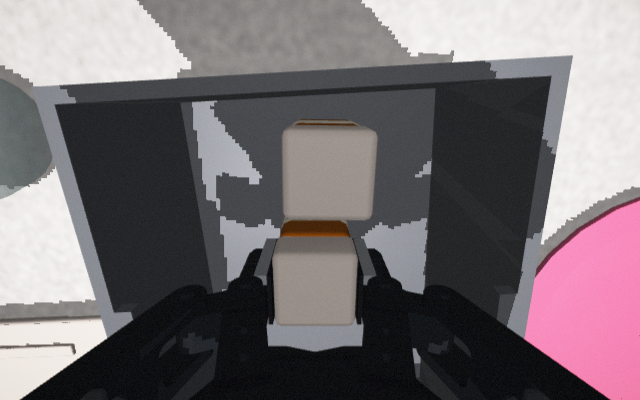

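Lift and carry to the second slot at (0.616, 0.245). This layout keeps the finger linkages clear of the first bottle and the wall.

send_rows:
  commands:
    - {"translation": [0, 0, -0.01], "rot": [0, 0, 0], "grip": 0.025}
    - {"translation": [0, 0, -0.03], "rot": [0, 0, 0], "grip": 0.025}
    - {"translation": [0, 0, -0.035], "rot": [0, 0, 0], "grip": 0.025}
    - {"translation": [0, 0, -0.035], "rot": [0, 0, 0], "grip": 0.025}
    - {"translation": [0, 0, -0.035], "rot": [0, 0, 0], "grip": 0.025}

```text
t: 35.6
eef_pos: [0.5573, -0.1892, 0.1757]
tool_rot: [-0.0, 1.0, 0.029, -0.001]
contact_force: [2.1, 0.6, -0.7]
gripper_width: 0.394
```

Run:
```python
from h import *
st(); plan([.616,.2445,.175],3.5,.025,vmax=.03)
```

```text
t 35.6 p [ 0.5573 -0.1892  0.1757] psi 3.35 zax [-0.0011  0.     -1.    ] F [ 2.1  0.6 -0.7] g 0.0336 q [-0.29  0.45  0.69  1.85 -0.34  0.97  0.6 ]
15 15
[{"translation": [0.0056, -0.0286, 0.0], "rot": [-0.0, 0.0, -0.01], "grip": 0.025}, {"translation": [0.0056, -0.0286, 0.0], "rot": [-0.0, 0.0, -0.01], "grip": 0.025}, {"translation": [0.0056, -0.0286, 0.0], "rot": [-0.0, 0.0, -0.01], "grip": 0.025}, {"translation": [0.0056, -0.0286, 0.0], "rot": [-0.0, 0.0, -0.01], "grip": 0.025}, {"translation": [0.0056, -0.0286, 0.0], "rot": [-0.0, 0.0, -0.01], "grip": 0.025}]
[{"translation": [0.0056, -0.0286, 0.0], "rot": [-0.0, 0.0, -0.01], "grip": 0.025}, {"translation": [0.0056, -0.0286, 0.0], "rot": [-0.0, 0.0, -0.01], "grip": 0.025}, {"translation": [0.0056, -0.0286, 0.0], "rot": [-0.0, 0.0, -0.01], "grip": 0.025}, {"translation": [0.0056, -0.0286, 0.0], "rot": [-0.0, 0.0, -0.01], "grip": 0.025}, {"translation": [0.0056, -0.0286, 0.0], "rot": [-0.0, 0.0, -0.01], "grip": 0.025}]
[{"translation": [0.0056, -0.0286, 0.0], "rot": [-0.0, 0.0, -0.01], "grip": 0.025}, {"translation": [0.0057, -0.0286, 0.0], "rot": [-0.0, 0.0, -0.01], "grip": 0.025}, {"translation": [0.0057, -0.0286, 0.0], "rot": [-0.0, 0.0, -0.01], "grip": 0.025}, {"translation": [0.0057, -0.0286, 0.0], "rot": [-0.0, 0.0, -0.01], "grip": 0.025}, {"translation": [0.0057, -0.0286, 0.0], "rot": [-0.0, 0.0, -0.01], "grip": 0.025}]
```

send_rows:
  commands:
    - {"translation": [0.006, -0.029, 0], "rot": [0, 0, 0], "grip": 0.025}
    - {"translation": [0.006, -0.029, 0], "rot": [0, 0, 0], "grip": 0.025}
    - {"translation": [0.006, -0.029, 0], "rot": [0, 0, 0], "grip": 0.025}
    - {"translation": [0.006, -0.029, 0], "rot": [0, 0, 0], "grip": 0.025}
    - {"translation": [0.006, -0.029, 0], "rot": [0, 0, 0], "grip": 0.025}

```text
t: 36.02
eef_pos: [0.5791, -0.0413, 0.1746]
tool_rot: [-0.0, 1.0, 0.029, -0.0]
contact_force: [1.1, -0.4, -0.8]
gripper_width: 0.389
```

send_rows:
  commands:
    - {"translation": [0.006, -0.029, 0], "rot": [0, 0, 0], "grip": 0.025}
    - {"translation": [0.006, -0.029, 0], "rot": [0, 0, 0], "grip": 0.025}
    - {"translation": [0.006, -0.029, 0], "rot": [0, 0, 0], "grip": 0.025}
    - {"translation": [0.006, -0.029, 0], "rot": [0, 0, 0], "grip": 0.025}
    - {"translation": [0.006, -0.029, 0], "rot": [0, 0, 0], "grip": 0.025}

```text
t: 36.43
eef_pos: [0.6005, 0.1052, 0.1744]
tool_rot: [-0.0, 1.0, 0.029, -0.0]
contact_force: [-0.2, -0.7, -0.2]
gripper_width: 0.393
```

send_rows:
  commands:
    - {"translation": [0.005, -0.029, 0], "rot": [0, 0, 0], "grip": 0.025}
    - {"translation": [0.005, -0.029, 0], "rot": [0, 0, 0], "grip": 0.025}
    - {"translation": [0.005, -0.028, 0], "rot": [0, 0, 0], "grip": 0.025}
    - {"translation": [0.005, -0.028, 0], "rot": [0, 0, 0], "grip": 0.025}
    - {"translation": [0.005, -0.025, 0], "rot": [0, 0, 0], "grip": 0.025}

```text
t: 36.85
eef_pos: [0.617, 0.2461, 0.1743]
tool_rot: [-0.0, 1.0, 0.03, -0.0]
contact_force: [0.6, -0.3, -2.1]
gripper_width: 0.391
```

send_rows:
  commands:
    - {"translation": [0, 0, 0.01], "rot": [0, 0, 0], "grip": 0.025}
    - {"translation": [0, 0, 0.01], "rot": [0, 0, 0], "grip": 0.025}
    - {"translation": [0, 0, 0.01], "rot": [0, 0, 0], "grip": 0.025}
    - {"translation": [0, 0, 0], "rot": [0, 0, 0], "grip": 0.025}
    - {"translation": [0, 0, 0], "rot": [0, 0, 0], "grip": 0.025}

```text
t: 37.27
eef_pos: [0.6171, 0.242, 0.1433]
tool_rot: [0.001, 1.0, 0.028, -0.001]
contact_force: [0.1, -0.3, 0.5]
gripper_width: 0.397
```

Run:
```python
from h import *
st(); plan([.616,.2445,.10],3.5,.025,n=5)
```

```text
t 37.27 p [0.6171 0.242  0.1433] psi 3.25 zax [-0.0017 -0.0014 -1.    ] F [ 0.1 -0.3  0.5] g 0.0339 q [-0.88  0.6   0.6   1.68 -0.39  0.98 -0.08]
2 5
[{"translation": [-0.0002, -0.0005, 0.0087], "rot": [0.02, 0.02, -0.05], "grip": 0.025}, {"translation": [-0.0002, -0.0005, 0.0087], "rot": [0.02, 0.02, -0.05], "grip": 0.025}, {"translation": [-0.0002, -0.0005, 0.0087], "rot": [0.02, 0.02, -0.05], "grip": 0.025}, {"translation": [-0.0002, -0.0005, 0.0087], "rot": [0.02, 0.02, -0.05], "grip": 0.025}, {"translation": [-0.0002, -0.0005, 0.0087], "rot": [0.02, 0.02, -0.05], "grip": 0.025}]
```

send_rows:
  commands:
    - {"translation": [0, -0.002, 0.01], "rot": [0, 0, 0], "grip": 0.025}
    - {"translation": [0, 0, 0.012], "rot": [0, 0, 0], "grip": 0.025}
    - {"translation": [0, 0, 0.012], "rot": [0, 0, 0], "grip": 0.025}
    - {"translation": [0, 0, 0.012], "rot": [0, 0, 0], "grip": 0.025}
    - {"translation": [0, 0, 0.01], "rot": [0, 0, 0], "grip": 0.025}

```text
t: 37.68
eef_pos: [0.6168, 0.2457, 0.0861]
tool_rot: [0.0, 1.0, 0.029, -0.001]
contact_force: [0.7, -0.6, -1.3]
gripper_width: 0.396
```

send_rows:
  commands:
    - {"translation": [0, 0, 0.01], "rot": [0, 0, 0], "grip": 0.025}
    - {"translation": [0, 0, 0.01], "rot": [0, 0, 0], "grip": 0.025}
    - {"translation": [0, 0, 0.01], "rot": [0, 0, 0], "grip": 0.025}
    - {"translation": [0, 0, 0.01], "rot": [0, 0, 0], "grip": 0.025}
    - {"translation": [0, 0, 0.008], "rot": [0, 0, 0], "grip": 0.025}

```text
t: 38.1
eef_pos: [0.6173, 0.2459, 0.0388]
tool_rot: [0.0, 1.0, 0.029, -0.0]
contact_force: [0.5, 1.5, -0.6]
gripper_width: 0.393
```

send_rows:
  commands:
    - {"translation": [0, 0, 0.004], "rot": [0, 0, 0], "grip": 0.025}
    - {"translation": [0, 0, 0.003], "rot": [0, 0, 0], "grip": 0.025}
    - {"translation": [0, 0, 0.001], "rot": [0, 0, 0], "grip": 0.025}
    - {"translation": [0, 0, 0], "rot": [0, 0, 0], "grip": 0.025}
    - {"translation": [0, 0, 0], "rot": [0, 0, 0], "grip": 0.025}

```text
t: 38.52
eef_pos: [0.6179, 0.2461, 0.0325]
tool_rot: [-0.0, 1.0, 0.029, 0.0]
contact_force: [0.0, 0.1, -0.2]
gripper_width: 0.398
```

send_rows:
  commands:
    - {"translation": [0, 0, 0.001], "rot": [0, 0, 0], "grip": 0.025}
    - {"translation": [0, 0, 0.001], "rot": [0, 0, 0], "grip": 0.025}
    - {"translation": [0, 0, 0.001], "rot": [0, 0, 0], "grip": 0.025}
    - {"translation": [0, 0, 0], "rot": [0, 0, 0], "grip": 0.025}
    - {"translation": [0, 0, 0], "rot": [0, 0, 0], "grip": 0.025}

```text
t: 38.93
eef_pos: [0.6174, 0.246, 0.0291]
tool_rot: [-0.0, 1.0, 0.029, -0.0]
contact_force: [0.3, -0.9, -0.6]
gripper_width: 0.392
```

send_rows:
  commands:
    - {"translation": [0, 0, 0.001], "rot": [0, 0, 0], "grip": 0.025}
    - {"translation": [0, 0, 0], "rot": [0, 0, 0], "grip": 0.025}
    - {"translation": [0, 0, 0], "rot": [0, 0, 0], "grip": 0.025}
    - {"translation": [0, 0, 0], "rot": [0, 0, 0], "grip": 0.025}
    - {"translation": [0, 0, 0], "rot": [0, 0, 0], "grip": 0.025}

```text
t: 39.35
eef_pos: [0.6176, 0.246, 0.0289]
tool_rot: [-0.0, 1.0, 0.029, 0.0]
contact_force: [-2.8, -0.7, 5.2]
gripper_width: 0.395
```

Floor felt (5 N). Release and rise.

send_rows:
  commands:
    - {"translation": [0, 0, 0], "rot": [0, 0, 0], "grip": 0.042}
    - {"translation": [0, 0, 0], "rot": [0, 0, 0], "grip": 0.042}
    - {"translation": [0, 0, 0], "rot": [0, 0, 0], "grip": 0.042}
    - {"translation": [0, 0, -0.005], "rot": [0, 0, 0], "grip": 0.042}
    - {"translation": [0, 0, -0.01], "rot": [0, 0, 0], "grip": 0.042}

```text
t: 39.77
eef_pos: [0.6166, 0.2457, 0.0424]
tool_rot: [0.0, 1.0, 0.029, -0.001]
contact_force: [-0.1, -0.5, -0.2]
gripper_width: 0.496
```

send_rows:
  commands:
    - {"translation": [0, 0, -0.02], "rot": [0, 0, 0], "grip": 0.042}
    - {"translation": [0, 0, -0.03], "rot": [0, 0, 0], "grip": 0.042}
    - {"translation": [0, 0, -0.03], "rot": [0, 0, 0], "grip": 0.042}
    - {"translation": [0, 0, -0.03], "rot": [0, 0, 0], "grip": 0.056}
    - {"translation": [0, 0, -0.025], "rot": [0, 0, 0], "grip": 0.056}

```text
t: 40.18
eef_pos: [0.6182, 0.2458, 0.1814]
tool_rot: [-0.0, 1.0, 0.029, 0.001]
contact_force: [1.0, 0.4, 0.4]
gripper_width: 0.656
```

Run:
```python
from h import *
st(); c=grab('wrist','w23.png');bottles(None,'top')
plan([.5615,-.1412,.175],3.2,.056,vmax=.03)
```

```text
t 40.18 p [0.6182 0.2458 0.1814] psi 3.35 zax [ 2.2e-03  9.0e-04 -1.0e+00] F [1.  0.4 0.4] g 0.056 q [-0.9   0.56  0.62  1.65 -0.37  1.05 -0.11]
14 15
[{"translation": [-0.0055, 0.0256, 0.0005], "rot": [-0.01, -0.03, 0.01], "grip": 0.056}, {"translation": [-0.0054, 0.0256, 0.0005], "rot": [-0.01, -0.03, 0.01], "grip": 0.056}, {"translation": [-0.0054, 0.0256, 0.0005], "rot": [-0.01, -0.03, 0.01], "grip": 0.056}, {"translation": [-0.0054, 0.0256, 0.0005], "rot": [-0.01, -0.03, 0.01], "grip": 0.056}, {"translation": [-0.0054, 0.0256, 0.0005], "rot": [-0.01, -0.03, 0.01], "grip": 0.056}]
[{"translation": [-0.0054, 0.0256, 0.0005], "rot": [-0.01, -0.03, 0.01], "grip": 0.056}, {"translation": [-0.0054, 0.0256, 0.0005], "rot": [-0.01, -0.03, 0.01], "grip": 0.056}, {"translation": [-0.0054, 0.0256, 0.0005], "rot": [-0.01, -0.03, 0.01], "grip": 0.056}, {"translation": [-0.0054, 0.0256, 0.0005], "rot": [-0.01, -0.03, 0.01], "grip": 0.056}, {"translation": [-0.0054, 0.0256, 0.0006], "rot": [-0.01, -0.03, 0.01], "grip": 0.056}]
[{"translation": [-0.0054, 0.0256, 0.0006], "rot": [-0.01, -0.03, 0.01], "grip": 0.056}, {"translation": [-0.0054, 0.0256, 0.0006], "rot": [-0.01, -0.03, 0.01], "grip": 0.056}, {"translation": [-0.0054, 0.0256, 0.0006], "rot": [-0.01, -0.03, 0.01], "grip": 0.056}, {"translation": [-0.0054, 0.0256, 0.0006], "rot": [-0.01, -0.03, 0.01], "grip": 0.056}, {"translation": [-0.0054, 0.0256, 0.0006], "rot": [-0.01, -0.03, 0.01], "grip": 0.056}]
```

View pics/w23.png

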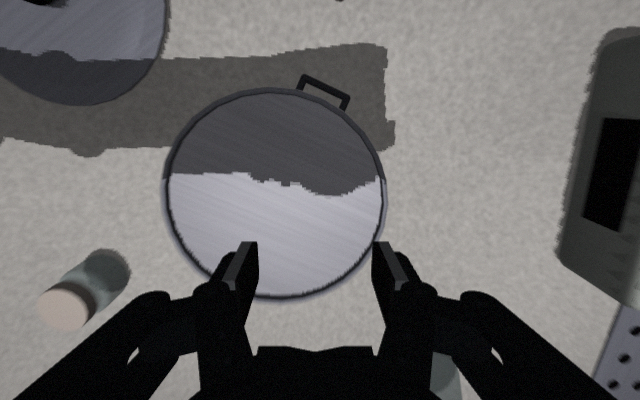

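Fingers empty and two bottles are in. On to the third.

send_rows:
  commands:
    - {"translation": [-0.006, 0.026, 0], "rot": [0, 0, 0], "grip": 0.056}
    - {"translation": [-0.006, 0.026, 0], "rot": [0, 0, 0], "grip": 0.056}
    - {"translation": [-0.006, 0.026, 0], "rot": [0, 0, 0], "grip": 0.056}
    - {"translation": [-0.006, 0.026, 0], "rot": [0, 0, 0], "grip": 0.056}
    - {"translation": [-0.006, 0.026, 0], "rot": [0, 0, 0], "grip": 0.056}

```text
t: 40.7
eef_pos: [0.5946, 0.1132, 0.1782]
tool_rot: [-0.0, 1.0, 0.029, -0.0]
contact_force: [-0.9, -0.8, 0.4]
gripper_width: 0.655
```

send_rows:
  commands:
    - {"translation": [-0.006, 0.026, 0], "rot": [0, 0, 0], "grip": 0.056}
    - {"translation": [-0.006, 0.026, 0], "rot": [0, 0, 0], "grip": 0.056}
    - {"translation": [-0.006, 0.026, 0], "rot": [0, 0, 0], "grip": 0.056}
    - {"translation": [-0.006, 0.026, 0], "rot": [0, 0, 0], "grip": 0.056}
    - {"translation": [-0.005, 0.026, 0], "rot": [0, 0, 0], "grip": 0.056}

```text
t: 41.12
eef_pos: [0.5732, -0.0184, 0.1783]
tool_rot: [-0.0, 1.0, 0.029, -0.0]
contact_force: [0.9, -0.3, 0.8]
gripper_width: 0.656
```

send_rows:
  commands:
    - {"translation": [-0.005, 0.026, 0], "rot": [0, 0, 0], "grip": 0.056}
    - {"translation": [-0.005, 0.026, 0], "rot": [0, 0, 0], "grip": 0.056}
    - {"translation": [-0.005, 0.025, 0], "rot": [0, 0, 0], "grip": 0.056}
    - {"translation": [-0.004, 0.025, 0], "rot": [0, 0, 0], "grip": 0.056}
    - {"translation": [-0.004, 0.022, 0], "rot": [0, 0, 0], "grip": 0.056}

```text
t: 41.53
eef_pos: [0.5576, -0.144, 0.1783]
tool_rot: [0.0, 1.0, 0.029, 0.0]
contact_force: [0.3, 0.8, 1.2]
gripper_width: 0.656
```

send_rows:
  commands:
    - {"translation": [0, 0, 0], "rot": [0, 0, 0], "grip": 0.056}
    - {"translation": [0, 0, 0], "rot": [0, 0, 0], "grip": 0.056}
    - {"translation": [0, 0, 0], "rot": [0, 0, 0], "grip": 0.056}
    - {"translation": [0, 0, 0], "rot": [0, 0, 0], "grip": 0.056}
    - {"translation": [0, 0, 0], "rot": [0, 0, 0], "grip": 0.056}

```text
t: 41.95
eef_pos: [0.5586, -0.1407, 0.178]
tool_rot: [-0.0, 1.0, 0.031, -0.0]
contact_force: [-0.3, 0.6, -1.0]
gripper_width: 0.656
```

Run:
```python
from h import *
st(); bottles('w24.png')
```

```text
t 41.95 p [ 0.5586 -0.1407  0.178 ] psi 3.51 zax [-2.e-04  6.e-04 -1.e+00] F [-0.3  0.6 -1. ] g 0.056 q [-0.39  0.43  0.69  1.87 -0.33  0.96  0.51]
[ 298  170   40   40 1515] 0.0769 c [ 0.5616 -0.1405] sz [0.0334 0.0334] ang 3.0
```

View pics/w24.png

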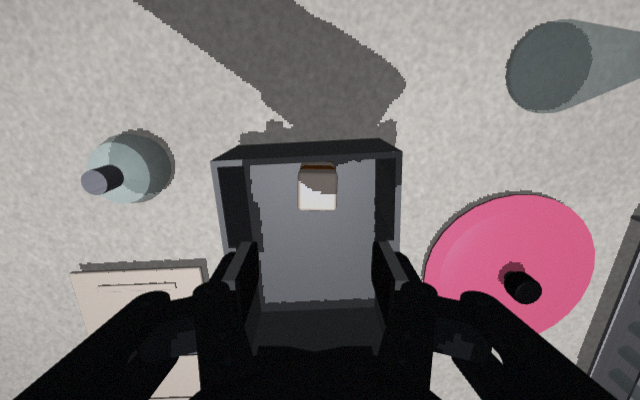

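One cap left, at (318,190), world (0.5616, −0.1405).

send_rows:
  commands:
    - {"translation": [0.003, 0, 0.028], "rot": [0, 0, 0.4], "grip": 0.056}
    - {"translation": [0, 0, 0.03], "rot": [0, 0, 0], "grip": 0.056}
    - {"translation": [0, 0, 0.028], "rot": [0, 0, 0], "grip": 0.056}
    - {"translation": [0, 0, 0.02], "rot": [0, 0, 0], "grip": 0.056}
    - {"translation": [0, 0, 0.01], "rot": [0, 0, 0], "grip": 0.056}

```text
t: 42.42
eef_pos: [0.5598, -0.1406, 0.0594]
tool_rot: [-0.0, 1.0, 0.027, -0.002]
contact_force: [0.6, 0.4, -1.1]
gripper_width: 0.659
```

send_rows:
  commands:
    - {"translation": [0, 0, 0.01], "rot": [0, 0, 0], "grip": 0.056}
    - {"translation": [0, 0, 0.01], "rot": [0, 0, 0], "grip": 0.056}
    - {"translation": [0, 0, 0.008], "rot": [0, 0, 0], "grip": 0.056}
    - {"translation": [0, 0, 0.005], "rot": [0, 0, 0], "grip": 0.056}
    - {"translation": [0, 0, 0], "rot": [0, 0, 0], "grip": 0.056}

```text
t: 42.83
eef_pos: [0.5611, -0.1419, 0.0286]
tool_rot: [-0.0, 1.0, 0.026, -0.0]
contact_force: [0.4, 0.0, -0.1]
gripper_width: 0.653
```

send_rows:
  commands:
    - {"translation": [0, 0, 0], "rot": [0, 0, 0], "grip": 0.056}
    - {"translation": [0, 0, 0], "rot": [0, 0, 0], "grip": 0.045}
    - {"translation": [0, 0, 0], "rot": [0, 0, 0], "grip": 0.025}
    - {"translation": [0, 0, 0], "rot": [0, 0, 0], "grip": 0.025}
    - {"translation": [0, 0, 0], "rot": [0, 0, 0], "grip": 0.025}
  force: 35

```text
t: 43.25
eef_pos: [0.5618, -0.1421, 0.0298]
tool_rot: [0.0, 1.0, 0.026, 0.001]
contact_force: [0.0, -0.1, 5.5]
gripper_width: 0.388
```

send_rows:
  commands:
    - {"translation": [0, 0, 0], "rot": [0, 0, 0], "grip": 0.025}
    - {"translation": [0, 0, 0], "rot": [0, 0, 0], "grip": 0.025}
    - {"translation": [0, 0, 0], "rot": [0, 0, 0], "grip": 0.025}
    - {"translation": [0, 0, 0], "rot": [0, 0, 0], "grip": 0.025}
    - {"translation": [0, 0, 0], "rot": [0, 0, 0], "grip": 0.025}

```text
t: 43.67
eef_pos: [0.5618, -0.1422, 0.0298]
tool_rot: [-0.0, 1.0, 0.026, 0.001]
contact_force: [-1.6, 0.5, 5.9]
gripper_width: 0.392
```

Run:
```python
from h import *
st(); grab('wrist','w25.png')
```

```text
t 43.67 p [ 0.5618 -0.1422  0.0298] psi 2.97 zax [ 1.1e-03  1.0e-04 -1.0e+00] F [-1.6  0.5  5.9] g 0.0334 q [-0.27  0.63  0.55  1.96 -0.5   0.69  0.64]
```

View pics/w25.png

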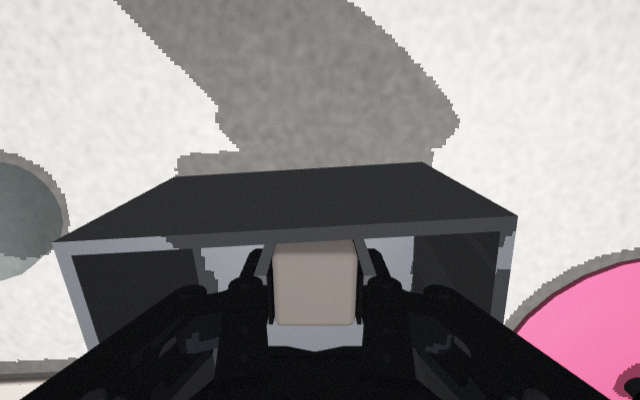

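send_rows:
  commands:
    - {"translation": [0, 0, -0.01], "rot": [0, 0, 0], "grip": 0.025}
    - {"translation": [0, 0, -0.03], "rot": [0, 0, 0], "grip": 0.025}
    - {"translation": [0, 0, -0.035], "rot": [0, 0, 0], "grip": 0.025}
    - {"translation": [0, 0, -0.035], "rot": [0, 0, 0], "grip": 0.025}
    - {"translation": [0, 0, -0.035], "rot": [0, 0, 0], "grip": 0.025}

```text
t: 44.13
eef_pos: [0.5606, -0.1421, 0.1758]
tool_rot: [0.0, 1.0, 0.026, -0.0]
contact_force: [0.6, 0.8, -0.6]
gripper_width: 0.396
```

send_rows:
  commands:
    - {"translation": [0, -0.029, 0], "rot": [0, 0, 0], "grip": 0.025}
    - {"translation": [0, -0.029, 0], "rot": [0, 0, 0], "grip": 0.025}
    - {"translation": [0, -0.029, 0], "rot": [0, 0, 0], "grip": 0.025}
    - {"translation": [0, -0.029, 0], "rot": [0, 0, 0], "grip": 0.025}
    - {"translation": [0, -0.029, 0], "rot": [0, 0, 0], "grip": 0.025}

```text
t: 44.55
eef_pos: [0.5532, 0.0041, 0.1746]
tool_rot: [-0.0, 1.0, 0.026, -0.0]
contact_force: [0.4, -1.5, -1.4]
gripper_width: 0.394
```

send_rows:
  commands:
    - {"translation": [0.003, -0.029, 0], "rot": [0, 0, 0], "grip": 0.025}
    - {"translation": [0.003, -0.029, 0], "rot": [0, 0, 0], "grip": 0.025}
    - {"translation": [0.003, -0.029, 0], "rot": [0, 0, 0], "grip": 0.025}
    - {"translation": [0.003, -0.029, 0], "rot": [0, 0, 0], "grip": 0.025}
    - {"translation": [0.003, -0.029, 0], "rot": [0, 0, 0], "grip": 0.025}

```text
t: 44.97
eef_pos: [0.5607, 0.1497, 0.1745]
tool_rot: [-0.0, 1.0, 0.026, -0.0]
contact_force: [0.4, 0.1, -0.4]
gripper_width: 0.395
```

send_rows:
  commands:
    - {"translation": [0.003, -0.029, 0], "rot": [0, 0, 0], "grip": 0.025}
    - {"translation": [0.003, -0.029, 0], "rot": [0, 0, 0], "grip": 0.025}
    - {"translation": [0.003, -0.029, 0], "rot": [0, 0, 0], "grip": 0.025}
    - {"translation": [0.003, -0.025, 0], "rot": [0, 0, 0], "grip": 0.025}
    - {"translation": [0.003, -0.015, 0], "rot": [0, 0, 0], "grip": 0.025}

```text
t: 45.38
eef_pos: [0.5686, 0.2799, 0.1741]
tool_rot: [-0.001, 1.0, 0.028, -0.0]
contact_force: [0.6, 1.2, -0.7]
gripper_width: 0.395
```

send_rows:
  commands:
    - {"translation": [0, 0, 0.01], "rot": [0, 0, 0], "grip": 0.025}
    - {"translation": [0, 0, 0.01], "rot": [0, 0, 0], "grip": 0.025}
    - {"translation": [0, 0, 0.01], "rot": [0, 0, 0], "grip": 0.025}
    - {"translation": [0, 0, 0], "rot": [0, 0, 0], "grip": 0.025}
    - {"translation": [0, 0, 0], "rot": [0, 0, 0], "grip": 0.025}

```text
t: 45.8
eef_pos: [0.5692, 0.2737, 0.1432]
tool_rot: [0.001, 1.0, 0.025, -0.001]
contact_force: [1.2, 0.2, -0.7]
gripper_width: 0.395
```

Run:
```python
from h import *
st(); plan([.578,.2815,.10],3.0,.025,n=5)
```

```text
t 45.8 p [0.5692 0.2737 0.1432] psi 2.83 zax [-0.0018 -0.0017 -1.    ] F [ 1.2  0.2 -0.7] g 0.0337 q [-0.98  0.55  0.61  1.76 -0.38  0.95 -0.17]
2 5
[{"translation": [0.0019, -0.0015, 0.0086], "rot": [0.02, 0.02, -0.03], "grip": 0.025}, {"translation": [0.0019, -0.0015, 0.0086], "rot": [0.02, 0.02, -0.03], "grip": 0.025}, {"translation": [0.0019, -0.0015, 0.0086], "rot": [0.02, 0.02, -0.03], "grip": 0.025}, {"translation": [0.0019, -0.0015, 0.0086], "rot": [0.02, 0.02, -0.03], "grip": 0.025}, {"translation": [0.0018, -0.0015, 0.0086], "rot": [0.02, 0.02, -0.03], "grip": 0.025}]
```

send_rows:
  commands:
    - {"translation": [0.003, -0.003, 0], "rot": [0, 0, 0], "grip": 0.025}
    - {"translation": [0.003, -0.003, 0], "rot": [0, 0, 0], "grip": 0.025}
    - {"translation": [0.002, 0, 0.015], "rot": [0, 0, 0], "grip": 0.025}
    - {"translation": [0, 0, 0.015], "rot": [0, 0, 0], "grip": 0.025}
    - {"translation": [0, 0, 0.01], "rot": [0, 0, 0], "grip": 0.025}

```text
t: 46.22
eef_pos: [0.5769, 0.2824, 0.1023]
tool_rot: [0.0, 1.0, 0.026, -0.0]
contact_force: [-0.6, -0.0, -1.2]
gripper_width: 0.395
```

send_rows:
  commands:
    - {"translation": [0, 0, 0.008], "rot": [0, 0, 0], "grip": 0.025}
    - {"translation": [0, 0, 0.008], "rot": [0, 0, 0], "grip": 0.025}
    - {"translation": [0, 0, 0.008], "rot": [0, 0, 0], "grip": 0.025}
    - {"translation": [0, 0, 0.008], "rot": [0, 0, 0], "grip": 0.025}
    - {"translation": [0, 0, 0.005], "rot": [0, 0, 0], "grip": 0.025}

```text
t: 46.63
eef_pos: [0.577, 0.2823, 0.0661]
tool_rot: [0.0, 1.0, 0.026, -0.0]
contact_force: [-0.5, -0.2, -0.7]
gripper_width: 0.393
```

send_rows:
  commands:
    - {"translation": [0, 0, 0.006], "rot": [0, 0, 0], "grip": 0.025}
    - {"translation": [0, 0, 0.006], "rot": [0, 0, 0], "grip": 0.025}
    - {"translation": [0, 0, 0.006], "rot": [0, 0, 0], "grip": 0.025}
    - {"translation": [0, 0, 0.004], "rot": [0, 0, 0], "grip": 0.025}
    - {"translation": [0, 0, 0], "rot": [0, 0, 0], "grip": 0.025}

```text
t: 47.05
eef_pos: [0.5767, 0.2822, 0.0441]
tool_rot: [0.0, 1.0, 0.026, -0.001]
contact_force: [0.4, 0.4, -1.2]
gripper_width: 0.393
```

send_rows:
  commands:
    - {"translation": [0, 0, 0.004], "rot": [0, 0, 0], "grip": 0.025}
    - {"translation": [0, 0, 0.004], "rot": [0, 0, 0], "grip": 0.025}
    - {"translation": [0, 0, 0.003], "rot": [0, 0, 0], "grip": 0.025}
    - {"translation": [0, 0, 0.002], "rot": [0, 0, 0], "grip": 0.025}
    - {"translation": [0, 0, 0], "rot": [0, 0, 0], "grip": 0.025}

```text
t: 47.47
eef_pos: [0.5769, 0.2823, 0.0316]
tool_rot: [0.0, 1.0, 0.026, -0.0]
contact_force: [0.5, -0.4, -1.1]
gripper_width: 0.395
```

send_rows:
  commands:
    - {"translation": [0, 0, 0.001], "rot": [0, 0, 0], "grip": 0.025}
    - {"translation": [0, 0, 0.001], "rot": [0, 0, 0], "grip": 0.025}
    - {"translation": [0, 0, 0], "rot": [0, 0, 0], "grip": 0.025}
    - {"translation": [0, 0, 0], "rot": [0, 0, 0], "grip": 0.025}
    - {"translation": [0, 0, 0], "rot": [0, 0, 0], "grip": 0.025}

```text
t: 47.88
eef_pos: [0.5773, 0.2824, 0.0302]
tool_rot: [-0.0, 1.0, 0.026, 0.0]
contact_force: [0.4, -0.3, 0.0]
gripper_width: 0.394
```

send_rows:
  commands:
    - {"translation": [0, 0, 0.001], "rot": [0, 0, 0], "grip": 0.025}
    - {"translation": [0, 0, 0.001], "rot": [0, 0, 0], "grip": 0.025}
    - {"translation": [0, 0, 0], "rot": [0, 0, 0], "grip": 0.025}
    - {"translation": [0, 0, 0], "rot": [0, 0, 0], "grip": 0.025}
    - {"translation": [0, 0, 0], "rot": [0, 0, 0], "grip": 0.025}

```text
t: 48.3
eef_pos: [0.5774, 0.2825, 0.0288]
tool_rot: [-0.0, 1.0, 0.026, 0.0]
contact_force: [-2.0, -0.2, 5.3]
gripper_width: 0.395
```

send_rows:
  commands:
    - {"translation": [0, 0, 0], "rot": [0, 0, 0], "grip": 0.042}
    - {"translation": [0, 0, 0], "rot": [0, 0, 0], "grip": 0.042}
    - {"translation": [0, 0, 0], "rot": [0, 0, 0], "grip": 0.042}
    - {"translation": [0, 0, -0.005], "rot": [0, 0, 0], "grip": 0.042}
    - {"translation": [0, 0, -0.01], "rot": [0, 0, 0], "grip": 0.042}

```text
t: 48.72
eef_pos: [0.5764, 0.282, 0.0425]
tool_rot: [0.001, 1.0, 0.026, -0.001]
contact_force: [-0.2, 0.2, -0.8]
gripper_width: 0.491
```

send_rows:
  commands:
    - {"translation": [0, 0, -0.02], "rot": [0, 0, 0], "grip": 0.042}
    - {"translation": [0, 0, -0.03], "rot": [0, 0, 0], "grip": 0.042}
    - {"translation": [0, 0, -0.03], "rot": [0, 0, 0], "grip": 0.042}
    - {"translation": [0, 0, -0.03], "rot": [0, 0, 0], "grip": 0.056}
    - {"translation": [0, 0, -0.025], "rot": [0, 0, 0], "grip": 0.056}

```text
t: 49.13
eef_pos: [0.5779, 0.2823, 0.1814]
tool_rot: [-0.001, 1.0, 0.026, 0.001]
contact_force: [0.3, 0.4, -0.0]
gripper_width: 0.651
```

Run:
```python
from h import *
st(); c=grab('top','t26.png');P=cloud(c);z=P[...,2]
grab('wrist','w26.png')
x,y=P[...,0],P[...,1]
m=(z>.022)&(z<.06)&(np.hypot(x-.389,y-.353)<.06)
print(m.sum(),P[m].mean(0) if m.sum() else '')
W=cloud(grab('wrist'));z=W[...,2]
r=np.hypot(W[...,0]-.5861,W[...,1]-.2341);m=(r<.086)&(z<.12);print('max z in drum',np.percentile(z[m],[50,99,100]))
```

```text
t 49.13 p [0.5779 0.2823 0.1814] psi 2.95 zax [ 0.002   0.0011 -1.    ] F [ 0.3  0.4 -0. ] g 0.0556 q [-1.    0.52  0.63  1.71 -0.35  1.02 -0.19]
0 
max z in drum [0.08214363 0.08365452 0.0850101 ]
```

View pics/t26.png

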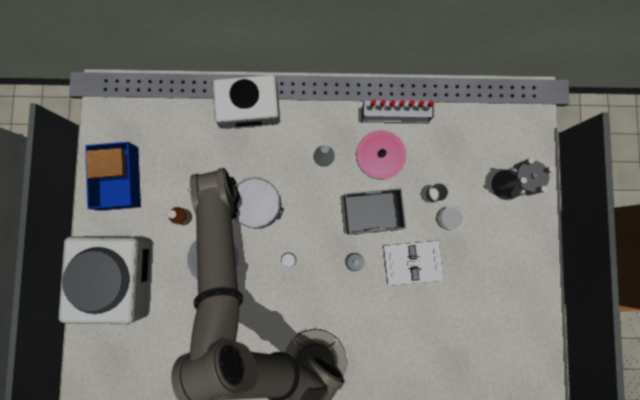

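View pics/w26.png

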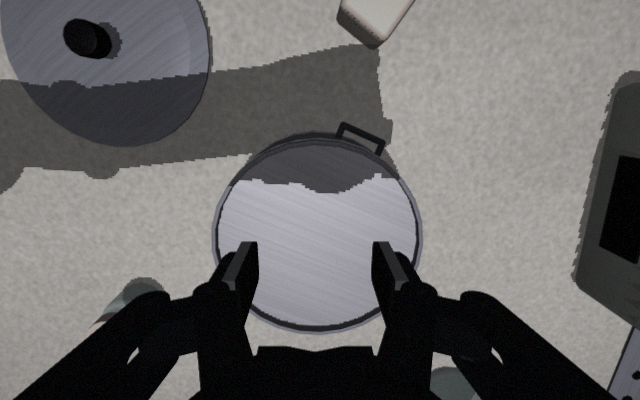

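The case is empty, the cover is flat on the bench, and nothing stands above the rim. Now to the lid.

Run:
```python
from h import *
W=cloud(grab('wrist'));x,y,z=W[...,0],W[...,1],W[...,2]
m=(z>.03)&(z<.06)&(x<.46)&(y>.2);n,l,s,ce=cv2.connectedComponentsWithStats(m.astype(np.uint8))
for i in range(1,n):
    if s[i,4]>80: print(s[i],W[l==i].mean(0).round(4),W[l==i].min(0).round(4),W[l==i].max(0).round(4))
plan([.39,.352,.18],6.6,.055,vmax=.03)
```

```text
[  61   16   49   42 1498] [0.3801 0.3985 0.045 ] [0.3617 0.3844 0.03  ] [0.3919 0.4137 0.0506]
7 10
[{"translation": [-0.0184, -0.0079, -0.0001], "rot": [-0.01, -0.01, -0.36], "grip": 0.055}, {"translation": [-0.0183, -0.008, -0.0001], "rot": [-0.01, -0.01, -0.36], "grip": 0.055}, {"translation": [-0.0183, -0.0081, -0.0001], "rot": [-0.01, -0.01, -0.36], "grip": 0.055}, {"translation": [-0.0182, -0.0083, -0.0001], "rot": [-0.01, -0.01, -0.36], "grip": 0.055}, {"translation": [-0.0182, -0.0084, -0.0001], "rot": [-0.01, -0.01, -0.36], "grip": 0.055}]
[{"translation": [-0.0181, -0.0085, -0.0001], "rot": [-0.01, -0.01, -0.36], "grip": 0.055}, {"translation": [-0.0181, -0.0086, -0.0001], "rot": [-0.01, -0.01, -0.36], "grip": 0.055}, {"translation": [-0.018, -0.0087, -0.0001], "rot": [-0.01, -0.01, -0.36], "grip": 0.055}, {"translation": [-0.018, -0.0088, -0.0001], "rot": [-0.01, -0.01, -0.36], "grip": 0.055}, {"translation": [-0.0179, -0.0089, -0.0001], "rot": [-0.01, -0.01, -0.36], "grip": 0.055}]
```

The lid has been knocked: its knob is now near (0.378, 0.399). Follow it.

send_rows:
  commands:
    - {"translation": [-0.019, -0.012, 0], "rot": [0, 0, 0], "grip": 0.055}
    - {"translation": [-0.019, -0.012, 0], "rot": [0, 0, 0], "grip": 0.055}
    - {"translation": [-0.019, -0.012, 0], "rot": [0, 0, 0], "grip": 0.055}
    - {"translation": [-0.019, -0.012, 0], "rot": [0, 0, 0], "grip": 0.055}
    - {"translation": [-0.019, -0.012, 0], "rot": [0, 0, 0], "grip": 0.055}

```text
t: 49.75
eef_pos: [0.4775, 0.3372, 0.1769]
tool_rot: [0.001, 1.0, 0.026, -0.001]
contact_force: [0.3, 0.9, -0.5]
gripper_width: 0.644
```

send_rows:
  commands:
    - {"translation": [-0.019, -0.012, 0], "rot": [0, 0, 0], "grip": 0.055}
    - {"translation": [-0.019, -0.012, 0], "rot": [0, 0, 0], "grip": 0.055}
    - {"translation": [-0.019, -0.012, 0], "rot": [0, 0, 0], "grip": 0.055}
    - {"translation": [-0.019, -0.012, 0], "rot": [0, 0, 0], "grip": 0.055}
    - {"translation": [-0.015, -0.009, 0], "rot": [0, 0, 0], "grip": 0.055}

```text
t: 50.17
eef_pos: [0.3829, 0.3899, 0.1769]
tool_rot: [0.001, 1.0, 0.027, -0.001]
contact_force: [-0.1, -0.6, 0.4]
gripper_width: 0.645
```

send_rows:
  commands:
    - {"translation": [0, 0, 0], "rot": [0, 0, 0], "grip": 0.055}
    - {"translation": [0, 0, 0], "rot": [0, 0, 0], "grip": 0.055}
    - {"translation": [0, 0, 0], "rot": [0, 0, 0], "grip": 0.055}
    - {"translation": [0, 0, 0], "rot": [0, 0, 0], "grip": 0.055}
    - {"translation": [0, 0, 0], "rot": [0, 0, 0], "grip": 0.055}

```text
t: 50.58
eef_pos: [0.3864, 0.3887, 0.178]
tool_rot: [0.0, 1.0, 0.025, 0.0]
contact_force: [1.0, 0.5, 0.2]
gripper_width: 0.64
```

Run:
```python
from h import *
st()
c=grab('wrist','w27.png');W=cloud(c);x,y,z=W[...,0],W[...,1],W[...,2]
m=(z>.03)&(z<.06)&(x<.46)&(y>.2);n,l,s,ce=cv2.connectedComponentsWithStats(m.astype(np.uint8))
for i in range(1,n):
    if s[i,4]>80: print(s[i],W[l==i].mean(0).round(4),W[l==i].min(0).round(4),W[l==i].max(0).round(4))
k=(z>.005)&(z<.02)&(x<.6);p=W[k];
n,l,s,ce=cv2.connectedComponentsWithStats(k.astype(np.uint8));i=1+np.argmax(s[1:,4]);q=W[l==i]
A=np.c_[q[:,:2],np.ones(len(q))];co=np.linalg.lstsq(A,q[:,2],rcond=None)[0];print('plate',s[i],q.mean(0),'tilt',co, cv2.minEnclosingCircle(q[:,:2].astype(np.float32)))
```

```text
t 50.58 p [0.3864 0.3887 0.178 ] psi 2.87 zax [ 3.e-04 -5.e-04 -1.e+00] F [1.  0.5 0.2] g 0.0546 q [-1.41  0.36  0.64  1.94 -0.27  0.93 -0.59]
[288 153  32  33 823] [0.3762 0.401  0.047 ] [0.3616 0.3849 0.0304] [0.3908 0.4144 0.05  ]
plate [  211    63   188   186 26445] [0.37578161 0.40644699 0.01337404] tilt [ 0.00073596 -0.00119259  0.0135822 ] ((0.37601515650749207, 0.39934036135673523), 0.09801807999610901)
```

View pics/w27.png

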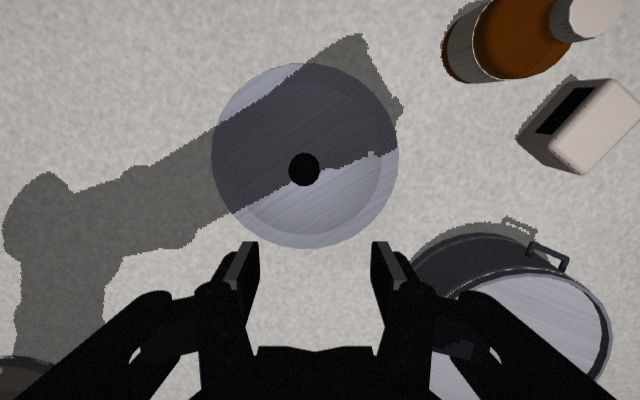

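Lid flat on the bench: knob (304,169), centre (0.376, 0.3995). Grip it there.

send_rows:
  commands:
    - {"translation": [-0.005, -0.006, 0.02], "rot": [0, 0, 0], "grip": 0.055}
    - {"translation": [-0.005, -0.005, 0.03], "rot": [0, 0, 0], "grip": 0.055}
    - {"translation": [0, 0, 0.03], "rot": [0, 0, 0], "grip": 0.055}
    - {"translation": [0, 0, 0.03], "rot": [0, 0, 0], "grip": 0.055}
    - {"translation": [0, 0, 0.02], "rot": [0, 0, 0], "grip": 0.055}

```text
t: 51.05
eef_pos: [0.3744, 0.3989, 0.0456]
tool_rot: [0.001, 1.0, 0.026, -0.001]
contact_force: [-0.5, 0.1, 0.0]
gripper_width: 0.645
```

send_rows:
  commands:
    - {"translation": [0, 0, 0.01], "rot": [0, 0, 0], "grip": 0.055}
    - {"translation": [0, 0, 0.005], "rot": [0, 0, 0], "grip": 0.055}
    - {"translation": [0, 0, 0], "rot": [0, 0, 0], "grip": 0.055}
    - {"translation": [0, 0, 0], "rot": [0, 0, 0], "grip": 0.055}
    - {"translation": [0, 0, 0], "rot": [0, 0, 0], "grip": 0.055}

```text
t: 51.47
eef_pos: [0.3757, 0.4008, 0.0344]
tool_rot: [-0.001, 1.0, 0.026, 0.001]
contact_force: [0.6, 0.3, -0.7]
gripper_width: 0.644
```

Run:
```python
from h import *
st()
c=grab('wrist','w28.png')
plan([.376,.3995,.0083],2.9,.055,n=5)
```

```text
t 51.47 p [0.3757 0.4008 0.0344] psi 2.97 zax [ 0.0013  0.002  -1.    ] F [ 0.6  0.3 -0.7] g 0.055 q [-1.31  0.57  0.5   2.02 -0.44  0.65 -0.47]
1 5
[{"translation": [0.0001, 0.0003, 0.0052], "rot": [-0.02, -0.02, 0.01], "grip": 0.055}, {"translation": [0.0001, 0.0003, 0.0052], "rot": [-0.02, -0.02, 0.01], "grip": 0.055}, {"translation": [0.0001, 0.0003, 0.0052], "rot": [-0.02, -0.02, 0.01], "grip": 0.055}, {"translation": [0.0001, 0.0003, 0.0052], "rot": [-0.02, -0.02, 0.01], "grip": 0.055}, {"translation": [0.0001, 0.0003, 0.0052], "rot": [-0.02, -0.02, 0.01], "grip": 0.055}]
```

View pics/w28.png

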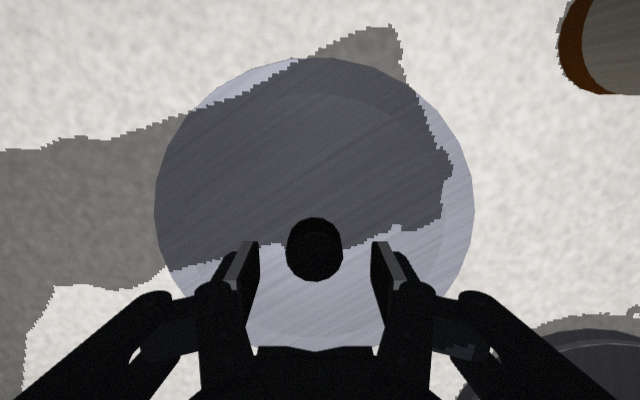

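send_rows:
  commands:
    - {"translation": [0, 0.001, 0.007], "rot": [0, 0, 0], "grip": 0.055}
    - {"translation": [0, 0, 0.007], "rot": [0, 0, 0], "grip": 0.055}
    - {"translation": [0, 0, 0.006], "rot": [0, 0, 0], "grip": 0.055}
    - {"translation": [0, 0, 0.004], "rot": [0, 0, 0], "grip": 0.055}
    - {"translation": [0, 0, 0.001], "rot": [0, 0, 0], "grip": 0.055}

```text
t: 51.93
eef_pos: [0.3744, 0.3985, 0.007]
tool_rot: [0.001, 1.0, 0.026, -0.001]
contact_force: [0.1, -0.1, -0.0]
gripper_width: 0.645
```

send_rows:
  commands:
    - {"translation": [0, 0, 0], "rot": [0, 0, 0], "grip": 0.055}
    - {"translation": [0, 0, 0], "rot": [0, 0, 0], "grip": 0.04}
    - {"translation": [0, 0, 0], "rot": [0, 0, 0], "grip": 0.02}
    - {"translation": [0, 0, 0], "rot": [0, 0, 0], "grip": 0.02}
    - {"translation": [0, 0, 0], "rot": [0, 0, 0], "grip": 0.02}
  force: 50

```text
t: 52.35
eef_pos: [0.3752, 0.3992, 0.0085]
tool_rot: [-0.0, 1.0, 0.026, 0.0]
contact_force: [0.4, -1.1, 2.8]
gripper_width: 0.337
```

send_rows:
  commands:
    - {"translation": [0, 0, 0], "rot": [0, 0, 0], "grip": 0.02}
    - {"translation": [0, 0, 0], "rot": [0, 0, 0], "grip": 0.02}
    - {"translation": [0, 0, 0], "rot": [0, 0, 0], "grip": 0.02}
    - {"translation": [0, 0, 0], "rot": [0, 0, 0], "grip": 0.02}
    - {"translation": [0, 0, 0], "rot": [0, 0, 0], "grip": 0.02}

```text
t: 52.77
eef_pos: [0.3752, 0.3992, 0.0085]
tool_rot: [-0.0, 1.0, 0.026, 0.0]
contact_force: [0.8, -0.8, 6.4]
gripper_width: 0.334
```

Run:
```python
from h import *
st()
```

```text
t 52.77 p [0.3752 0.3992 0.0085] psi 2.97 zax [ 5.e-04  6.e-04 -1.e+00] F [ 0.8 -0.8  6.4] g 0.0285 q [-1.29  0.61  0.46  2.03 -0.47  0.6  -0.45]
```

send_rows:
  commands:
    - {"translation": [0, 0, -0.015], "rot": [0, 0, 0], "grip": 0.02}
    - {"translation": [0, 0, -0.03], "rot": [0, 0, 0], "grip": 0.02}
    - {"translation": [0, 0, -0.04], "rot": [0, 0, 0], "grip": 0.02}
    - {"translation": [0, 0, -0.04], "rot": [0, 0, 0], "grip": 0.02}
    - {"translation": [0, 0, -0.035], "rot": [0, 0, 0], "grip": 0.02}

```text
t: 53.18
eef_pos: [0.3746, 0.3985, 0.1696]
tool_rot: [0.0, 1.0, 0.026, -0.0]
contact_force: [1.5, 1.3, -2.8]
gripper_width: 0.336
```

Run:
```python
from h import *
st();plan([.5857,.2338,.17],3,.02,vmax=.026)
grab('side','s29.png')
```

```text
t 53.18 p [0.3746 0.3985 0.1696] psi 2.96 zax [-3.e-04 -9.e-04 -1.e+00] F [ 1.5  1.3 -2.8] g 0.0287 q [-1.44  0.37  0.64  1.95 -0.28  0.91 -0.6 ]
11 15
[{"translation": [0.0135, 0.0117, -0.0], "rot": [0.0, 0.0, -0.0], "grip": 0.02}, {"translation": [0.0135, 0.0117, -0.0], "rot": [0.0, 0.0, -0.0], "grip": 0.02}, {"translation": [0.0135, 0.0117, -0.0], "rot": [0.0, 0.0, -0.0], "grip": 0.02}, {"translation": [0.0135, 0.0117, -0.0], "rot": [0.0, 0.0, -0.0], "grip": 0.02}, {"translation": [0.0135, 0.0117, -0.0], "rot": [0.0, 0.0, -0.0], "grip": 0.02}]
[{"translation": [0.0135, 0.0117, -0.0], "rot": [0.0, 0.0, -0.0], "grip": 0.02}, {"translation": [0.0135, 0.0117, -0.0], "rot": [0.0, 0.0, -0.0], "grip": 0.02}, {"translation": [0.0135, 0.0117, -0.0], "rot": [0.0, 0.0, -0.0], "grip": 0.02}, {"translation": [0.0135, 0.0117, -0.0], "rot": [0.0, 0.0, -0.0], "grip": 0.02}, {"translation": [0.0135, 0.0117, -0.0], "rot": [0.0, 0.0, -0.0], "grip": 0.02}]
[{"translation": [0.0135, 0.0117, -0.0], "rot": [0.0, 0.0, -0.0], "grip": 0.02}, {"translation": [0.0135, 0.0117, -0.0], "rot": [0.0, 0.0, -0.0], "grip": 0.02}, {"translation": [0.0135, 0.0117, -0.0], "rot": [0.0, 0.0, -0.0], "grip": 0.02}, {"translation": [0.0135, 0.0117, -0.0], "rot": [0.0, 0.0, -0.0], "grip": 0.02}, {"translation": [0.0135, 0.0117, -0.0], "rot": [0.0, 0.0, -0.0], "grip": 0.02}]
```

View pics/s29.png

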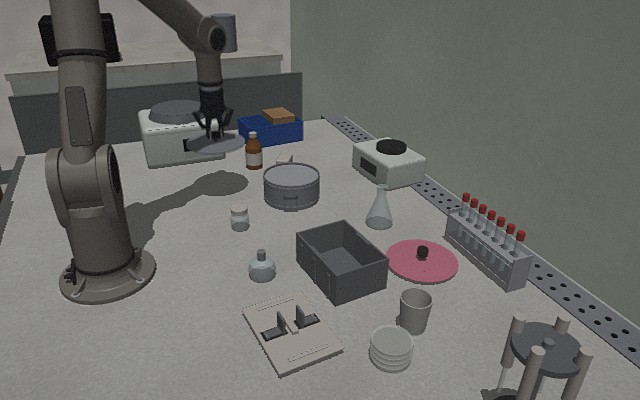

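Everything stands; the lid hangs level. Carry it back over the drum.

send_rows:
  commands:
    - {"translation": [0.013, 0.012, 0], "rot": [0, 0, 0], "grip": 0.02}
    - {"translation": [0.013, 0.012, 0], "rot": [0, 0, 0], "grip": 0.02}
    - {"translation": [0.013, 0.012, 0], "rot": [0, 0, 0], "grip": 0.02}
    - {"translation": [0.013, 0.012, 0], "rot": [0, 0, 0], "grip": 0.02}
    - {"translation": [0.013, 0.012, 0], "rot": [0, 0, 0], "grip": 0.02}

```text
t: 53.65
eef_pos: [0.4427, 0.3417, 0.1672]
tool_rot: [0.0, 1.0, 0.026, -0.001]
contact_force: [0.1, -0.3, -2.9]
gripper_width: 0.333
```

send_rows:
  commands:
    - {"translation": [0.013, 0.012, 0], "rot": [0, 0, 0], "grip": 0.02}
    - {"translation": [0.013, 0.012, 0], "rot": [0, 0, 0], "grip": 0.02}
    - {"translation": [0.013, 0.012, 0], "rot": [0, 0, 0], "grip": 0.02}
    - {"translation": [0.013, 0.012, 0], "rot": [0, 0, 0], "grip": 0.02}
    - {"translation": [0.013, 0.012, 0], "rot": [0, 0, 0], "grip": 0.02}

```text
t: 54.07
eef_pos: [0.5108, 0.2852, 0.1671]
tool_rot: [0.0, 1.0, 0.026, -0.001]
contact_force: [-1.0, 1.2, -1.8]
gripper_width: 0.33
```

send_rows:
  commands:
    - {"translation": [0.014, 0.012, 0], "rot": [0, 0, 0], "grip": 0.02}
    - {"translation": [0.014, 0.012, 0], "rot": [0, 0, 0], "grip": 0.02}
    - {"translation": [0.014, 0.012, 0], "rot": [0, 0, 0], "grip": 0.02}
    - {"translation": [0.014, 0.01, 0], "rot": [0, 0, 0], "grip": 0.02}
    - {"translation": [0.014, 0.009, 0], "rot": [0, 0, 0], "grip": 0.02}

```text
t: 54.48
eef_pos: [0.5836, 0.2337, 0.1669]
tool_rot: [0.0, 1.0, 0.026, -0.001]
contact_force: [0.1, 0.5, -3.0]
gripper_width: 0.329
```

send_rows:
  commands:
    - {"translation": [0, 0, 0], "rot": [0, 0, 0], "grip": 0.02}
    - {"translation": [0, 0, 0], "rot": [0, 0, 0], "grip": 0.02}
    - {"translation": [0, 0, 0], "rot": [0, 0, 0], "grip": 0.02}
    - {"translation": [0, 0, 0], "rot": [0, 0, 0], "grip": 0.02}
    - {"translation": [0, 0, 0], "rot": [0, 0, 0], "grip": 0.02}

```text
t: 54.9
eef_pos: [0.5828, 0.2356, 0.1677]
tool_rot: [-0.0, 1.0, 0.027, -0.0]
contact_force: [-0.1, 0.9, -2.1]
gripper_width: 0.335
```

Run:
```python
from h import *
st();p,r,o=pose()
c=grab('wrist','w30.png');W=cloud(c);x,y,z=W[...,0],W[...,1],W[...,2]
# lid plate: points about z = eef+.003
k=(z>p[2]-.006)&(z<p[2]+.012)&(np.hypot(x-p[0],y-p[1])<.13)
n,l,s,ce=cv2.connectedComponentsWithStats(k.astype(np.uint8));i=1+np.argmax(s[1:,4]);q=W[l==i]
mask=(l==i).astype(np.uint8)
print(s[i],np.median(q[:,2]))
A=np.c_[q[:,:2]-p[:2],np.ones(len(q))];print('tilt',np.linalg.lstsq(A,q[:,2],rcond=None)[0].round(4))
h=cv2.convexHull(q[:,:2].astype(np.float32))[:,0].astype(float)
cc=cv2.minEnclosingCircle(h.astype(np.float32));print(cc)
for _ in range(3):
    A=np.c_[2*h,np.ones(len(h))];t=np.linalg.lstsq(A,(h**2).sum(1),rcond=None)[0];R0=np.sqrt(t[2]+t[0]**2+t[1]**2);e=np.hypot(*(h-t[:2]).T)-R0;h=h[abs(e)<.0015]
print('lid',t[:2],R0,'rel eef',t[:2]-p[:2])
plan([.5857,.2338,.11],3,.02,n=5)
```

```text
t 54.9 p [0.5828 0.2356 0.1677] psi 3.06 zax [-1.e-03  2.e-04 -1.e+00] F [-0.1  0.9 -2.1] g 0.0286 q [-0.94  0.52  0.64  1.75 -0.36  0.99 -0.11]
[  129    46   371   261 69499] 0.1725129995821907
tilt [-0.0006 -0.0129  0.173 ]
((0.5831325650215149, 0.2354145497083664), 0.09847528487443924)
lid [0.58330716 0.23574724] 0.09762428932942774 rel eef [0.00050646 0.00017698]
2 5
[{"translation": [0.0005, 0.0004, 0.0116], "rot": [-0.0, 0.01, 0.01], "grip": 0.02}, {"translation": [0.0005, 0.0004, 0.0116], "rot": [-0.0, 0.01, 0.01], "grip": 0.02}, {"translation": [0.0005, 0.0004, 0.0116], "rot": [-0.0, 0.01, 0.01], "grip": 0.02}, {"translation": [0.0005, 0.0004, 0.0116], "rot": [-0.0, 0.01, 0.01], "grip": 0.02}, {"translation": [0.0005, 0.0004, 0.0116], "rot": [-0.0, 0.01, 0.01], "grip": 0.02}]
```

View pics/w30.png

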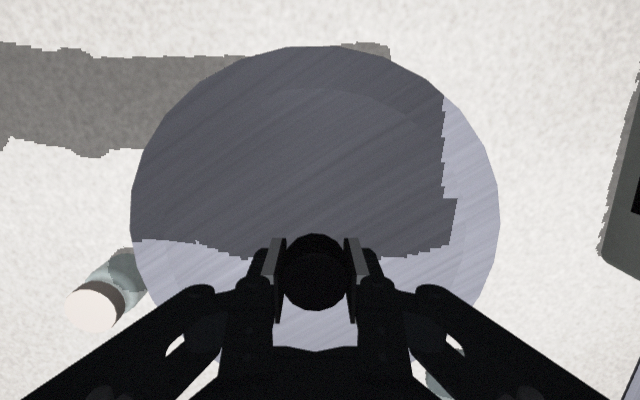

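send_rows:
  commands:
    - {"translation": [0.002, 0.002, 0], "rot": [0, 0, 0], "grip": 0.02}
    - {"translation": [0.001, 0, 0.015], "rot": [0, 0, 0], "grip": 0.02}
    - {"translation": [0, 0, 0.02], "rot": [0, 0, 0], "grip": 0.02}
    - {"translation": [0, 0, 0.015], "rot": [0, 0, 0], "grip": 0.02}
    - {"translation": [0, 0, 0.008], "rot": [0, 0, 0], "grip": 0.02}

```text
t: 55.37
eef_pos: [0.5857, 0.2327, 0.1083]
tool_rot: [0.0, 1.0, 0.026, -0.001]
contact_force: [-0.1, -0.5, -1.9]
gripper_width: 0.332
```

send_rows:
  commands:
    - {"translation": [0, 0, 0.002], "rot": [0, 0, 0], "grip": 0.02}
    - {"translation": [0, 0, 0.002], "rot": [0, 0, 0], "grip": 0.02}
    - {"translation": [0, 0, 0], "rot": [0, 0, 0], "grip": 0.02}
    - {"translation": [0, 0, 0], "rot": [0, 0, 0], "grip": 0.02}
    - {"translation": [0, 0, 0], "rot": [0, 0, 0], "grip": 0.02}

```text
t: 55.78
eef_pos: [0.5874, 0.2331, 0.107]
tool_rot: [-0.0, 1.0, 0.026, 0.001]
contact_force: [-0.6, -0.6, -3.6]
gripper_width: 0.336
```

Run:
```python
from h import *
st()
```

```text
t 55.78 p [0.5874 0.2331 0.107 ] psi 2.98 zax [ 1.3e-03  8.0e-04 -1.0e+00] F [-0.6 -0.6 -3.6] g 0.0287 q [-0.9   0.6   0.6   1.79 -0.42  0.88 -0.06]
```

Want (0.5856, 0.2339). Nudge −1 mm in x and +1 mm in y while lowering the last 16 mm.

send_rows:
  commands:
    - {"translation": [-0.001, -0.001, 0.002], "rot": [0, 0, 0], "grip": 0.02}
    - {"translation": [0, 0, 0.002], "rot": [0, 0, 0], "grip": 0.02}
    - {"translation": [0, 0, 0.002], "rot": [0, 0, 0], "grip": 0.02}
    - {"translation": [0, 0, 0.002], "rot": [0, 0, 0], "grip": 0.02}
    - {"translation": [0, 0, 0], "rot": [0, 0, 0], "grip": 0.02}

```text
t: 56.2
eef_pos: [0.5854, 0.2337, 0.0975]
tool_rot: [0.0, 1.0, 0.026, -0.0]
contact_force: [0.6, -0.4, -2.2]
gripper_width: 0.336
```

send_rows:
  commands:
    - {"translation": [0, 0, 0.002], "rot": [0, 0, 0], "grip": 0.02}
    - {"translation": [0, 0, 0.002], "rot": [0, 0, 0], "grip": 0.02}
    - {"translation": [0, 0, 0.001], "rot": [0, 0, 0], "grip": 0.02}
    - {"translation": [0, 0, 0], "rot": [0, 0, 0], "grip": 0.02}
    - {"translation": [0, 0, 0], "rot": [0, 0, 0], "grip": 0.02}

```text
t: 56.62
eef_pos: [0.5858, 0.2337, 0.093]
tool_rot: [0.0, 1.0, 0.026, -0.0]
contact_force: [0.4, -0.3, -3.0]
gripper_width: 0.329
```

send_rows:
  commands:
    - {"translation": [0, 0, 0.001], "rot": [0, 0, 0], "grip": 0.02}
    - {"translation": [0, 0, 0.001], "rot": [0, 0, 0], "grip": 0.02}
    - {"translation": [0, 0, 0], "rot": [0, 0, 0], "grip": 0.02}
    - {"translation": [0, 0, 0], "rot": [0, 0, 0], "grip": 0.02}
    - {"translation": [0, 0, 0], "rot": [0, 0, 0], "grip": 0.02}

```text
t: 57.03
eef_pos: [0.5858, 0.2338, 0.0911]
tool_rot: [-0.0, 1.0, 0.026, 0.0]
contact_force: [-0.3, 0.7, -3.5]
gripper_width: 0.332
```

send_rows:
  commands:
    - {"translation": [0, 0, 0.001], "rot": [0, 0, 0], "grip": 0.02}
    - {"translation": [0, 0, 0.001], "rot": [0, 0, 0], "grip": 0.02}
    - {"translation": [0, 0, 0], "rot": [0, 0, 0], "grip": 0.02}
    - {"translation": [0, 0, 0], "rot": [0, 0, 0], "grip": 0.02}
    - {"translation": [0, 0, 0], "rot": [0, 0, 0], "grip": 0.02}

```text
t: 57.45
eef_pos: [0.586, 0.2339, 0.0905]
tool_rot: [-0.001, 1.0, 0.026, 0.0]
contact_force: [-4.3, -0.2, 8.9]
gripper_width: 0.335
```

Seated: +9 N at z 0.0905, the same height as when first lifted. Release and back off.

send_rows:
  commands:
    - {"translation": [0, 0, 0], "rot": [0, 0, 0], "grip": 0.055}
    - {"translation": [0, 0, 0], "rot": [0, 0, 0], "grip": 0.055}
    - {"translation": [0, 0, 0], "rot": [0, 0, 0], "grip": 0.055}
    - {"translation": [0, 0, -0.01], "rot": [0, 0, 0], "grip": 0.055}
    - {"translation": [0, 0, -0.03], "rot": [0, 0, 0], "grip": 0.055}

```text
t: 57.87
eef_pos: [0.5829, 0.2331, 0.1261]
tool_rot: [0.002, 1.0, 0.026, -0.003]
contact_force: [0.0, 0.5, 0.3]
gripper_width: 0.643
```

send_rows:
  commands:
    - {"translation": [0, 0, -0.035], "rot": [0, 0, 0], "grip": 0.06}
    - {"translation": [0, 0, -0.035], "rot": [0, 0, 0], "grip": 0.06}
    - {"translation": [0, 0.02, -0.02], "rot": [0, 0, 0], "grip": 0.06}
    - {"translation": [0, 0.025, -0.01], "rot": [0, 0, 0], "grip": 0.06}
    - {"translation": [0, 0.025, 0], "rot": [0, 0, 0], "grip": 0.06}

```text
t: 58.28
eef_pos: [0.5913, 0.1638, 0.233]
tool_rot: [-0.001, 1.0, 0.027, 0.003]
contact_force: [1.5, -0.9, -0.8]
gripper_width: 0.702
```

send_rows:
  commands:
    - {"translation": [0, 0.02, 0], "rot": [0, 0, 0], "grip": 0.06}
    - {"translation": [0, 0.02, 0], "rot": [0, 0, 0], "grip": 0.06}
    - {"translation": [0, 0, 0], "rot": [0, 0, 0], "grip": 0.06}
    - {"translation": [0, 0, 0], "rot": [0, 0, 0], "grip": 0.06}
    - {"translation": [0, 0, 0], "rot": [0, 0, 0], "grip": 0.06}

```text
t: 58.7
eef_pos: [0.5916, 0.1248, 0.2294]
tool_rot: [-0.0, 1.0, 0.026, 0.0]
contact_force: [1.2, 1.0, 0.9]
gripper_width: 0.7
```

Run:
```python
from h import *
st()
c=grab('wrist','w31.png');W=cloud(c);x,y,z=W[...,0],W[...,1],W[...,2]
k=(z>.085)&(z<.105)&(np.hypot(x-.586,y-.234)<.11)&(np.hypot(x-.586,y-.234)>.03);q=W[k]
A=np.c_[q[:,:2]-[.586,.234],np.ones(len(q))];print('lid plane',np.linalg.lstsq(A,q[:,2],rcond=None)[0].round(4),cv2.minEnclosingCircle(q[:,:2].astype(np.float32)))
t=grab('top','t31.png');grab('side','s31.png')
P0=np.load('top0P.npy');P=cloud(t);
def blobs(P):
    z=P[...,2];m=((z>.02)&(z<.3)).astype(np.uint8);m[:,:70]=0
    n,l,s,ce=cv2.connectedComponentsWithStats(m);return [(s[i,4],np.round(np.nanmean(P[l==i][:,:2],0),3)) for i in range(1,n) if s[i,4]>40]
b0=blobs(P0)
for b in blobs(P): print(b, min(np.hypot(*(b[1]-a[1])) for a in b0).round(3))
z=P[...,2];x,y=P[...,0],P[...,1];m=(z>.008)&(z<.026)&(abs(x-.371)<.12)&(abs(y+.369)<.15)
print('cover',cv2.minAreaRect(P[m][:,:2].astype(np.float32)))
```

```text
t 58.7 p [0.5916 0.1248 0.2294] psi 3.01 zax [ 3.e-04  8.e-04 -1.e+00] F [1.2 1.  0.9] g 0.0598 q [-0.84  0.42  0.7   1.76 -0.3   1.08  0.02]
lid plane [0.0003 0.0091 0.0956] ((0.5867780447006226, 0.23363418877124786), 0.09803877025842667)
(np.int32(8709), array([ 1.362, -0.242])) 0.001
(np.int32(3134), array([0.966, 0.275])) 0.0
(np.int32(1470), array([ 0.943, -0.298])) 0.0
(np.int32(12597), array([ 0.397, -0.971])) 0.0
(np.int32(2430), array([0.695, 0.772])) 0.0
(np.int32(323), array([ 0.772, -0.021])) 0.0
(np.int32(57), array([ 0.79 , -0.246])) 0.002
(np.int32(1127), array([ 0.679, -0.733])) 0.0
(np.int32(791), array([0.584, 0.287])) 0.054
(np.int32(292), array([0.631, 0.447])) 0.001
(np.int32(225), array([ 0.639, -0.453])) 0.001
(np.int32(649), array([ 0.568, -0.225])) 0.017
(np.int32(331), array([0.532, 0.506])) 0.0
(np.int32(475), array([ 0.543, -0.505])) 0.0
(np.int32(6831), array([0.304, 0.714])) 0.034
(np.int32(423), array([ 0.38 , -0.352])) 0.21
(np.int32(204), array([ 0.374, -0.442])) 0.18
(np.int32(156), array([0.377, 0.102])) 0.003
(np.int32(275), array([ 0.373, -0.142])) 0.0
(np.int32(45), array([ 0.343, -0.282])) 0.143
(np.int32(789), array([ 0.057, -0.015])) 0.012
cover ((0.37274065613746643, -0.3676547408103943), (0.2964867353439331, 0.2329297512769699), 89.16073608398438)
```

View pics/t31.png

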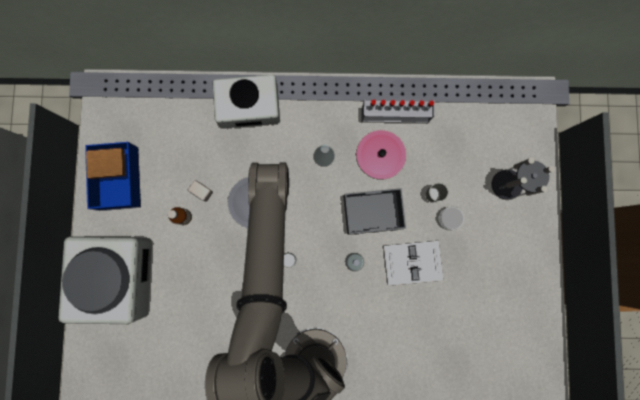

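View pics/s31.png

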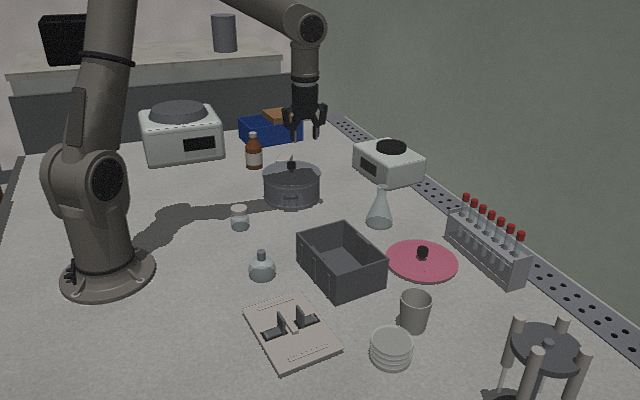

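Lid is back on and the bystanders haven't moved. The plane fit shows a 0.5° slope in y, so check whether that's real by fitting the bench in the same image and looking from another side.

Run:
```python
from h import *
for n in ('wrist','side','top'):
    W=cloud(grab(n));x,y,z=W[...,0],W[...,1],W[...,2];r=np.hypot(x-.586,y-.234)
    for nm,k in (('lid',(z>.086)&(z<.105)&(r<.094)&(r>.03)),('bench',(abs(z)<.008)&(r>.11)&(r<.25))):
        q=W[k]
        for _ in range(3):
            A=np.c_[q[:,:2]-[.586,.234],np.ones(len(q))];t=np.linalg.lstsq(A,q[:,2],rcond=None)[0];e=q[:,2]-A@t;q=q[abs(e)<2.5*e.std()]
        print(n,nm,len(q),t.round(4))
```

```text
wrist lid 26360 [0.0007 0.0092 0.0957]
wrist bench 59518 [0.0007 0.0002 0.0001]
side lid 893 [0.0007 0.001  0.0973]
side bench 4750 [0.0007 0.0009 0.0021]
top lid 692 [ 0.0003 -0.0162  0.0966]
top bench 7357 [ 0.0012 -0.0001  0.0005]
```

Run:
```python
from h import *
for n in ('wrist','side'):
    W=cloud(grab(n));x,y,z=W[...,0],W[...,1],W[...,2];r=np.hypot(x-.5865,y-.234);a=np.degrees(np.arctan2(y-.234,x-.5865))
    for lo,hi in ((.03,.06),(.06,.075),(.085,.095)):
        print(n,lo,[(d,int(k.sum()),np.median(z[k]).round(4)) for d in range(-180,180,45) for k in [(r>lo)&(r<hi)&(a>=d)&(a<d+45)&(z>.08)&(z<.105)] if k.sum()>3])
```

```text
wrist 0.03 [(-180, 1519, np.float64(0.0966)), (-135, 1393, np.float64(0.0966)), (-90, 1390, np.float64(0.0966)), (-45, 1491, np.float64(0.0967)), (0, 1684, np.float64(0.0967)), (45, 1028, np.float64(0.0967)), (90, 884, np.float64(0.0967)), (135, 1705, np.float64(0.0967))]
wrist 0.06 [(-180, 1081, np.float64(0.0956)), (-135, 976, np.float64(0.0956)), (-90, 958, np.float64(0.0957)), (-45, 1063, np.float64(0.0957)), (0, 1159, np.float64(0.0958)), (45, 13, np.float64(0.0967)), (135, 1003, np.float64(0.0957))]
wrist 0.085 [(-180, 948, np.float64(0.0942)), (-135, 822, np.float64(0.0941)), (-90, 799, np.float64(0.0941)), (-45, 925, np.float64(0.0942)), (0, 795, np.float64(0.0942)), (135, 658, np.float64(0.0941))]
side 0.03 [(-180, 48, np.float64(0.0992)), (-135, 48, np.float64(0.0988)), (-90, 46, np.float64(0.0986)), (-45, 42, np.float64(0.0989)), (0, 38, np.float64(0.0987)), (45, 7, np.float64(0.0989)), (90, 36, np.float64(0.0981)), (135, 40, np.float64(0.0984))]
side 0.06 [(-180, 39, np.float64(0.097)), (-135, 35, np.float64(0.0975)), (-90, 38, np.float64(0.0973)), (-45, 30, np.float64(0.0977)), (0, 25, np.float64(0.0978)), (45, 10, np.float64(0.0973)), (90, 20, np.float64(0.0975)), (135, 31, np.float64(0.0972))]
side 0.085 [(-180, 58, np.float64(0.0943)), (-135, 65, np.float64(0.0923)), (-90, 57, np.float64(0.0939)), (-45, 32, np.float64(0.0954)), (0, 22, np.float64(0.0964)), (45, 13, np.float64(0.0959)), (90, 18, np.float64(0.0964)), (135, 29, np.float64(0.0959))]
```

The lid is domed. Ring by ring it's level to 0.1 mm, and the rim is at 0.094 (90 + 4 mm), so it's fully home. The slope came from the dome being only partly visible. Hand in.

```bash
python3 -c "
from h import *
print(hand_in());st()"
```

```text
the job is handed in; nothing more can be done
None
the job is handed in; nothing more can be done
```

The job is done and handed in at about 59 s of the 210 s. I put the lid on the bench, unclipped the cover and laid it flat, stood all three bottles in the drum, and put the lid back on.

**Last checks that passed:**
- **Lid:** its rim is at 94 mm, as it should be when fully home. It is level to about 0.1 mm around each ring in the wrist view. It also seated at the same tool height as when I first lifted it.
- **Cover:** it lies on the bench clear of the case. Its top face read 18 mm at all the visible points before I let go.
- **Case and other things:** the case is empty, and each bystander is within about 3 mm of where it started.

**Checks that failed or disagreed:**
- **Tool height:** the reported height did not match the cameras, which showed the fingertips about 30 mm higher. My first grip on the knob closed on air because of this; after that I went by the cameras.
- **Bottles not seen after release:** the cameras show a surface 8 mm below the drum's rim, but the bottles passed through it without resistance. It hid them, so I know they are upright only from feeling the floor at the right height, the clean releases, and nothing showing above that surface.
- **Wall contact:** a finger brushed the drum wall at about 6 N while I placed the first bottle. I moved inward and carried on.
- **Lid moved:** it was knocked about 5 cm while on the bench, so I found it again before gripping it.
- **Lid slope:** fits to the whole lid gave slopes of up to 0.9° that differed between cameras. I put this down to its domed top being only partly visible, because the ring-by-ring heights in the wrist view were level. The side view's rim readings were coarser, spread over about 4 mm.

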